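Top up the sanding-block trays and stack them staggered

TASK

Get the sanding blocks ready for storage: first put a spare cork block, dark face down and flat on the floor, into every pocket of the three trays that is still empty and leave the filled pockets as they are. Then stack the trays staggered on the stacking base, blue at the bottom, yellow next, green on top, and close the stack with the wooden cover: the blue tray goes about 3 cm towards the red end of the base, and each further piece about 3 cm back the other way from the piece below it, alternately, every piece level, straight in line with the base, and resting on the rim below with its foot inside. Leave the tape measure and the small blue bin at the back where they are.

Things in the scene. Friction and masses are not known exactly. Their poses are not given: they have to be found in the camera images.
- base: stacking base fixed to the bench: plywood plate 196 x 84 mm with two end walls (y 78 to 86 and -78 to -86) and two cheeks (y -19 to 19, x 25 to 30 and -25 to -30), tops 30 mm above the bench, floor z 8.5. Origin: centre of its underside at bench level; y along its length, towards the end painted red; x across, z up. A tray seated on it has its origin at z 24 mm.
- blue_tray: grey tray with blue end plates, 172 long (y) x 60 wide (x) x 54 high, 0.22 kg empty. Origin: centre of its underside, z up; both ends alike. Black foot below: 92 x 42, z 0 to 6. Floor top z 10. End walls 8 thick, inner faces y = +-78, top z 54. Long sides low (top z 17), but for a cheek at mid-side: y -19 to 19, 5 thick, outer face x = +-30, top z 54. Pinch it across both cheeks (60 mm).
- blue_tray_pocket0 (a point): middle of the floor of a pocket of the blue tray, at y = -41 mm, z = 10 mm in the tray's frame; a block lying there has its origin here, its length along the tray's
- blue_tray_pocket1 (a point): middle of the floor of a pocket of the blue tray, at y = +41 mm, z = 10 mm in the tray's frame; a block lying there has its origin here, its length along the tray's
- yellow_tray: the same tray with yellow end plates, axes and sizes as the blue one. In all trays a cross divider (8 mm thick, top z 35) at y = 0 makes two pockets, each 74 mm long and 52 wide inside, for one block each. Beside a block in a pocket there is only the low side wall (top z 17), so fingers fit over it.
- yellow_tray_pocket0 (a point): middle of the floor of a pocket of the yellow tray, at y = -41 mm, z = 10 mm in the tray's frame; a block lying there has its origin here, its length along the tray's
- yellow_tray_pocket1 (a point): middle of the floor of a pocket of the yellow tray, at y = +41 mm, z = 10 mm in the tray's frame; a block lying there has its origin here, its length along the tray's
- green_tray: the same tray with green end plates. Stacking: a piece's underside (z 6) rests on the end wall and cheeks (z 54) of the piece below, its foot hanging inside, so its origin is 48 mm above that of the tray below. It can shift 32 mm lengthwise from centred before the foot meets an end wall; sideways the foot has 4 mm of play each way between the cheeks.
- green_tray_pocket0 (a point): middle of the floor of a pocket of the green tray, at y = -41 mm, z = 10 mm in the tray's frame; a block lying there has its origin here, its length along the tray's
- green_tray_pocket1 (a point): middle of the floor of a pocket of the green tray, at y = +41 mm, z = 10 mm in the tray's frame; a block lying there has its origin here, its length along the tray's
- cover: wooden cover board, 172 (y) x 60 (x) mm, top face z 16, with the trays' foot below (92 x 42 mm, z 0 to 6) and a handle bar in the middle on top: 16 mm thick (x), 70 mm long (y), z 16 to 48. About 0.2 kg. Origin: centre of its underside, z up. It seats as a tray does, 48 mm above the tray below; both ends alike.
- block0: cork sanding block with a dark sanding face underneath, 56 mm long (y) x 38 wide (x) x 34 high, 60 g. Origin: centre of its underside, z up. If present, it already lies in pocket 0 of the blue tray; if absent, that pocket is empty.
- block1: cork sanding block with a dark sanding face underneath, 56 mm long (y) x 38 wide (x) x 34 high, 60 g. Origin: centre of its underside, z up. If present, it already lies in pocket 1 of the blue tray; if absent, that pocket is empty.
- block2: cork sanding block with a dark sanding face underneath, 56 mm long (y) x 38 wide (x) x 34 high, 60 g. Origin: centre of its underside, z up. If present, it already lies in pocket 0 of the yellow tray; if absent, that pocket is empty.
- block3: cork sanding block with a dark sanding face underneath, 56 mm long (y) x 38 wide (x) x 34 high, 60 g. Origin: centre of its underside, z up. If present, it already lies in pocket 1 of the yellow tray; if absent, that pocket is empty.
- block4: cork sanding block with a dark sanding face underneath, 56 mm long (y) x 38 wide (x) x 34 high, 60 g. Origin: centre of its underside, z up. If present, it already lies in pocket 0 of the green tray; if absent, that pocket is empty.
- block5: cork sanding block with a dark sanding face underneath, 56 mm long (y) x 38 wide (x) x 34 high, 60 g. Origin: centre of its underside, z up. If present, it already lies in pocket 1 of the green tray; if absent, that pocket is empty.
- spare0: cork sanding block with a dark sanding face underneath, 56 mm long (y) x 38 wide (x) x 34 high, 60 g. Origin: centre of its underside, z up. A spare, lying on the bench.
- spare1: cork sanding block with a dark sanding face underneath, 56 mm long (y) x 38 wide (x) x 34 high, 60 g. Origin: centre of its underside, z up. A spare, lying on the bench.
- spare2: cork sanding block with a dark sanding face underneath, 56 mm long (y) x 38 wide (x) x 34 high, 60 g. Origin: centre of its underside, z up. A spare, lying on the bench.
- tape_measure: brown tape measure standing at the back, 58 x 77 x 62 mm, bystander. Origin: centre of its underside
- small_bin: small dark blue parts bin at the back, 93 x 71 x 51 mm, bystander. Origin: centre of its underside

How it is judged:
On the way, in this order (a step that is already met when the one before it is completed fails the run):
1. every pocket of the three trays holds a block (((distance between block0 and blue_tray_pocket0 below 0.017 m and angle between block0's own z axis and vertical below 0.12 rad) or (distance between spare0 and blue_tray_pocket0 below 0.017 m and angle between spare0's own z axis and vertical below 0.12 rad) or (distance between spare1 and blue_tray_pocket0 below 0.017 m and angle between spare1's own z axis and vertical below 0.12 rad) or (distance between spare2 and blue_tray_pocket0 below 0.017 m and angle between spare2's own z axis and vertical below 0.12 rad)) and ((distance between block1 and blue_tray_pocket1 below 0.017 m and angle between block1's own z axis and vertical below 0.12 rad) or (distance between spare0 and blue_tray_pocket1 below 0.017 m and angle between spare0's own z axis and vertical below 0.12 rad) or (distance between spare1 and blue_tray_pocket1 below 0.017 m and angle between spare1's own z axis and vertical below 0.12 rad) or (distance between spare2 and blue_tray_pocket1 below 0.017 m and angle between spare2's own z axis and vertical below 0.12 rad)) and ((distance between block2 and yellow_tray_pocket0 below 0.017 m and angle between block2's own z axis and vertical below 0.12 rad) or (distance between spare0 and yellow_tray_pocket0 below 0.017 m and angle between spare0's own z axis and vertical below 0.12 rad) or (distance between spare1 and yellow_tray_pocket0 below 0.017 m and angle between spare1's own z axis and vertical below 0.12 rad) or (distance between spare2 and yellow_tray_pocket0 below 0.017 m and angle between spare2's own z axis and vertical below 0.12 rad)) and ((distance between block3 and yellow_tray_pocket1 below 0.017 m and angle between block3's own z axis and vertical below 0.12 rad) or (distance between spare0 and yellow_tray_pocket1 below 0.017 m and angle between spare0's own z axis and vertical below 0.12 rad) or (distance between spare1 and yellow_tray_pocket1 below 0.017 m and angle between spare1's own z axis and vertical below 0.12 rad) or (distance between spare2 and yellow_tray_pocket1 below 0.017 m and angle between spare2's own z axis and vertical below 0.12 rad)) and ((distance between block4 and green_tray_pocket0 below 0.017 m and angle between block4's own z axis and vertical below 0.12 rad) or (distance between spare0 and green_tray_pocket0 below 0.017 m and angle between spare0's own z axis and vertical below 0.12 rad) or (distance between spare1 and green_tray_pocket0 below 0.017 m and angle between spare1's own z axis and vertical below 0.12 rad) or (distance between spare2 and green_tray_pocket0 below 0.017 m and angle between spare2's own z axis and vertical below 0.12 rad)) and ((distance between block5 and green_tray_pocket1 below 0.017 m and angle between block5's own z axis and vertical below 0.12 rad) or (distance between spare0 and green_tray_pocket1 below 0.017 m and angle between spare0's own z axis and vertical below 0.12 rad) or (distance between spare1 and green_tray_pocket1 below 0.017 m and angle between spare1's own z axis and vertical below 0.12 rad) or (distance between spare2 and green_tray_pocket1 below 0.017 m and angle between spare2's own z axis and vertical below 0.12 rad)) and contact force between each of spare0, spare1, spare2 and the fingers below 0.1 N), for 0.2 s.
2. the blue tray is seated on the base, shifted towards the red end, and let go (z of blue_tray in the frame of base between 0.02 and 0.029 m and x of blue_tray in the frame of base between -0.012 and 0.012 m and angle between the y axis of blue_tray and the y axis of base, either way round below 0.09 rad and angle between blue_tray's own z axis and vertical below 0.06 rad and y of blue_tray in the frame of base between 0.018 and 0.038 m and linear speed of blue_tray below 0.02 m/s and contact force between blue_tray and the fingers below 0.1 N), for 0.2 s.
3. the yellow tray rests on the blue one, shifted back the other way, and is let go (z of yellow_tray in the frame of base between 0.068 and 0.077 m and x of yellow_tray in the frame of base between -0.012 and 0.012 m and angle between the y axis of yellow_tray and the y axis of base, either way round below 0.09 rad and angle between yellow_tray's own z axis and vertical below 0.06 rad and y of yellow_tray in the frame of base between -0.016 and 0.017 m and horizontal distance between yellow_tray and blue_tray between 0.016 and 0.038 m and linear speed of yellow_tray below 0.02 m/s and contact force between yellow_tray and the fingers below 0.1 N), for 0.2 s.
4. the green tray rests on the yellow one, shifted towards the red end again, and is let go (z of green_tray in the frame of base between 0.116 and 0.125 m and x of green_tray in the frame of base between -0.012 and 0.012 m and angle between the y axis of green_tray and the y axis of base, either way round below 0.09 rad and angle between green_tray's own z axis and vertical below 0.06 rad and y of green_tray in the frame of base between 0.018 and 0.038 m and horizontal distance between green_tray and yellow_tray between 0.016 and 0.038 m and linear speed of green_tray below 0.02 m/s and contact force between green_tray and the fingers below 0.1 N), for 0.2 s.
5. the cover rests on the green tray, shifted back, and is let go (z of cover in the frame of base between 0.164 and 0.173 m and x of cover in the frame of base between -0.012 and 0.012 m and angle between the y axis of cover and the y axis of base, either way round below 0.09 rad and angle between cover's own z axis and vertical below 0.06 rad and y of cover in the frame of base between -0.016 and 0.017 m and horizontal distance between cover and green_tray between 0.016 and 0.038 m and linear speed of cover below 0.02 m/s and contact force between cover and the fingers below 0.1 N), for 0.2 s.
At the end, for the whole second after the job is handed in: Six pockets each hold an upright block (within 17 mm of floor centre). Blue, yellow, green, cover rest in order: height -4/+5 mm, level 0.06 rad, in line 0.09 rad, 12 mm sideways; blue, green 18 to 38 mm to red, yellow, cover within 16 mm of centre; 16 to 38 mm off the piece below (((distance between block0 and blue_tray_pocket0 below 0.017 m and angle between block0's own z axis and vertical below 0.12 rad) or (distance between spare0 and blue_tray_pocket0 below 0.017 m and angle between spare0's own z axis and vertical below 0.12 rad) or (distance between spare1 and blue_tray_pocket0 below 0.017 m and angle between spare1's own z axis and vertical below 0.12 rad) or (distance between spare2 and blue_tray_pocket0 below 0.017 m and angle between spare2's own z axis and vertical below 0.12 rad)) and ((distance between block1 and blue_tray_pocket1 below 0.017 m and angle between block1's own z axis and vertical below 0.12 rad) or (distance between spare0 and blue_tray_pocket1 below 0.017 m and angle between spare0's own z axis and vertical below 0.12 rad) or (distance between spare1 and blue_tray_pocket1 below 0.017 m and angle between spare1's own z axis and vertical below 0.12 rad) or (distance between spare2 and blue_tray_pocket1 below 0.017 m and angle between spare2's own z axis and vertical below 0.12 rad)) and ((distance between block2 and yellow_tray_pocket0 below 0.017 m and angle between block2's own z axis and vertical below 0.12 rad) or (distance between spare0 and yellow_tray_pocket0 below 0.017 m and angle between spare0's own z axis and vertical below 0.12 rad) or (distance between spare1 and yellow_tray_pocket0 below 0.017 m and angle between spare1's own z axis and vertical below 0.12 rad) or (distance between spare2 and yellow_tray_pocket0 below 0.017 m and angle between spare2's own z axis and vertical below 0.12 rad)) and ((distance between block3 and yellow_tray_pocket1 below 0.017 m and angle between block3's own z axis and vertical below 0.12 rad) or (distance between spare0 and yellow_tray_pocket1 below 0.017 m and angle between spare0's own z axis and vertical below 0.12 rad) or (distance between spare1 and yellow_tray_pocket1 below 0.017 m and angle between spare1's own z axis and vertical below 0.12 rad) or (distance between spare2 and yellow_tray_pocket1 below 0.017 m and angle between spare2's own z axis and vertical below 0.12 rad)) and ((distance between block4 and green_tray_pocket0 below 0.017 m and angle between block4's own z axis and vertical below 0.12 rad) or (distance between spare0 and green_tray_pocket0 below 0.017 m and angle between spare0's own z axis and vertical below 0.12 rad) or (distance between spare1 and green_tray_pocket0 below 0.017 m and angle between spare1's own z axis and vertical below 0.12 rad) or (distance between spare2 and green_tray_pocket0 below 0.017 m and angle between spare2's own z axis and vertical below 0.12 rad)) and ((distance between block5 and green_tray_pocket1 below 0.017 m and angle between block5's own z axis and vertical below 0.12 rad) or (distance between spare0 and green_tray_pocket1 below 0.017 m and angle between spare0's own z axis and vertical below 0.12 rad) or (distance between spare1 and green_tray_pocket1 below 0.017 m and angle between spare1's own z axis and vertical below 0.12 rad) or (distance between spare2 and green_tray_pocket1 below 0.017 m and angle between spare2's own z axis and vertical below 0.12 rad)) and distance between block0 and blue_tray_pocket0 below 0.017 m and distance between block1 and blue_tray_pocket1 below 0.017 m and distance between block2 and yellow_tray_pocket0 below 0.017 m and distance between block3 and yellow_tray_pocket1 below 0.017 m and distance between block4 and green_tray_pocket0 below 0.017 m and distance between block5 and green_tray_pocket1 below 0.017 m and z of blue_tray in the frame of base between 0.02 and 0.029 m and x of blue_tray in the frame of base between -0.012 and 0.012 m and angle between the y axis of each of blue_tray, yellow_tray, green_tray, cover and the y axis of base, either way round below 0.09 rad and angle between each of blue_tray, yellow_tray, green_tray, cover's own z axis and vertical below 0.06 rad and y of blue_tray in the frame of base between 0.018 and 0.038 m and z of yellow_tray in the frame of base between 0.068 and 0.077 m and x of yellow_tray in the frame of base between -0.012 and 0.012 m and y of yellow_tray in the frame of base between -0.016 and 0.017 m and horizontal distance between yellow_tray and blue_tray between 0.016 and 0.038 m and z of green_tray in the frame of base between 0.116 and 0.125 m and x of green_tray in the frame of base between -0.012 and 0.012 m and y of green_tray in the frame of base between 0.018 and 0.038 m and horizontal distance between green_tray and yellow_tray between 0.016 and 0.038 m and z of cover in the frame of base between 0.164 and 0.173 m and x of cover in the frame of base between -0.012 and 0.012 m and y of cover in the frame of base between -0.016 and 0.017 m and horizontal distance between cover and green_tray between 0.016 and 0.038 m and linear speed of each of blue_tray, yellow_tray, green_tray, cover below 0.02 m/s); the robot touches nothing.
It fails at once if the tape measure or the small bin is pushed more than 4 cm away (distance of any of tape_measure, small_bin from where it was at the start of the episode above 0.04 m).
Of block0, block1, block2, block3, block4, block5 only 3 to 4 are there at a start; the rules pass over those that are not, and their reading is None.
At some moment in a run one of spare0, spare1, spare2, cover may be knocked a few centimetres aside while the robot is not near it.
It also fails if it takes over 200 s, if anything falls off the work surface, if the arm or the gripper's body presses on something with over 40 N, if the wrist force passes 120 N, or if a joint passes its speed limit or range.

ROBOT

A 7-joint arm with a two-finger parallel gripper is mounted at the origin on a cart in front of the work surface, level with it; the furniture and walls round the work are solid. World frame = base frame: x ahead of the robot, y to its left, z up, the work surface at z = 0. Lengths are in m, angles in rad, forces in N, time in s.
With the tool pointing down it reaches from about 0.4 to 0.85 m from the base axis. Payload 10.4 kg.
Tool frame: the origin (TCP) lies between the finger pads; the fingertips stand 25 mm ahead of it and the grasp point (between the pads) lies 6 mm ahead of it; x points along the fingers, y is the direction in which the jaws open and shut, and the axes are right-handed (so a half turn about x gives the same grasp; the last joint's range is limited). The gripper opens to 87 mm and grips with 3 to 60 N. Pads are 19 mm wide; open, the fingers measure 117 mm over their backs; the gripper's body (75 mm by 190 mm) begins 51 mm behind the grasp point.
Start: joints at [-1.315, 0.332, -0.065, 1.46, 0.022, 1.35, -0.088], TCP at [0.172, 0.601, 0.222] pointing down, gripper open.
Joint ranges: [-2.6, 2.6], [-0.5, 2.12], [-1.47, 1.34], [0.16, 2.42], [-1.27, 4.41], [0.06, 2.06], [-2.6, 2.6]. Speed limits (rad/s): [2.22, 2.22, 2.79, 2.79, 3.14, 3.14, 3.14].

INTERFACE

Orientations are given as a unit quaternion [x, y, z, w].
In Python, from bench import r gives the robot as it stands.
- The arm moves only by the shell command python3 -m pendant 'ROWS' [FORCE]. ROWS is JSON, a list of rows, each an object with "translation": the shift along the world's x, y, z in cm, a list of three; "angular": the turn, a rotation vector about the world's x, y, z in degrees, a list of three; "hand": the opening, from -1 (shut) to 1 (fully open). In form: [{"translation": [dx, dy, dz], "angular": [wx, wy, wz], "hand": hand}, ...]. A call has 1 to 20 rows; each row shifts and turns the commanded pose from where the row before left it; what a row does not reach is not made up. A row lasts 1/10 s, in which the tool goes at most 50 mm and 8.59 degrees, less where a joint would pass 70% of its speed; a pose out of reach is approached as far as the arm can. A call is refused whole if a number of a shift passes 5 or a number of a turn 8.59, either way. A call with a gripper value outside its range is refused whole. The fingers move at their own pace and stop on an object; FORCE is the grip in N (left out, the last holds). Time passes only in rows, so rows that do not move let the fingers close. It gives the time, the measured TCP pose, the force and the opening at its end, in the units of the state.
- r.read_state(): the state, without advancing time (a new reading comes with each control period).
- r.camera(name): name is "side" or "top"; returns the picture (400x640x3 uint8, red, green, blue); there is no depth.
- r.camera_info(name): a dict with "fx", "fy", "cx", "cy" (pixels), "distortion" ([k1, k2, p1, p2, k3] as OpenCV has them; the pictures are not rectified), "rvec" (rotation vector, rad) and "tvec" (3), from world to camera coordinates, as OpenCV has them. Camera axes: x right, y down, z forward; pixel columns grow to the right and rows downward; lengths in m; the calibration is good to about 2 mm. A picture is of the moment at which its call begins. camera_info takes no time and is no camera call.
- r.close_job(): hands the job in, once; it reports no verdict.
Trained networks look in the newest picture that a camera, given by its name, has taken for a name from the list of things; names that differ only in an ending like _2 or _b are one class to them, and where a whole thing is asked for, a point or a joint stands for the part that bears it (a point fixed in the world has none). Each returns a list of dicts, best first, with "confidence" (0 to 1); they miss things now and then, are a little off and sometimes report something else, mostly with a low value. They report only what shows in the picture. A call takes as long as a camera call.
- r.find_in(camera, name): "point" ([row, column] in pixels, amid what is visible of it).
- r.mark_of(camera, name): "point" ([row, column] in pixels: a listed point, or the origin of a listed thing).
The state is a dict: "time": time; "joint_positions": joint angles; "joint_vel": joint speeds; "joint_torque": joint torques, N m; "ee_pos": TCP position; "eef_rot": TCP orientation; "ft_force": force on the tool from outside, world axes, zero at the start; "torque": the same for the moment, N m; "width": finger opening in m.
Only numpy, scipy, OpenCV 4.12 (cv2) and the standard library are available. Lean on these libraries where they do the work, as an engineer would, in place of code of your own. Each camera call takes 0.05 s, during which the arm holds its last target.

## Working session

There is one attempt and no reset: what is moved stays moved. The work goes in short steps, Python scripts to look and compute and a shell command to move; the robot and the scene stay as the last step left them, time stands still between calls to the robot, and variables do not carry over. Pictures are saved under pics/ and viewed, and the job is handed in when it is done.

```bash
ls; mkdir -p pics; python3 - <<'E'
from bench import r
import cv2
print(r.read_state())
for n in ("side","top"):
    im=r.camera(n); cv2.imwrite(f"pics/{n}0.png",im[:,:,::-1]); print(n,r.camera_info(n))
E
```

```text
pics
{'time': 0.0, 'joint_positions': array([-1.31460763,  0.33287118, -0.06469175,  1.4609351 ,  0.02158093,
        1.34993575, -0.08852811]), 'joint_vel': array([ 0.00144409, -0.00324923,  0.00030678,  0.00014535,  0.00206336,
        0.00097567,  0.0014465 ]), 'joint_torque': array([-5.31149963e-04, -6.23273277e+01,  2.42190360e-02, -3.89880610e+01,
       -6.13715826e-02,  4.00922459e-02,  1.23306677e-04]), 'ee_pos': array([0.17188993, 0.60048295, 0.22115733]), 'eef_rot': array([ 0.09774289,  0.70029978, -0.09876612,  0.70019412]), 'ft_force': array([-0.97688334,  0.48631035,  0.4044865 ]), 'torque': array([-0.00059893,  0.04258603, -0.00124371]), 'width': 0.08712275365860062}
side {'fx': 398.29792024791817, 'fy': 398.29792024791817, 'cx': 312.69602789872346, 'cy': 202.95184251305537, 'distortion': array([0.029076, 0.      , 0.      , 0.      , 0.      ]), 'rvec': array([ 0.23565858, -2.76682999,  1.34011101]), 'tvec': array([0.5222679 , 0.10484985, 1.02591384])}
top {'fx': 405.81490851065445, 'fy': 405.81490851065445, 'cx': 322.3968303361124, 'cy': 192.69906271820406, 'distortion': array([-0.08363492,  0.        ,  0.        ,  0.        ,  0.        ]), 'rvec': array([ 2.18208321, -2.13768214,  0.11494784]), 'tvec': array([-0.00262014,  0.55366075,  1.05213098])}
```

View pics/top0.png

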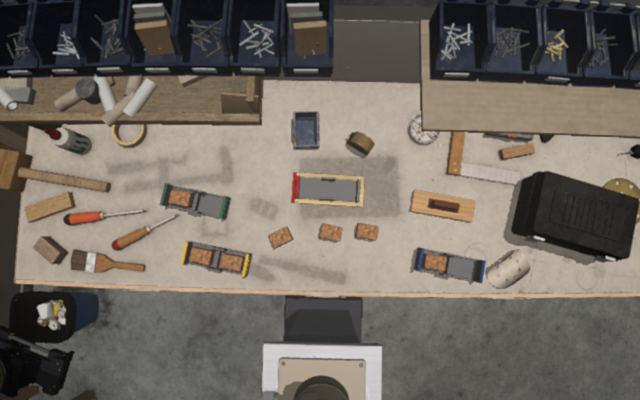

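View pics/side0.png

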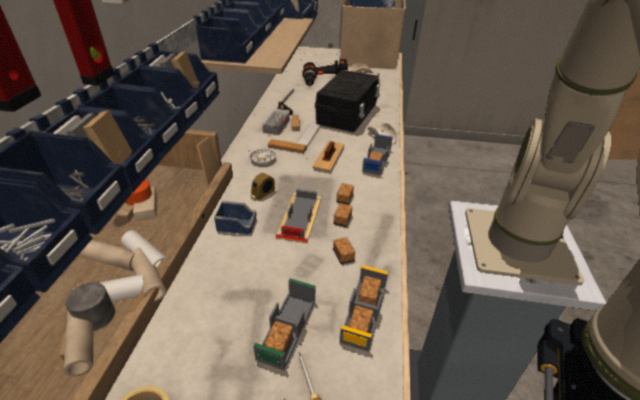

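```bash
cat > h.py <<'E'
import numpy as np, cv2
from bench import r
def cam(n):
    i=r.camera_info(n); K=np.array([[i['fx'],0,i['cx']],[0,i['fy'],i['cy']],[0,0,1.]])
    R=cv2.Rodrigues(np.array(i['rvec']))[0]; return K,np.array(i['distortion']),R,np.array(i['tvec']),np.array(i['rvec'])
def proj(n,P):
    K,d,R,t,rv=cam(n); return cv2.projectPoints(np.asarray(P,float).reshape(-1,3),rv,t,K,d)[0].reshape(-1,2)
def plane(n,uv,z):
    K,d,R,t,rv=cam(n); uv=np.asarray(uv,float).reshape(-1,1,2)
    q=cv2.undistortPoints(uv,K,d).reshape(-1,2); D=np.c_[q,np.ones(len(q))]@R; C=-R.T@t
    s=(z-C[2])/D[:,2]; return C+D*s[:,None]
def tri(uvt,uvs):
    A=[];b=[]
    for n,uv in (('top',uvt),('side',uvs)):
        K,d,R,t,rv=cam(n); q=cv2.undistortPoints(np.array(uv,float).reshape(1,1,2),K,d).reshape(2); D=R.T@np.r_[q,1];D/=np.linalg.norm(D);C=-R.T@t
        M=np.eye(3)-np.outer(D,D);A.append(M);b.append(M@C)
    return np.linalg.solve(sum(A),sum(b))
E
python3 - <<'E'
from h import *
for n in ('top','side'):
    K,d,R,t,rv=cam(n); print(n,-R.T@t)
for nm in ['base','blue_tray','yellow_tray','green_tray','cover','spare0','blue_tray_pocket0','blue_tray_pocket1','green_tray_pocket0','green_tray_pocket1','yellow_tray_pocket0','yellow_tray_pocket1','tape_measure','small_bin']:
    for n in ('top','side'):
        for k in r.mark_of(n,nm)[:4]:
            p=k['point'][::-1]; print(nm,n,round(k['confidence'],2),np.round(p,1),np.round(plane(n,p,0.01 if 'pocket' in nm else 0.0)[0][:2],4))
print(r.read_state()['time'])
E
python3 - <<'E'
import cv2
im=cv2.imread('pics/top0.png')
c=im[110:290,150:500]; cv2.imwrite('pics/c0.png',cv2.resize(c[:, :],None,fx=2.28,fy=2.28,interpolation=cv2.INTER_CUBIC))
E
```

```text
top [4.31410543e-01 1.84754558e-04 1.10788610e+00]
side [0.40526918 0.81576855 0.71171274]
base top 0.63 [329.5 187.8] [ 0.5711 -0.0102]
base side 0.92 [297.5 217. ] [ 0.5723 -0.0036]
base side 0.2 [358.2 325.4] [0.3821 0.3137]
blue_tray top 0.59 [444.3 265.5] [ 0.3649 -0.3262]
blue_tray top 0.31 [305. 135.] [0.7187 0.0611]
blue_tray side 0.7 [276.1 342.1] [0.5405 0.3804]
blue_tray side 0.62 [373.6 163.1] [ 0.3777 -0.3181]
yellow_tray top 0.95 [220.  258.9] [0.3702 0.2839]
yellow_tray side 0.83 [365.  314.1] [0.3699 0.2834]
yellow_tray side 0.18 [263.1 191.1] [ 0.696  -0.1022]
green_tray top 0.93 [200.7 204.5] [0.5175 0.3447]
green_tray top 0.52 [201.  255.4] [0.3782 0.3368]
green_tray top 0.4 [432.4 260. ] [ 0.3793 -0.2935]
green_tray side 0.67 [286. 329.] [0.5276 0.3479]
green_tray side 0.22 [263.3 190.6] [ 0.696  -0.1047]
cover top 0.95 [442.9 204.8] [ 0.5303 -0.3236]
cover top 0.71 [199.8 200.6] [0.5283 0.3478]
cover side 0.61 [330.9 157.3] [ 0.5212 -0.328 ]
spare0 top 0.7 [280.8 234.5] [0.4404 0.1198]
spare0 top 0.69 [368.3 230.5] [ 0.4562 -0.1181]
spare0 top 0.55 [332.6 232.2] 
[... 1058 characters left out ...]
97.2] [0.5358 0.3917]
green_tray_pocket1 top 0.6 [207.8 205.1] [0.5155 0.3217]
green_tray_pocket1 top 0.57 [185.6 199.3] [0.5301 0.3846]
green_tray_pocket1 side 0.89 [277.8 341.5] [0.5357 0.3847]
green_tray_pocket1 side 0.77 [291.5 312.8] [0.5229 0.3144]
yellow_tray_pocket0 top 0.84 [205.8 254.1] [0.3825 0.3208]
yellow_tray_pocket0 side 0.95 [359. 327.] [0.3806 0.3243]
yellow_tray_pocket1 top 0.84 [205.8 254.1] [0.3825 0.3208]
yellow_tray_pocket1 side 0.95 [359. 327.] [0.3806 0.3243]
tape_measure top 0.81 [359.  142.8] [ 0.6993 -0.0902]
tape_measure side 0.81 [263.3 194.5] [ 0.6911 -0.086 ]
small_bin top 0.71 [305.3 131.5] [0.7287 0.0605]
small_bin side 0.92 [236.3 224.3] [0.7279 0.0552]
1.5
```

View pics/c0.png

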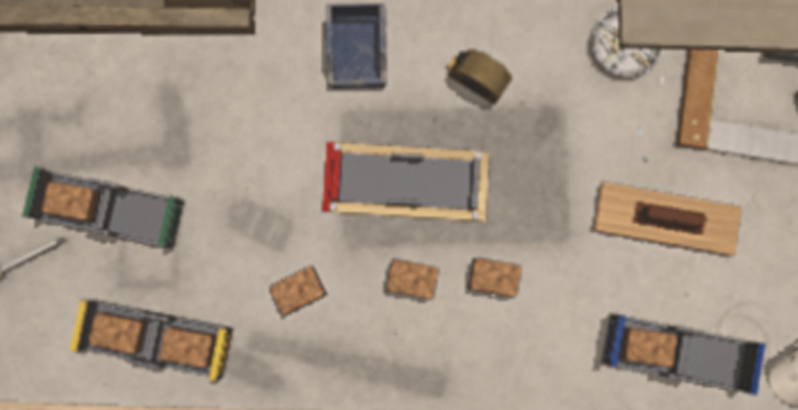

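```bash
cat > ov.py <<'E'
from h import *
def lines(kind):
    B=lambda x,y,z0,z1:[(sx*x+ (0),sy*y,z) for z in (z0,z1) for sx,sy in((1,1),(1,-1),(-1,-1),(-1,1))]
    L=[]
    def rect(x0,x1,y0,y1,z): p=[(x0,y0,z),(x1,y0,z),(x1,y1,z),(x0,y1,z)]; L.extend((p[i],p[(i+1)%4]) for i in range(4))
    if kind=='tray':
        rect(-30,30,78,86,54);rect(-30,30,-86,-78,54);rect(-30,30,-86,86,6);rect(-30,-25,-19,19,54);rect(25,30,-19,19,54)
    if kind=='base':
        rect(-42,42,-98,98,8.5);rect(-30,30,78,86,30);rect(-30,30,-86,-78,30);rect(-30,-25,-19,19,30);rect(25,30,-19,19,30)
    if kind=='cover':
        rect(-30,30,-86,86,16);rect(-30,30,-86,86,6);rect(-8,8,-35,35,48)
    if kind=='block':
        rect(-19,19,-28,28,34);rect(-19,19,-28,28,0)
    return np.array(L)/1000.
def tf(P,x,y,z,yaw):
    c,s=np.cos(yaw),np.sin(yaw); return P@np.array([[c,-s,0],[s,c,0],[0,0,1]]).T+[x,y,z]
def overlay(n,im,objs,box,f,out):
    x0,y0,x1,y1=box; c=cv2.resize(im[y0:y1,x0:x1],None,fx=f,fy=f,interpolation=cv2.INTER_CUBIC)
    for kind,x,y,z,yaw in objs:
        L=lines(kind); uv=(proj(n,tf(L.reshape(-1,3),x,y,z,yaw))-[x0-.5,y0-.5])*f-.5
        for a,b in uv.reshape(-1,2,2): cv2.line(c,tuple(int(v*8) for v in a),tuple(int(v*8) for v in b),(255,0,255),1,cv2.LINE_AA,3)
    cv2.imwrite(out,c)
E
cat > est.py <<'E'
from h import *
import sys
# colour centroid estimation
def load(n,k): return cv2.imread(f'pics/{n}{k}.png')
def blobs(im,lo,hi,amin=15):
    h=cv2.cvtColor(im,cv2.COLOR_BGR2HSV); m=cv2.inRange(h,np.array(lo),np.array(hi)); nn,l,s,c=cv2.connectedComponentsWithStats(m)
    return [(c[i],s[i]) for i in range(1,nn) if s[i][4]>=amin]
if __name__=='__main__':
    im=load('top',0)
    for nm,lo,hi in (('blue',(108,110,40),(125,255,255)),('yellow',(22,170,100),(35,255,255)),('green',(60,90,30),(90,255,255)),('red',(0,190,80),(4,255,255)),('cork',(5,90,80),(18,200,255))):
        for c,s in blobs(im,lo,hi): print(nm,np.round(c,1),s)
E
python3 est.py
python3 - <<'E'
import cv2
im=cv2.imread('pics/side0.png')
c=im[130:360,230:420]; cv2.imwrite('pics/c1.png',cv2.resize(c,None,fx=2.6,fy=2.6,interpolation=cv2.INTER_CUBIC))
E
```

```text
blue [420.5 259.2] [418 249   6  21  53]
blue [481.8 271. ] [480 261   5  21  42]
cork [151.   26.5] [135  22  32   8  69]
cork [254.8  96. ] [253  92   6   9  21]
cork [233.8  98.4] [222  94  28  11 137]
cork [ 96.4 114.1] [ 91 113  12   3  27]
cork [ 22.6 118.4] [  0 115  57   6 159]
cork [114.4 130.1] [113 126   4   9  17]
cork [455.8 152.1] [448 131  17  44 556]
cork [362.5 141.1] [351 132  23  20 219]
cork [511.3 136.4] [507 135  10   4  23]
cork [517.4 150.7] [501 144  34  15 316]
cork [  7.2 166.9] [  0 149  19  41 591]
cork [ 57.1 178.3] [ 17 167  91  24 583]
cork [328. 176.] [299 173  59   7 180]
cork [361.8 184.5] [360 177   4  17  41]
cork [179.3 197.8] [168 190  23  17 297]
cork [442.5 205.5] [ 411  190   64   32 1242]
cork [ 48.5 206.7] [ 25 192  48  30 744]
cork [329.4 201.8] [298 199  59   7 155]
cork [ 83.8 217.3] [ 68 212  34  13 329]
cork [366.6 231.3] [356 223  22  17 289]
cork [330.4 232.1] [320 224  22  17 284]
cork [131.5 237.1] [115 227  35  21 294]
cork [280. 237.] [269 227  23  21 289]
cork [200.2 255.6] [189 247  24  18 318]
cork [114.2 264.3] [ 95 254  50  18 439]
cork [231.3 261.9] [220 254  23  17 312]
cork [435.1 261.9] [424 254  23  17 311]
cork [ 43.3 322.8] [ 37 320  12   6  32]
```

View pics/c1.png

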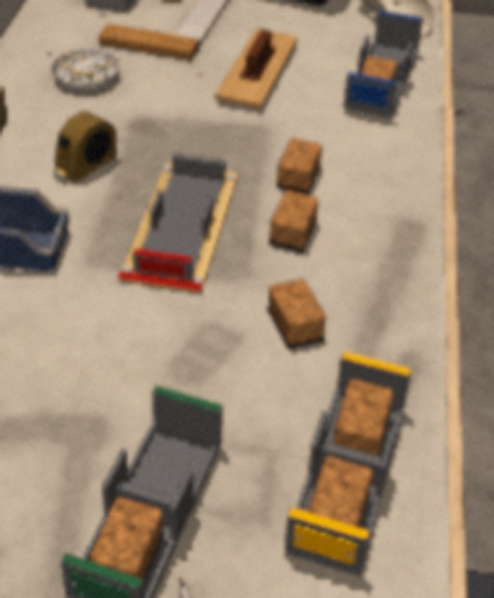

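```bash
cat > fit.py <<'E'
from ov import *
from scipy.optimize import minimize
_g={}
def grad(im,key):
    if key not in _g:
        g=cv2.GaussianBlur(im,(0,0),0.8).astype(np.float32); m=0
        for c in range(3):
            m=np.maximum(m,np.hypot(cv2.Sobel(g[:,:,c],cv2.CV_32F,1,0),cv2.Sobel(g[:,:,c],cv2.CV_32F,0,1)))
        m=np.sqrt(m); _g[key]=m
    return _g[key]
def score(p,kind,z,ims):
    L=lines(kind); t=np.linspace(0.05,.95,25)[None,:,None]
    P=(L[:,:1]*(1-t)+L[:,1:]*t); w=np.linalg.norm(L[:,1]-L[:,0],axis=1)
    s=0
    for n,im in ims.items():
        uv=proj(n,tf(P.reshape(-1,3),p[0],p[1],z,p[2])).astype(np.float32)
        v=cv2.remap(grad(im,(n,id(im))),uv[None,:,0],uv[None,:,1],cv2.INTER_LINEAR).reshape(len(L),-1).mean(1)
        s-=(v*w).sum()/w.sum()
    return s
def fit(kind,x,y,z,yaw,ims,rng=(0.008,0.008,0.12)):
    best=None
    for dx in (-1,0,1):
        for dy in (-1,0,1):
            for dw in (-1,0,1):
                p0=np.array([x+dx*rng[0],y+dy*rng[1],yaw+dw*rng[2]])
                S=p0+np.array([[0,0,0],[.004,0,0],[0,.004,0],[0,0,.05]])
                o=minimize(score,p0,args=(kind,z,ims),method='Nelder-Mead',options=dict(initial_simplex=S,xatol=1e-4,fatol=1e-3))
                if best is None or o.fun<best.fun: best=o
    return best.x,best.fun
E
cat > f0.py <<'E'
from fit import *
T=cv2.imread('pics/top0.png'); S=cv2.imread('pics/side0.png')
init=dict(base=('base',.571,-.007,0,0),blue=('tray',.367,-.328,0,-.18),yellow=('tray',.370,.284,0,-.18),green=('tray',.523,.349,0,-.18),cover=('cover',.527,-.325,0,-.13),
 A=('block',.436,.112,0,.4),B=('block',.449,-.02,0,-.15),C=('block',.456,-.115,0,-.1))
for k,(kd,x,y,z,w) in init.items():
    if kd=='tray' or True:
        res=[]
        for nm,ims in (('both',{'top':T,'side':S}),('top',{'top':T}),('side',{'side':S})):
            p,f=fit(kd,x,y,z,w,ims); res.append(p); print(k,nm,np.round(p,4),round(f,2))
E
python3 f0.py
```

```text
Traceback (most recent call last):
  File "f0.py", line 9, in <module>
    p,f=fit(kd,x,y,z,w,ims); res.append(p); print(k,nm,np.round(p,4),round(f,2))
        ~~~^^^^^^^^^^^^^^^^
  File "fit.py", line 27, in fit
    o=minimize(score,p0,args=(kind,z,ims),method='Nelder-Mead',options=dict(initial_simplex=S,xatol=1e-4,fatol=1e-3))
  File "fit.py", line 16, in score
    uv=proj(n,tf(P.reshape(-1,3),p[0],p[1],z,p[2])).astype(np.float32)
       ~~~~^^^^^^^^^^^^^^^^^^^^^^^^^^^^^^^^^^^^^^^^
  File "h.py", line 7, in proj
    K,d,R,t,rv=cam(n); return cv2.projectPoints(np.asarray(P,float).reshape(-1,3),rv,t,K,d)[0].reshape(-1,2)
               ~~~^^^
  File "h.py", line 4, in cam
    i=r.camera_info(n); K=np.array([[i['fx'],0,i['cx']],[0,i['fy'],i['cy']],[0,0,1.]])
ValueError: time passes only in moves, steps and waits
```

```bash
sed -i 's/^def cam(n):/import functools\n@functools.lru_cache\ndef cam(n):/' h.py; time python3 f0.py
```

```text
base both [ 0.5666 -0.0052 -0.0411] -24.65
base top [ 0.5666 -0.0052 -0.0396] -12.83
base side [ 0.5665 -0.0049 -0.0443] -11.83
blue both [ 0.3683 -0.3286 -0.1935] -26.11
blue top [ 0.3686 -0.3284 -0.1859] -13.21
blue side [ 0.3674 -0.3334 -0.2098] -13.08
yellow both [ 0.3729  0.2842 -0.169 ] -27.0
yellow top [ 0.3724  0.2849 -0.1708] -13.8
yellow side [ 0.3735  0.2836 -0.1732] -13.37
green both [ 0.5242  0.349  -0.1818] -24.12
green top [ 0.5241  0.3498 -0.1863] -12.63
green side [ 0.5241  0.3485 -0.175 ] -11.59
cover both [ 0.5277 -0.3202 -0.1925] -24.99
cover top [ 0.5289 -0.3208 -0.1616] -12.01
cover side [ 0.5265 -0.3182 -0.2022] -13.16
A both [0.4329 0.1191 0.4968] -26.79
A top [0.433  0.1187 0.4834] -13.39
A side [0.4329 0.1201 0.5237] -13.49
B both [ 0.4492 -0.0134 -0.2249] -26.04
B top [ 0.4503 -0.0139 -0.2249] -12.51
B side [ 0.4486 -0.0133 -0.255 ] -13.57
C both [ 0.4531 -0.111  -0.1974] -25.91
C top [ 0.4538 -0.1132 -0.1868] -12.47
C side [ 0.4529 -0.1099 -0.2313] -13.56
real	0m40.134s
user	0m40.173s
sys	0m0.164s
```

```bash
python3 - <<'E'
from fit import *
T=cv2.imread('pics/top0.png')
o=[('base',.5666,-.0052,0,-.041),('tray',.3683,-.3286,0,-.1935),('tray',.3729,.2842,0,-.169),('tray',.5242,.349,0,-.1818),('cover',.5277,-.3202,0,-.19),('block',.4329,.1191,0,.4968),('block',.4492,-.0134,0,-.2249),('block',.4531,-.111,0,-.1974)]
overlay('top',T,o,(155,160,495,295),2.35,'pics/o0.png')
E
```

```text
(no output)
```

View pics/o0.png

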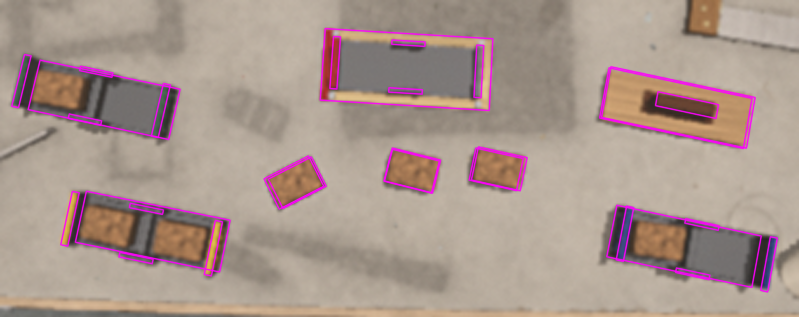

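```bash
cat > d.py <<'E'
import sys; from h import *
from scipy.spatial.transform import Rotation as Ro
s=r.read_state(); M=Ro.from_quat(s['eef_rot']).as_matrix(); p=s['ee_pos']
a=np.degrees(np.arctan2(M[1,1],M[0,1]))
print('t',round(s['time'],2),'p',np.round(p*100,2),'jaw',round(a,2),'tiltxy',np.round(M[:2,0]*57.3,2),'w',round(s['width']*1000,1),'f',np.round(s['ft_force'],1),'j',np.round(s['joint_positions'],2))
if len(sys.argv)>1:
    x,y,z,w=map(float,sys.argv[1:5]); d=(np.degrees(w)-a+90)%180-90
    print('delta cm',np.round(np.array([x,y,z])*100-p*100,2),'dyaw',round(d,2),'(or',round(d-180*np.sign(d),1),')')
    e=np.cross(M[:,0],[0,0,-1]); print('level rot deg',np.round(np.degrees(e),2))
E
python3 d.py 0.4329 0.1191 0.15 0.4968
```

```text
t 1.5 p [17.2  60.09 22.2 ] jaw 74.02 tiltxy [-0.    0.01] w 87.2 f [-0.4 -0.1 -0.1] j [-1.31  0.33 -0.06  1.46  0.02  1.35 -0.09]
delta cm [ 26.09 -48.18  -7.2 ] dyaw -45.56 (or 134.4 )
level rot deg [-0.01 -0.   -0.  ]
```

```bash
python3 -m pendant '[{"translation":[1.86,-3.44,-0.5],"angular":[0,0,-3.25],"hand":1},{"translation":[1.86,-3.44,-0.5],"angular":[0,0,-3.25],"hand":1},{"translation":[1.86,-3.44,-0.5],"angular":[0,0,-3.25],"hand":1},{"translation":[1.86,-3.44,-0.5],"angular":[0,0,-3.25],"hand":1},{"translation":[1.86,-3.44,-0.5],"angular":[0,0,-3.25],"hand":1},{"translation":[1.86,-3.44,-0.5],"angular":[0,0,-3.25],"hand":1},{"translation":[1.86,-3.44,-0.5],"angular":[0,0,-3.25],"hand":1},{"translation":[1.86,-3.44,-0.5],"angular":[0,0,-3.25],"hand":1},{"translation":[1.86,-3.44,-0.5],"angular":[0,0,-3.25],"hand":1},{"translation":[1.86,-3.44,-0.5],"angular":[0,0,-3.25],"hand":1},{"translation":[1.86,-3.44,-0.5],"angular":[0,0,-3.25],"hand":1},{"translation":[1.86,-3.44,-0.5],"angular":[0,0,-3.25],"hand":1},{"translation":[1.86,-3.44,-0.5],"angular":[0,0,-3.25],"hand":1},{"translation":[1.86,-3.44,-0.5],"angular":[0,0,-3.25],"hand":1},{"translation":[0,0,0],"angular":[0,0,0],"hand":1},{"translation":[0,0,0],"angular":[0,0,0],"hand":1}]' 20; python3 d.py 0.4329 0.1191 0.036 0.4968
```

```text
time: 3.1
ee_pos: [0.4325, 0.1189, 0.152]
eef_rot: [0.362, 0.608, -0.362, 0.607]
ft_force: [-0.3, 0.9, 0.4]
width: 0.0872
t 3.1 p [43.25 11.89 15.2 ] jaw 28.44 tiltxy [0.   0.02] w 87.2 f [-0.3  0.9  0.4] j [-0.78 -0.02  0.41  2.02  0.01  1.15  0.12]
delta cm [  0.04   0.02 -11.6 ] dyaw 0.02 (or -180.0 )
level rot deg [-0.02  0.    0.  ]
```

```bash
python3 -m pendant '[{"translation":[0,0,-3],"angular":[0,0,0],"hand":1},{"translation":[0,0,-3],"angular":[0,0,0],"hand":1},{"translation":[0,0,-3],"angular":[0,0,0],"hand":1},{"translation":[0,0,-2.6],"angular":[0,0,0],"hand":1},{"translation":[0,0,0],"angular":[0,0,0],"hand":1},{"translation":[0,0,0],"angular":[0,0,0],"hand":-1},{"translation":[0,0,0],"angular":[0,0,0],"hand":-1},{"translation":[0,0,0],"angular":[0,0,0],"hand":-1},{"translation":[0,0,0],"angular":[0,0,0],"hand":-1},{"translation":[0,0,0],"angular":[0,0,0],"hand":-1},{"translation":[0,0,0],"angular":[0,0,0],"hand":-1},{"translation":[0,0,0],"angular":[0,0,0],"hand":-1},{"translation":[0,0,0],"angular":[0,0,0],"hand":-1}]' 20; python3 d.py 0.5168 0.3087 0.16 -0.182
```

```text
time: 4.4
ee_pos: [0.4324, 0.1193, 0.036]
eef_rot: [0.361, 0.608, -0.361, 0.608]
ft_force: [-0.1, 0.4, -0.3]
width: 0.0307
t 4.4 p [43.24 11.93  3.6 ] jaw 28.53 tiltxy [0. 0.] w 30.7 f [-0.1  0.4 -0.3] j [-0.76  0.15  0.42  2.13 -0.08  0.87  0.2 ]
delta cm [ 8.44 18.94 12.4 ] dyaw -38.95 (or 141.0 )
level rot deg [-0.  0.  0.]
```

```bash
cat > look.py <<'E'
import sys; from h import *
n,k,x0,y0,x1,y1=sys.argv[1],sys.argv[2],*map(int,sys.argv[3:7])
im=r.camera(n)[:,:,::-1]; cv2.imwrite(f'pics/{n}{k}.png',im); c=im[y0:y1,x0:x1]; f=min(800/c.shape[1],600/c.shape[0]); cv2.imwrite(f'pics/z{n}{k}.png',cv2.resize(c,None,fx=f,fy=f,interpolation=cv2.INTER_CUBIC)); print(f,r.read_state()['width'])
E
python3 look.py side 1 250 150 450 300
```

```text
4.0 0.02730438389607792
```

View pics/zside1.png

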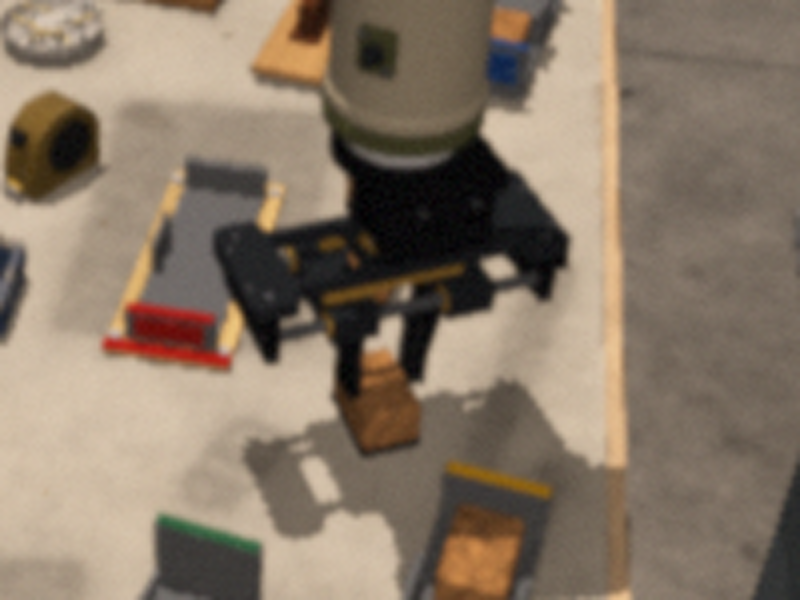

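```bash
python3 -m pendant '[{"translation":[0,0,0],"angular":[0,0,0],"hand":1},{"translation":[0,0,0],"angular":[0,0,0],"hand":1},{"translation":[0,0,0],"angular":[0,0,0],"hand":1},{"translation":[0,0,0],"angular":[0,0,0],"hand":1},{"translation":[0,0,3],"angular":[0,0,0],"hand":1},{"translation":[0,0,3],"angular":[0,0,0],"hand":1},{"translation":[0,0,3],"angular":[0,0,0],"hand":1},{"translation":[0,0,3],"angular":[0,0,0],"hand":1}]' 20; python3 look.py side 2 250 150 450 300;python3 look.py top 2 200 150 400 300
```

```text
time: 5.25
ee_pos: [0.4322, 0.1191, 0.1572]
eef_rot: [0.361, 0.608, -0.361, 0.608]
ft_force: [0.1, -1.2, -0.4]
width: 0.0821
4.0 0.0841273416157037
4.0 0.0850441051634294
```

View pics/zside2.png

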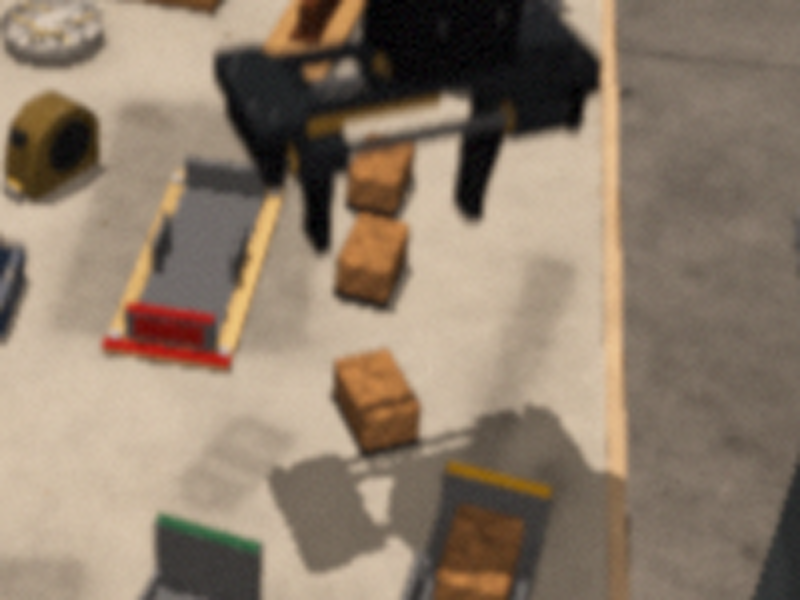

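View pics/ztop2.png

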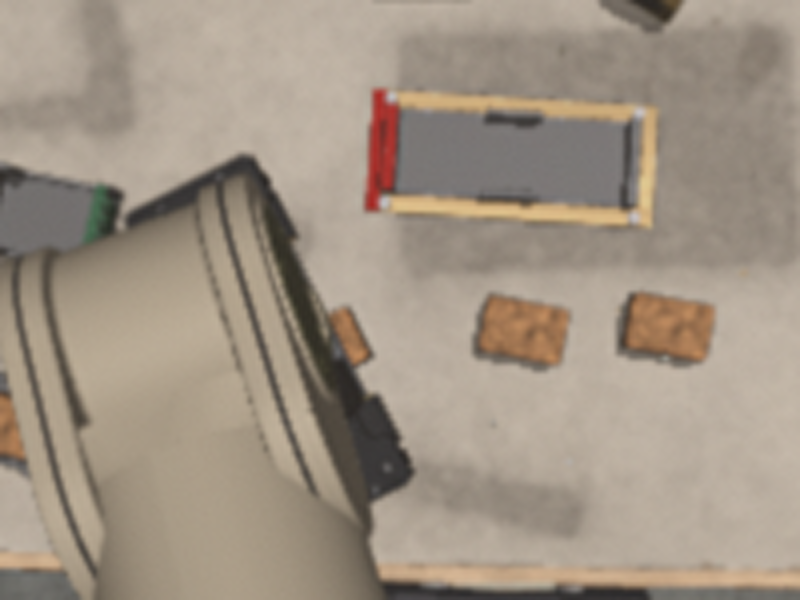

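```bash
python3 - <<'E'
from h import *
# side1: fingertips
a=np.radians(28.5); j=np.array([np.cos(a),np.sin(a),0])
for z in (.011,.036,.06):
    for s in (-1,1):
        for g in (.014,.03): print(z,s,g,((proj('side',np.array([.4324,.1193,z])+s*j*g)-[250,150])*4).round())
print(((proj('side',np.array([[.4329,.1191,0],[.4329,.1191,.034]]))-[250,150])*4).round())
E
```

```text
0.011 -1 0.014 [[396. 404.]]
0.011 -1 0.03 [[420. 398.]]
0.011 1 0.014 [[354. 414.]]
0.011 1 0.03 [[330. 420.]]
0.036 -1 0.014 [[399. 374.]]
0.036 -1 0.03 [[423. 369.]]
0.036 1 0.014 [[356. 385.]]
0.036 1 0.03 [[332. 390.]]
0.06 -1 0.014 [[402. 345.]]
0.06 -1 0.03 [[427. 340.]]
0.06 1 0.014 [[359. 355.]]
0.06 1 0.03 [[334. 361.]]
[[374. 421.]
 [377. 381.]]
```

```bash
python3 - <<'E'
from h import *
a=np.radians(28.5); j=np.array([np.cos(a),np.sin(a),0])
for z in (.132,.157,.182):
    for s in (-1,1):
        for g in (.043,.058): print(z,s,g,((proj('side',np.array([.4322,.1191,z])+s*j*g)-[250,150])*4).round())
E
```

```text
0.132 -1 0.043 [[458. 242.]]
0.132 -1 0.058 [[482. 237.]]
0.132 1 0.043 [[318. 273.]]
0.132 1 0.058 [[293. 278.]]
0.157 -1 0.043 [[462. 208.]]
0.157 -1 0.058 [[487. 203.]]
0.157 1 0.043 [[320. 238.]]
0.157 1 0.058 [[295. 244.]]
0.182 -1 0.043 [[467. 173.]]
0.182 -1 0.058 [[491. 168.]]
0.182 1 0.043 [[322. 202.]]
0.182 1 0.058 [[296. 208.]]
```

```bash
python3 -m pendant '[{"translation":[0,0,-3],"angular":[0,0,0],"hand":1},{"translation":[0,0,-3],"angular":[0,0,0],"hand":1},{"translation":[0,0,-3],"angular":[0,0,0],"hand":1},{"translation":[0,0,-3],"angular":[0,0,0],"hand":1},{"translation":[0,0,0],"angular":[0,0,0],"hand":1},{"translation":[0,0,-0.5],"angular":[0,0,0],"hand":1},{"translation":[0,0,0],"angular":[0,0,0],"hand":1}]'; python3 look.py side 3 250 150 450 300
```

```text
time: 6.05
ee_pos: [0.4329, 0.1195, 0.0317]
eef_rot: [0.362, 0.608, -0.361, 0.608]
ft_force: [-0.3, 0.2, 0.2]
width: 0.0873
4.0 0.08681114927979246
```

View pics/zside3.png

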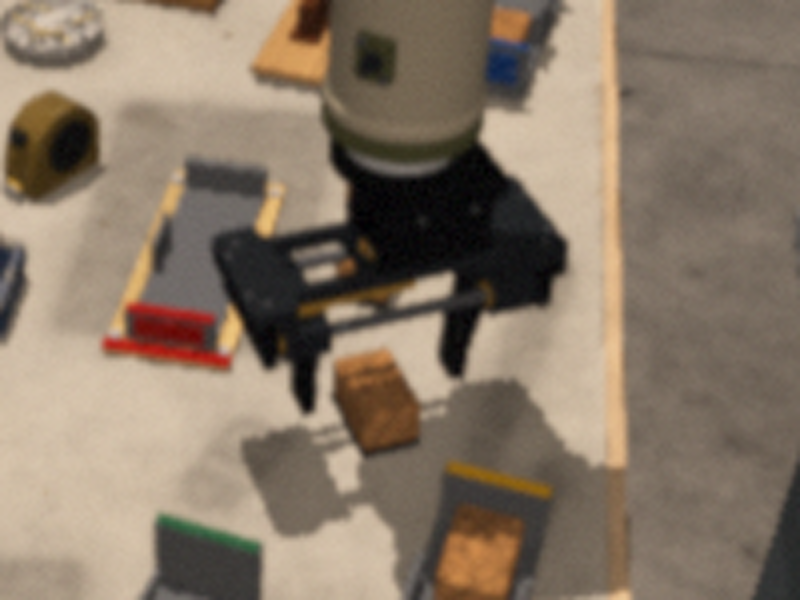

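```bash
for i in 1; do python3 -m pendant '[{"translation":[0,0,-0.4],"angular":[0,0,0],"hand":1},{"translation":[0,0,0],"angular":[0,0,0],"hand":1}]'; python3 -m pendant '[{"translation":[0,0,-0.4],"angular":[0,0,0],"hand":1},{"translation":[0,0,0],"angular":[0,0,0],"hand":1}]';python3 -m pendant '[{"translation":[0,0,-0.4],"angular":[0,0,0],"hand":1},{"translation":[0,0,0],"angular":[0,0,0],"hand":1}]'; done | grep -E "ee_pos|force"; python3 look.py side 4 250 150 450 300
```

```text
ee_pos: [0.4326, 0.1195, 0.0273]
ft_force: [-0.1, 1.1, -0.6]
ee_pos: [0.4322, 0.1192, 0.0227]
ft_force: [-0.1, -0.1, 0.7]
ee_pos: [0.4321, 0.1192, 0.0185]
ft_force: [-0.6, 0.8, -0.3]
4.0 0.08722051974883717
```

View pics/zside4.png

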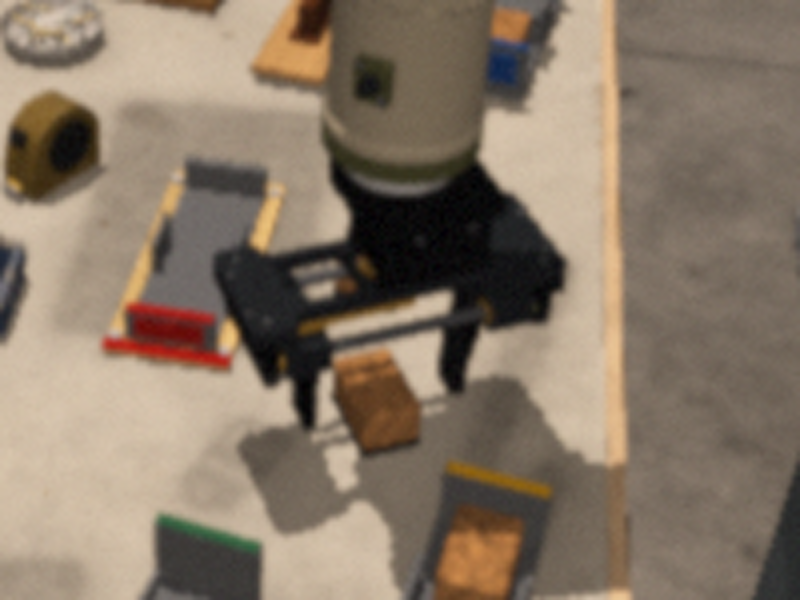

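```bash
python3 - <<'E'
from h import *
for p in ((308,425),(456,391),(382,408)):
    print([plane('side',np.array(p)/4+[250,150],z)[0].round(4) for z in (.0,.014)])
a=np.radians(28.5); j=np.array([np.cos(a),np.sin(a)])
print(.4321+j[0]*.05,.1192+j[1]*.05,.4321-j[0]*.05,.1192-j[1]*.05)
E
```

```text
[array([0.4723, 0.1296, 0.    ]), array([0.471 , 0.1431, 0.014 ])]
[array([0.3843, 0.0838, 0.    ]), array([0.3847, 0.0982, 0.014 ])]
[array([0.4288, 0.107 , 0.    ]), array([0.4284, 0.121 , 0.014 ])]
0.4760408556330983 0.14305793801298042 0.3881591443669017 0.09534206198701958
```

```bash
python3 -m pendant '[{"translation":[0,0,-0.3],"angular":[0,0,0],"hand":1},{"translation":[0,0,0],"angular":[0,0,0],"hand":-1},{"translation":[0,0,0],"angular":[0,0,0],"hand":-1},{"translation":[0,0,0],"angular":[0,0,0],"hand":-1},{"translation":[0,0,0],"angular":[0,0,0],"hand":-1},{"translation":[0,0,0],"angular":[0,0,0],"hand":-1},{"translation":[0,0,0],"angular":[0,0,0],"hand":-1},{"translation":[0,0,0],"angular":[0,0,0],"hand":-1},{"translation":[0,0,0],"angular":[0,0,0],"hand":-1},{"translation":[0,0,0],"angular":[0,0,0],"hand":-1}]' 20; python3 d.py 0.5168 0.3087 0.16 -0.182; python3 look.py side 5 250 150 450 300
```

```text
time: 7.75
ee_pos: [0.4324, 0.1193, 0.016]
eef_rot: [0.361, 0.608, -0.361, 0.608]
ft_force: [-0.5, -0.1, 0.6]
width: 0.0382
t 7.75 p [43.24 11.93  1.6 ] jaw 28.53 tiltxy [0.01 0.01] w 38.2 f [-0.5 -0.1  0.6] j [-0.76  0.19  0.42  2.14 -0.11  0.83  0.22]
delta cm [ 8.44 18.94 14.4 ] dyaw -38.96 (or 141.0 )
level rot deg [-0.01  0.01  0.  ]
4.0 0.037798656442795814
```

View pics/zside5.png

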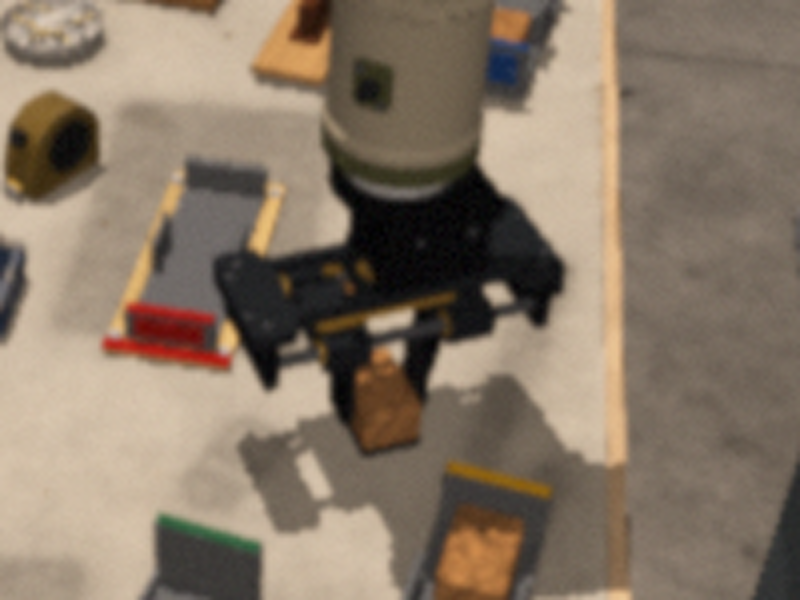

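```bash
python3 -m pendant '[{"translation":[0,0,2.4],"angular":[0,0,0],"hand":-1},{"translation":[0,0,4],"angular":[0,0,0],"hand":-1},{"translation":[0,0,4],"angular":[0,0,0],"hand":-1},{"translation":[1,2.3,1],"angular":[0,0,-5],"hand":-1},{"translation":[1,2.3,0],"angular":[0,0,-5],"hand":-1},{"translation":[1,2.4,0],"angular":[0,0,-5],"hand":-1},{"translation":[1,2.4,0],"angular":[0,0,-5],"hand":-1},{"translation":[1,2.4,0],"angular":[0,0,-5],"hand":-1},{"translation":[1,2.4,0],"angular":[0,0,-5],"hand":-1},{"translation":[1.2,2.4,0],"angular":[0,0,-5],"hand":-1},{"translation":[1.2,2.3,0],"angular":[0,0,-4],"hand":-1},{"translation":[0,0,0],"angular":[0,0,0],"hand":-1},{"translation":[0,0,0],"angular":[0,0,0],"hand":-1}]' 20; python3 d.py 0.5168 0.3087 0.027 -0.182; python3 look.py side 6 230 200 430 350; python3 look.py top 6 100 130 300 280
```

```text
time: 9.1
ee_pos: [0.5161, 0.3082, 0.1293]
eef_rot: [-0.543, -0.452, 0.544, -0.453]
ft_force: [-0.3, -1.3, -0.5]
width: 0.0378
t 9.1 p [51.61 30.82 12.93] jaw -10.41 tiltxy [-0.04 -0.07] w 37.8 f [-0.3 -1.3 -0.5] j [-0.94  0.36  0.4   1.66 -0.15  1.15 -0.68]
delta cm [  0.07   0.05 -10.23] dyaw -0.02 (or 180.0 )
level rot deg [ 0.07 -0.04  0.  ]
4.0 0.037883033543379796
4.0 0.037837825818133136
```

View pics/zside6.png

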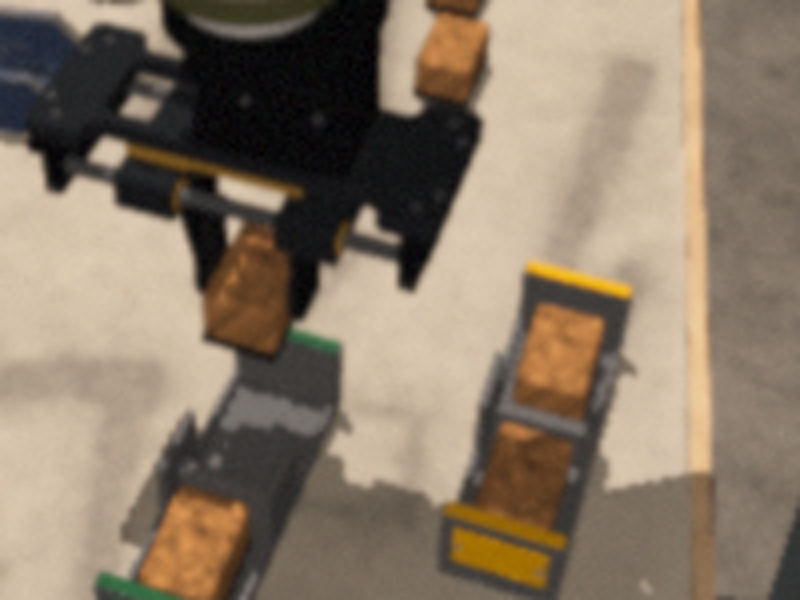

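```bash
python3 -m pendant '[{"translation":[0,0,-2.5],"angular":[0,0,0],"hand":-1},{"translation":[0,0,-2.5],"angular":[0,0,0],"hand":-1},{"translation":[0,0,-2.5],"angular":[0,0,0],"hand":-1},{"translation":[0,0,-1.7],"angular":[0,0,0],"hand":-1},{"translation":[0,0,-0.5],"angular":[0,0,0],"hand":-1},{"translation":[0,0,-0.4],"angular":[0,0,0],"hand":-1},{"translation":[0,0,0],"angular":[0,0,0],"hand":-1}]' 20; python3 d.py 0.5168 0.3087 0.027 -0.182; python3 look.py side 7 230 200 430 350
```

```text
time: 9.9
ee_pos: [0.5166, 0.3081, 0.0295]
eef_rot: [0.544, 0.452, -0.543, 0.452]
ft_force: [0.4, 0.0, 0.2]
width: 0.0378
t 9.9 p [51.66 30.81  2.95] jaw -10.49 tiltxy [0.03 0.02] w 37.8 f [0.4 0.  0.2] j [-0.91  0.47  0.37  1.74 -0.2   0.96 -0.64]
delta cm [ 0.02  0.06 -0.25] dyaw 0.06 (or -179.9 )
level rot deg [-0.02  0.03  0.  ]
4.0 0.03740468656108602
```

View pics/zside7.png

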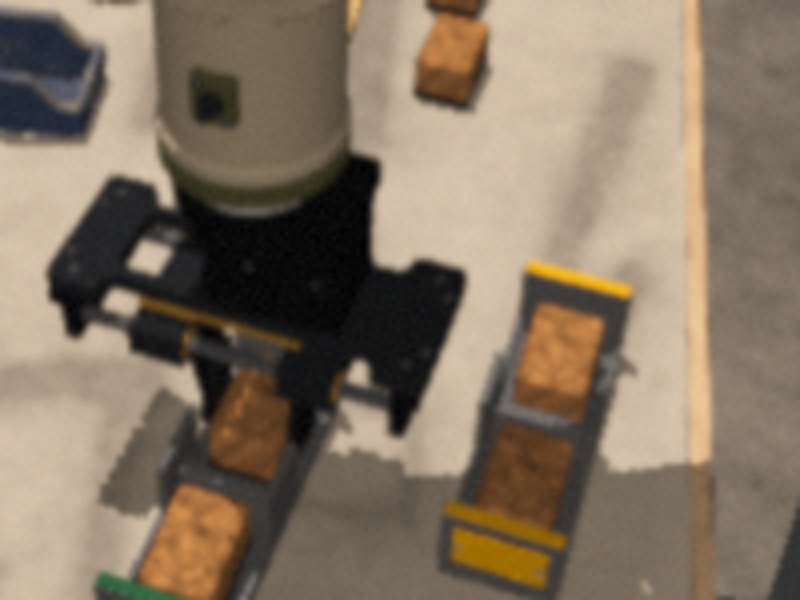

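```bash
python3 -m pendant '[{"translation":[0,0,-0.2],"angular":[0,0,0],"hand":-1},{"translation":[0,0,0],"angular":[0,0,0],"hand":-1},{"translation":[0,0,0],"angular":[0,0,0],"hand":0.5},{"translation":[0,0,0],"angular":[0,0,0],"hand":0.5},{"translation":[0,0,0],"angular":[0,0,0],"hand":0.5},{"translation":[0,0,0],"angular":[0,0,0],"hand":0.5},{"translation":[0,0,2],"angular":[0,0,0],"hand":1},{"translation":[0,0,3],"angular":[0,0,0],"hand":1},{"translation":[0,0,4],"angular":[0,0,0],"hand":1},{"translation":[0,0,4],"angular":[0,0,0],"hand":1},{"translation":[0,0,0],"angular":[0,0,0],"hand":1}]' 20; python3 d.py 0.4495 -0.0134 0.14 -0.2249
```

```text
time: 11.05
ee_pos: [0.5191, 0.3097, 0.1629]
eef_rot: [0.547, 0.452, -0.54, 0.452]
ft_force: [0.4, -1.0, -0.1]
width: 0.0862
t 11.05 p [51.91 30.97 16.29] jaw -10.5 tiltxy [0.41 0.33] w 86.2 f [ 0.4 -1.  -0.1] j [-0.95  0.33  0.41  1.63 -0.14  1.21 -0.69]
delta cm [ -6.96 -32.31  -2.29] dyaw -2.39 (or 177.6 )
level rot deg [-0.33  0.41  0.  ]
```

```bash
python3 -m pendant '[{"translation":[-0.7,-3.2,0],"angular":[0,0,0],"hand":1},{"translation":[-0.7,-3.2,0],"angular":[0,0,0],"hand":1},{"translation":[-0.7,-3.2,0],"angular":[0,0,0],"hand":1},{"translation":[-0.7,-3.2,0],"angular":[0,0,0],"hand":1},{"translation":[-0.7,-3.2,0],"angular":[0,0,0],"hand":1},{"translation":[-0.7,-3.2,0],"angular":[0,0,0],"hand":1},{"translation":[-0.7,-3.2,0],"angular":[0,0,0],"hand":1},{"translation":[-0.7,-3.2,0],"angular":[0,0,0],"hand":1},{"translation":[-0.7,-3.2,0],"angular":[0,0,-1],"hand":1},{"translation":[-0.6,-3.2,0],"angular":[0,0,-1.4],"hand":1},{"translation":[0,0,0],"angular":[0,0,0],"hand":1},{"translation":[0,0,0],"angular":[0,0,0],"hand":1}]' 20; python3 d.py 0.4495 -0.0134 0.016 -0.2249; python3 look.py side 8 230 130 430 350;  python3 look.py top 8 150 150 350 300
```

```text
time: 12.25
ee_pos: [0.4474, -0.0119, 0.1569]
eef_rot: [0.553, 0.441, -0.553, 0.44]
ft_force: [0.3, 0.3, -1.3]
width: 0.0873
t 12.25 p [44.74 -1.19 15.69] jaw -12.94 tiltxy [0.02 0.04] w 87.3 f [ 0.3  0.3 -1.3] j [-0.7  -0.05  0.61  2.02  0.03  1.16 -0.32]
delta cm [  0.21  -0.15 -14.09] dyaw 0.05 (or -179.9 )
level rot deg [-0.04  0.02  0.  ]
2.727272727272727 0.08712288467877141
4.0 0.08663387158979974
```

View pics/zside8.png

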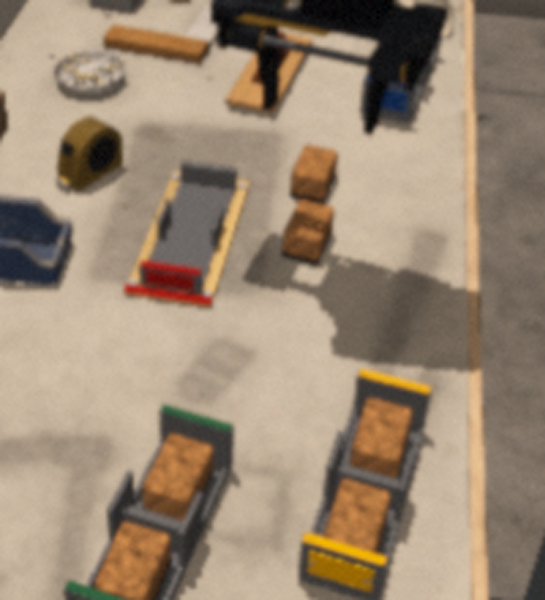

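View pics/ztop8.png

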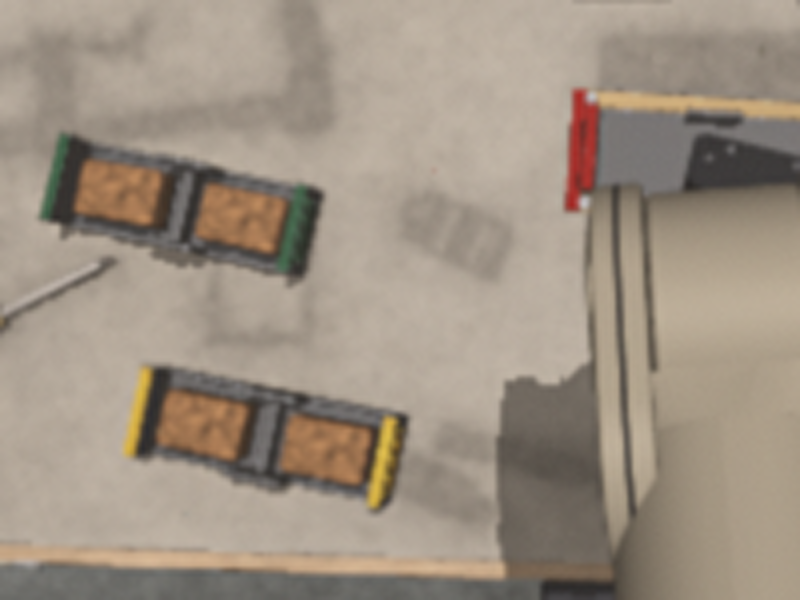

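```bash
python3 -m pendant '[{"translation":[0.1,-0.1,-4],"angular":[0,0,0],"hand":1},{"translation":[0.1,-0.05,-4],"angular":[0,0,0],"hand":1},{"translation":[0,0,-3],"angular":[0,0,0],"hand":1},{"translation":[0,0,-2.5],"angular":[0,0,0],"hand":1},{"translation":[0,0,-0.6],"angular":[0,0,0],"hand":1},{"translation":[0,0,0],"angular":[0,0,0],"hand":1},{"translation":[0,0,0],"angular":[0,0,0],"hand":-1},{"translation":[0,0,0],"angular":[0,0,0],"hand":-1},{"translation":[0,0,0],"angular":[0,0,0],"hand":-1},{"translation":[0,0,0],"angular":[0,0,0],"hand":-1},{"translation":[0,0,0],"angular":[0,0,0],"hand":-1},{"translation":[0,0,0],"angular":[0,0,0],"hand":-1},{"translation":[0,0,0],"angular":[0,0,0],"hand":-1},{"translation":[0,0,0],"angular":[0,0,0],"hand":-1},{"translation":[0,0,0],"angular":[0,0,0],"hand":-1}]' 20; python3 d.py 0.3608 -0.3688 0.13 -0.19
```

```text
time: 13.85
ee_pos: [0.4494, -0.0132, 0.016]
eef_rot: [0.553, 0.441, -0.553, 0.441]
ft_force: [-0.7, 0.2, 1.5]
width: 0.0381
t 13.85 p [44.94 -1.32  1.6 ] jaw -12.88 tiltxy [0. 0.] w 38.1 f [-0.7  0.2  1.5] j [-0.65  0.21  0.63  2.15 -0.17  0.83 -0.14]
delta cm [ -8.86 -35.56  11.4 ] dyaw 1.99 (or -178.0 )
level rot deg [-0.  0.  0.]
```

```bash
python3 -m pendant '[{"translation":[0,0,2.4],"angular":[0,0,0],"hand":-1},{"translation":[0,0,4],"angular":[0,0,0],"hand":-1},{"translation":[0,0,4],"angular":[0,0,0],"hand":-1},{"translation":[-0.4,-2.5,1],"angular":[0,0,0],"hand":-1},{"translation":[-0.6,-3,0],"angular":[0,0,0],"hand":-1},{"translation":[-0.8,-3,0],"angular":[0,0,0],"hand":-1},{"translation":[-0.8,-3,0],"angular":[0,0,0],"hand":-1},{"translation":[-0.8,-3,0],"angular":[0,0,0],"hand":-1},{"translation":[-0.8,-3,0],"angular":[0,0,0],"hand":-1},{"translation":[-0.8,-3,0],"angular":[0,0,0],"hand":-1},{"translation":[-0.8,-3,0],"angular":[0,0,0],"hand":-1},{"translation":[-0.8,-3,0],"angular":[0,0,0],"hand":-1},{"translation":[-0.8,-3,0],"angular":[0,0,0.5],"hand":-1},{"translation":[-0.7,-3,0],"angular":[0,0,0.5],"hand":-1},{"translation":[-0.7,-3,0],"angular":[0,0,1],"hand":-1},{"translation":[0,0,0],"angular":[0,0,0],"hand":-1},{"translation":[0,0,0],"angular":[0,0,0],"hand":-1}]' 20; python3 d.py 0.3608 -0.3688 0.0275 -0.19;python3 look.py side 9 300 100 500 250;  python3 look.py top 9 360 180 560 330
```

```text
time: 15.55
ee_pos: [0.3607, -0.3686, 0.1296]
eef_rot: [-0.545, -0.45, 0.546, -0.45]
ft_force: [-0.1, 0.8, -0.6]
width: 0.038
t 15.55 p [ 36.07 -36.86  12.96] jaw -10.98 tiltxy [-0.06 -0.01] w 38.0 f [-0.1  0.8 -0.6] j [-0.18  0.25  1.01  1.9  -0.23  1.12  0.73]
delta cm [ 1.000e-02 -2.000e-02 -1.021e+01] dyaw 0.1 (or -179.9 )
level rot deg [ 0.01 -0.06  0.  ]
4.0 0.038090862117514515
4.0 0.037873383141121965
```

View pics/zside9.png

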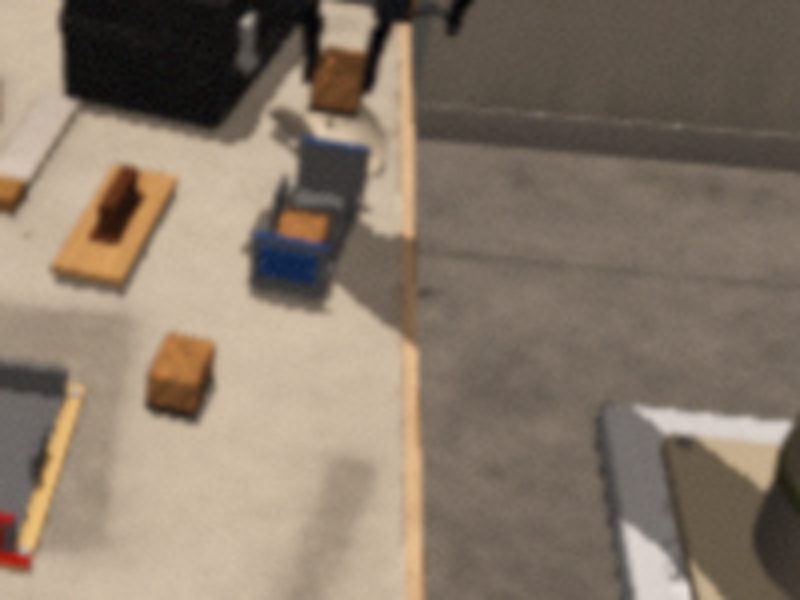

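View pics/ztop9.png

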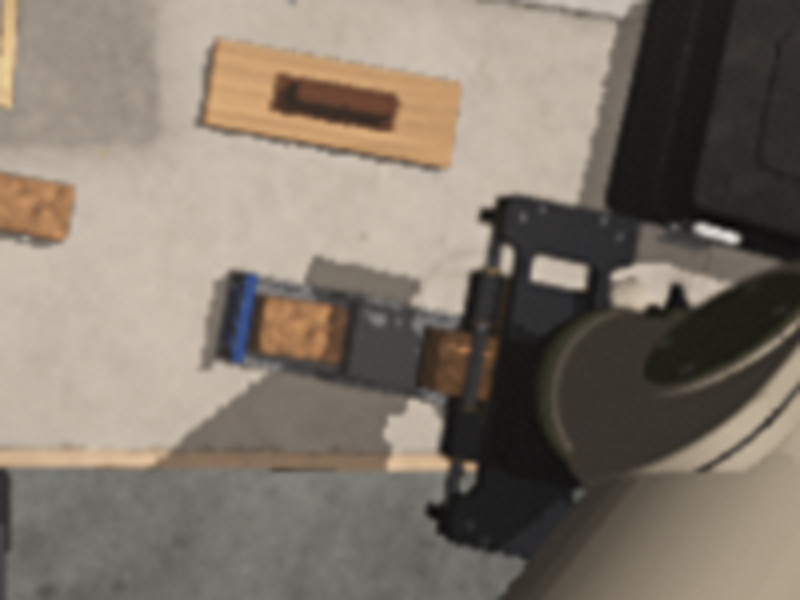

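```bash
python3 - <<'E'
from h import *
for p in ((485,280),(510,250),(530,262)): print('mug',p,plane('top',p,.0)[0].round(3),plane('top',p,.08)[0].round(3))
for p in ((512,225),(517,241),(524,173)): print('box',p,plane('top',p,.0)[0].round(3),plane('top',p,.15)[0].round(3))
E
python3 - <<'E'
import cv2
im=cv2.imread('pics/side0.png')[60:190,280:420]
cv2.imwrite('pics/zz.png',cv2.resize(im,None,fx=4.5,fy=4.5,interpolation=cv2.INTER_CUBIC))
E
```

```text
mug (485, 280) [ 0.327 -0.439  0.   ] [ 0.334 -0.407  0.08 ]
mug (510, 250) [ 0.409 -0.511  0.   ] [ 0.411 -0.474  0.08 ]
mug (530, 262) [ 0.376 -0.567  0.   ] [ 0.38  -0.526  0.08 ]
box (512, 225) [ 0.478 -0.518  0.   ] [ 0.471 -0.448  0.15 ]
box (517, 241) [ 0.434 -0.531  0.   ] [ 0.433 -0.459  0.15 ]
box (524, 173) [ 0.624 -0.558  0.   ] [ 0.598 -0.482  0.15 ]
```

View pics/zz.png

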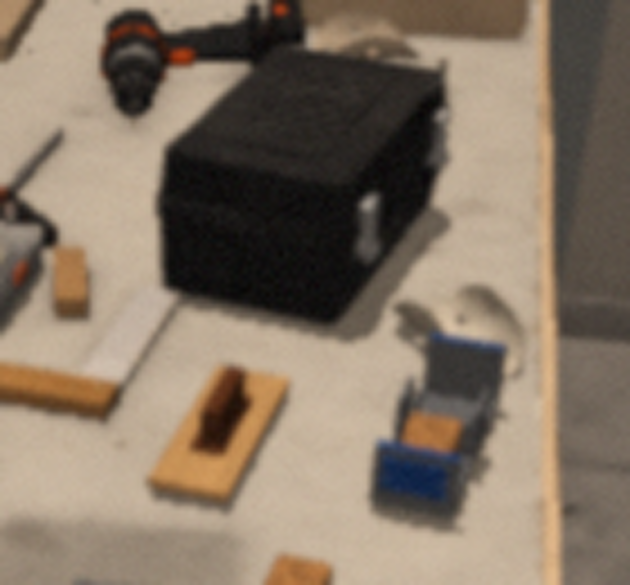

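```bash
python3 -m pendant '[{"translation":[0,0,-2.5],"angular":[0,0,0],"hand":-1},{"translation":[0,0,-2.5],"angular":[0,0,0],"hand":-1},{"translation":[0,0,-2.5],"angular":[0,0,0],"hand":-1},{"translation":[0,0,-1.7],"angular":[0,0,0],"hand":-1},{"translation":[0,0,-0.5],"angular":[0,0,0],"hand":-1},{"translation":[0,0,-0.4],"angular":[0,0,0],"hand":-1},{"translation":[0,0,0],"angular":[0,0,0],"hand":-1}]' 20; python3 d.py 0.3608 -0.3688 0.0275 -0.19; python3 look.py side 10 300 100 500 250
```

```text
time: 16.35
ee_pos: [0.3619, -0.3679, 0.0294]
eef_rot: [0.545, 0.45, -0.545, 0.451]
ft_force: [-0.4, -0.6, -1.3]
width: 0.0378
t 16.35 p [ 36.19 -36.79   2.94] jaw -10.83 tiltxy [0.04 0.  ] w 37.8 f [-0.4 -0.6 -1.3] j [-0.06  0.42  0.9   1.98 -0.41  0.93  0.86]
delta cm [-0.11 -0.09 -0.19] dyaw -0.06 (or 179.9 )
level rot deg [-0.    0.04  0.  ]
4.0 0.03836580434346445
```

View pics/zside10.png

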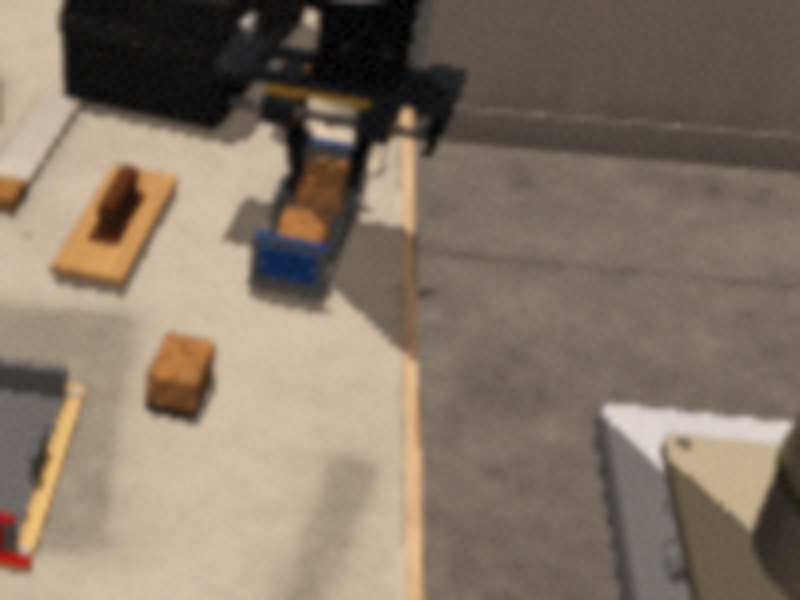

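Block sits in the blue tray's far pocket (around px (325,185) in the zoom). Lower and release.

```bash
python3 -m pendant '[{"translation":[0,0,-0.2],"angular":[0,0,0],"hand":-1},{"translation":[0,0,0],"angular":[0,0,0],"hand":-1},{"translation":[0,0,0],"angular":[0,0,0],"hand":0.5},{"translation":[0,0,0],"angular":[0,0,0],"hand":0.5},{"translation":[0,0,0],"angular":[0,0,0],"hand":0.5},{"translation":[0,0,0],"angular":[0,0,0],"hand":0.5},{"translation":[0,0,2],"angular":[0,0,0],"hand":1},{"translation":[0,0,3],"angular":[0,0,0],"hand":1},{"translation":[0,0,4],"angular":[0,0,0],"hand":1},{"translation":[0,0,4],"angular":[0,0,0],"hand":1},{"translation":[0,2,0],"angular":[0,0,0],"hand":1},{"translation":[0,3,0],"angular":[0,0,0],"hand":1},{"translation":[0,4,0],"angular":[0,0,0],"hand":1},{"translation":[0,4,0],"angular":[0,0,0],"hand":1},{"translation":[1,4,0],"angular":[0,0,0],"hand":1},{"translation":[1,4,0],"angular":[0,0,0],"hand":1},{"translation":[1,4,0],"angular":[0,0,0],"hand":1},{"translation":[0,0,0],"angular":[0,0,0],"hand":1}]' 20; python3 look.py top 11 360 180 560 330; python3 look.py side 11 300 100 500 250; python3 d.py 0.3685 -0.3285 0.1 -.19
```

```text
time: 18.2
ee_pos: [0.3922, -0.1137, 0.157]
eef_rot: [0.544, 0.452, -0.543, 0.452]
ft_force: [-0.2, -0.9, 0.6]
width: 0.0875
4.0 0.08706614935377639
4.0 0.08670154198344686
t 18.3 p [ 39.14 -11.79  15.7 ] jaw -10.78 tiltxy [ 0.   -0.01] w 86.7 f [ 0.8 -0.2 -0.1] j [-0.59 -0.19  0.71  2.11  0.13  1.18 -0.12]
delta cm [ -2.29 -21.06  -5.7 ] dyaw -0.1 (or 179.9 )
level rot deg [0.01 0.   0.  ]
```

View pics/ztop11.png

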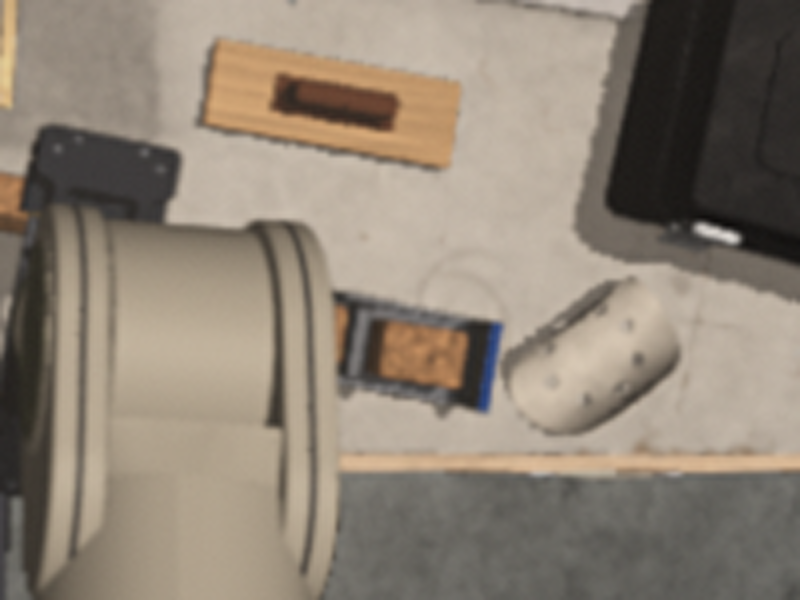

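```bash
python3 - <<'E'
from fit import *
S=cv2.imread('pics/side11.png')
print(fit('tray',.3685,-.3285,0,-.19,{'side':S}))
print(fit('block',.3608,-.3688,.01,-.19,{'side':S,'top':cv2.imread('pics/top11.png')}))
E
```

```text
(array([ 0.36629959, -0.33103899, -0.2572466 ]), np.float64(-13.590798717238302))
(array([ 0.36161013, -0.36956432, -0.18700557]), np.float64(-24.99193026918046))
```

View pics/zside11.png

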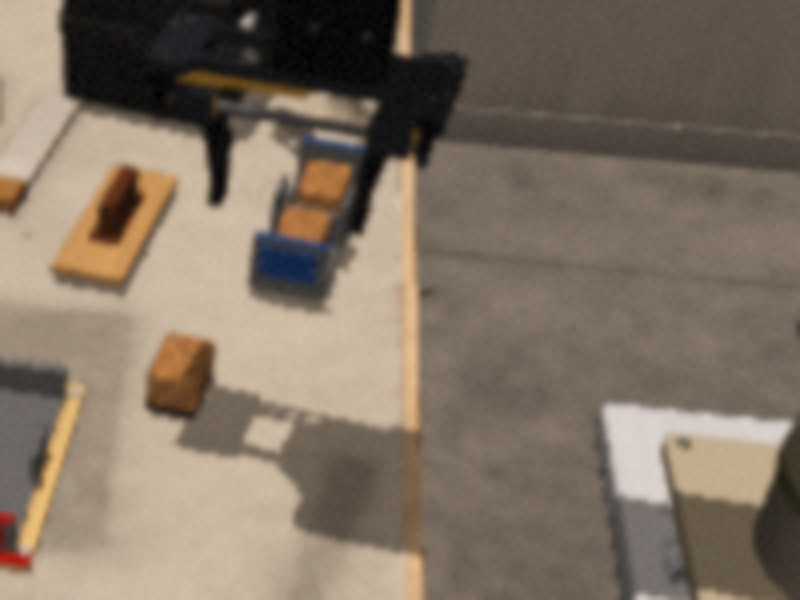

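```bash
python3 -m pendant '[{"translation":[-0.3,-3,0],"angular":[0,0,0],"hand":1},{"translation":[-0.3,-3,0],"angular":[0,0,0],"hand":1},{"translation":[-0.3,-3,0],"angular":[0,0,0],"hand":1},{"translation":[-0.3,-3,0],"angular":[0,0,0],"hand":1},{"translation":[-0.3,-3,0],"angular":[0,0,0],"hand":1},{"translation":[-0.4,-3,-1],"angular":[0,0,0],"hand":1},{"translation":[-0.4,-3.1,-2],"angular":[0,0,0],"hand":1},{"translation":[0,0,-2],"angular":[0,0,0],"hand":1},{"translation":[0,0,0],"angular":[0,0,0],"hand":1},{"translation":[0,0,0],"angular":[0,0,0],"hand":1}]' 40; python3 d.py 0.3685 -0.3285 0.03 -0.19; python3 look.py top 12 360 180 560 330; python3 look.py side 12 300 100 500 250
```

```text
time: 19.3
ee_pos: [0.3676, -0.3298, 0.1074]
eef_rot: [-0.545, -0.45, 0.546, -0.45]
ft_force: [0.6, -0.0, 0.2]
width: 0.0872
t 19.3 p [ 36.76 -32.98  10.74] jaw -10.96 tiltxy [-0.05 -0.02] w 87.2 f [ 0.6 -0.   0.2] j [-0.33  0.24  1.08  1.98 -0.24  1.06  0.67]
delta cm [ 0.09  0.13 -7.74] dyaw 0.07 (or -179.9 )
level rot deg [ 0.02 -0.05  0.  ]
4.0 0.08707436815095289
4.0 0.08713097201807997
```

View pics/zside12.png

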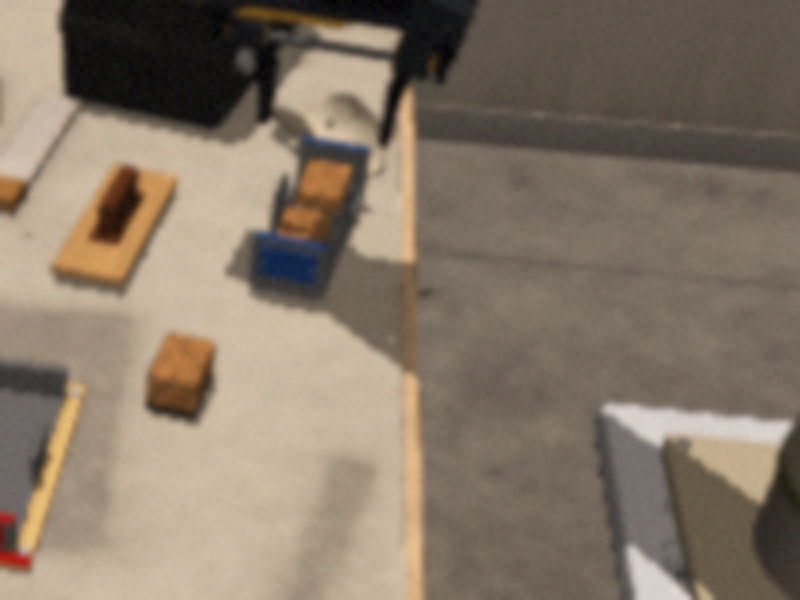

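```bash
python3 -m pendant '[{"translation":[0.1,0.1,-2.5],"angular":[0,0,0],"hand":1},{"translation":[0,0,-2.5],"angular":[0,0,0],"hand":1},{"translation":[0,0,-1.7],"angular":[0,0,0],"hand":1},{"translation":[0,0,-1],"angular":[0,0,0],"hand":1},{"translation":[0,0,0],"angular":[0,0,0],"hand":1}]' 40; python3 d.py 0.3685 -0.3285 0.03 -0.19; python3 look.py side 13 300 100 500 250
```

```text
time: 19.9
ee_pos: [0.3695, -0.3277, 0.03]
eef_rot: [0.545, 0.451, -0.545, 0.45]
ft_force: [0.6, -0.1, -0.2]
width: 0.0873
t 19.9 p [ 36.95 -32.77   3.  ] jaw -10.83 tiltxy [0.   0.03] w 87.3 f [ 0.6 -0.1 -0.2] j [-0.2   0.39  0.97  2.04 -0.4   0.92  0.8 ]
delta cm [-0.1  -0.08  0.  ] dyaw -0.05 (or 179.9 )
level rot deg [-0.03  0.    0.  ]
4.0 0.08728160534146663
```

View pics/zside13.png

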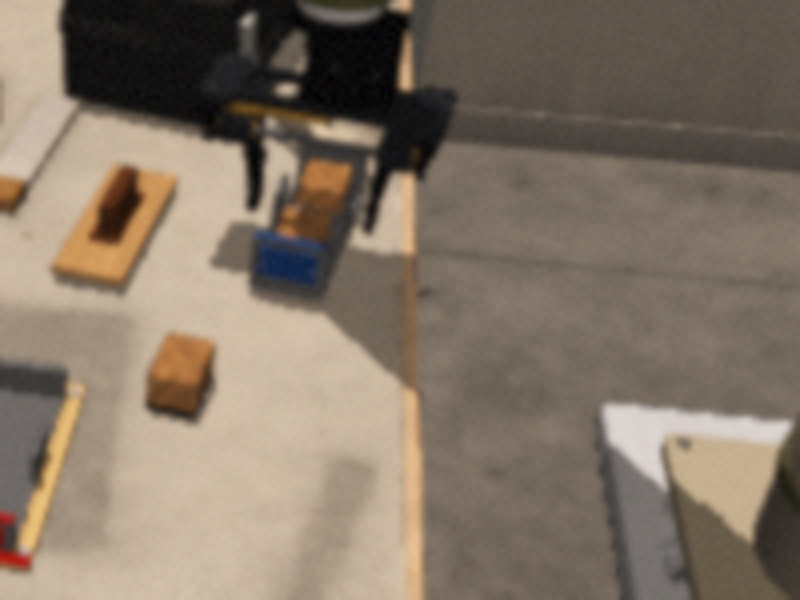

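```bash
python3 -m pendant '[{"translation":[-0.1,-0.1,0],"angular":[0,0,0],"hand":1},{"translation":[0,0,0],"angular":[0,0,0],"hand":-1},{"translation":[0,0,0],"angular":[0,0,0],"hand":-1},{"translation":[0,0,0],"angular":[0,0,0],"hand":-1},{"translation":[0,0,0],"angular":[0,0,0],"hand":-1},{"translation":[0,0,0],"angular":[0,0,0],"hand":-1},{"translation":[0,0,0],"angular":[0,0,0],"hand":-1},{"translation":[0,0,0],"angular":[0,0,0],"hand":-1},{"translation":[0,0,0],"angular":[0,0,0],"hand":-1}]' 40; python3 d.py 0.3685 -0.3285 0.15 -0.19
```

```text
time: 20.85
ee_pos: [0.3687, -0.3293, 0.0301]
eef_rot: [0.545, 0.45, -0.545, 0.451]
ft_force: [1.2, 0.6, 3.4]
width: 0.0596
t 20.85 p [ 36.87 -32.93   3.01] jaw -10.87 tiltxy [ 0.03 -0.01] w 59.6 f [1.2 0.6 3.4] j [-0.2   0.39  0.97  2.04 -0.4   0.92  0.8 ]
delta cm [-0.02  0.08 11.99] dyaw -0.02 (or 180.0 )
level rot deg [0.01 0.03 0.  ]
```

```bash
python3 -m pendant '[{"translation":[0,0,1],"angular":[0,0,0],"hand":-1},{"translation":[0,0,2],"angular":[0,0,0],"hand":-1},{"translation":[0,0,3],"angular":[0,0,0],"hand":-1},{"translation":[0,0,3],"angular":[0,0,0],"hand":-1},{"translation":[0,0,3],"angular":[0,0,0],"hand":-1},{"translation":[0,0,0],"angular":[0,0,0],"hand":-1}]' 40; python3 d.py 0.5677 0.0228 0.15 -0.041; python3 look.py side 14 300 100 500 250
```

```text
time: 21.45
ee_pos: [0.3693, -0.3305, 0.153]
eef_rot: [0.546, 0.449, -0.544, 0.451]
ft_force: [0.9, -0.8, -3.9]
width: 0.0597
t 21.45 p [ 36.93 -33.05  15.3 ] jaw -10.92 tiltxy [ 0.25 -0.06] w 59.7 f [ 0.9 -0.8 -3.9] j [-0.41  0.15  1.14  1.93 -0.15  1.15  0.6 ]
delta cm [19.84 35.33 -0.3 ] dyaw 8.57 (or -171.4 )
level rot deg [0.06 0.25 0.  ]
4.0 0.059590716931505944
```

View pics/zside14.png

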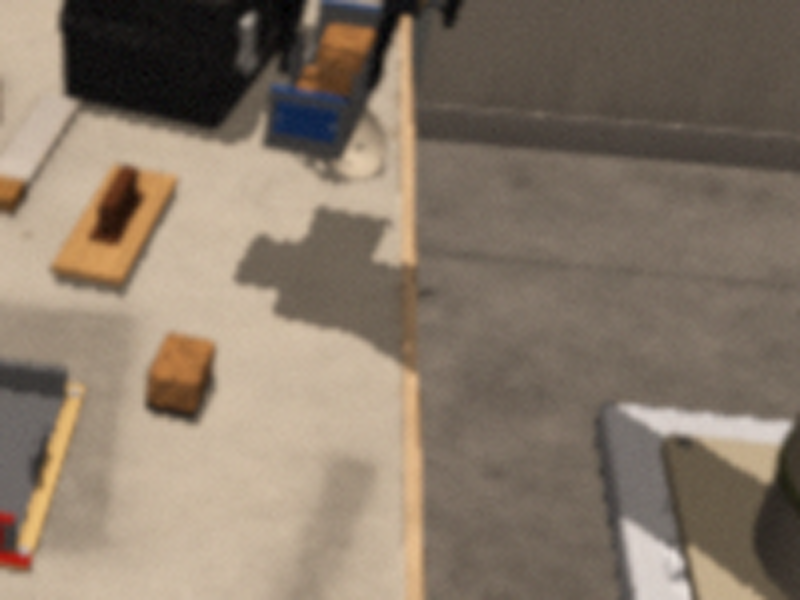

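```bash
python3 -m pendant '[{"translation":[1.4,1.5,0],"angular":[0,0,0.5],"hand":-1},{"translation":[1.4,2.5,0],"angular":[0,0,0.6],"hand":-1},{"translation":[1.4,2.5,0],"angular":[0,0,0.6],"hand":-1},{"translation":[1.4,2.5,0],"angular":[0,0,0.6],"hand":-1},{"translation":[1.4,2.5,0],"angular":[0,0,0.6],"hand":-1},{"translation":[1.4,2.5,0],"angular":[0,0,0.6],"hand":-1},{"translation":[1.4,2.5,0],"angular":[0,0,0.6],"hand":-1},{"translation":[1.4,2.5,0],"angular":[0,0,0.6],"hand":-1},{"translation":[1.4,2.5,0],"angular":[0,0,0.6],"hand":-1},{"translation":[1.4,2.5,0],"angular":[0,0,0.6],"hand":-1},{"translation":[1.4,2.5,0],"angular":[0,0,0.6],"hand":-1},{"translation":[1.4,2.5,0],"angular":[0,0,0.6],"hand":-1},{"translation":[1.4,2.5,0],"angular":[0,0,0.6],"hand":-1},{"translation":[1.4,2.5,0],"angular":[0,0,0.6],"hand":-1},{"translation":[0.2,1.2,0],"angular":[0,0,0.3],"hand":-1},{"translation":[0,0,0],"angular":[0,0,0],"hand":-1},{"translation":[0,0,0],"angular":[0,0,0],"hand":-1}]' 40; python3 d.py 0.5677 0.0228 0.054 -0.041; python3 look.py side 15 230 130 430 280;python3 look.py top 15 230 130 430 280
```

```text
time: 23.2
ee_pos: [0.5661, 0.0221, 0.1496]
eef_rot: [-0.51, -0.49, 0.51, -0.49]
ft_force: [-0.3, -0.7, -4.1]
width: 0.0592
t 23.2 p [56.61  2.21 14.96] jaw -2.31 tiltxy [-0.04 -0.05] w 59.2 f [-0.3 -0.7 -4.1] j [-0.83  0.34  0.86  1.75 -0.27  1.18  0.07]
delta cm [ 0.16  0.07 -9.56] dyaw -0.04 (or 180.0 )
level rot deg [ 0.05 -0.04  0.  ]
4.0 0.05978689238807779
4.0 0.0599301362125991
```

View pics/zside15.png

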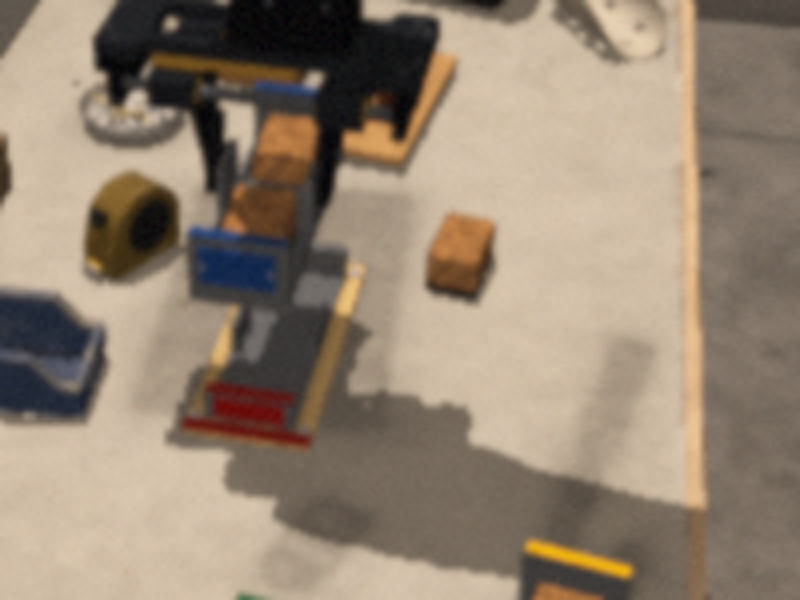

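View pics/ztop15.png

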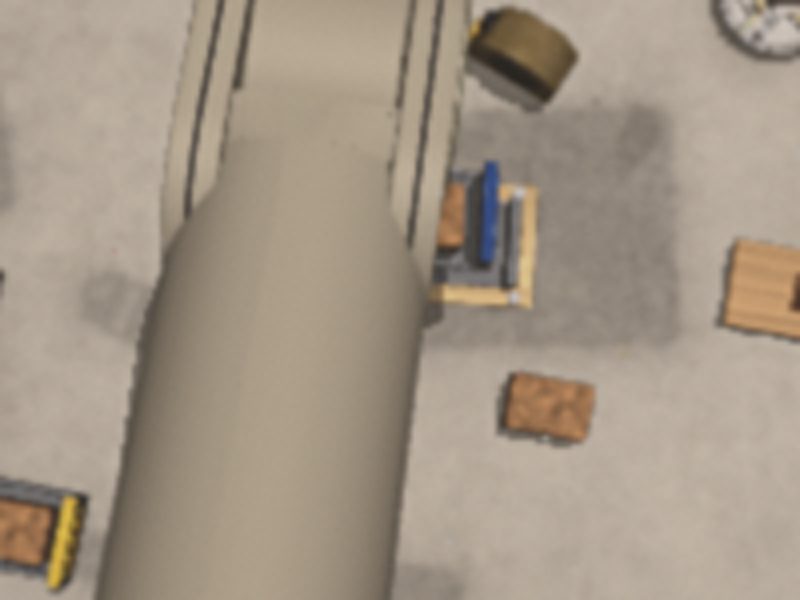

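```bash
python3 - <<'E'
from fit import *
S=cv2.imread('pics/side15.png');T=cv2.imread('pics/top15.png')
for z in (.11,.12,.13): print(z,fit('tray',.5665,.0225,z,-.041,{'side':S},(.005,.005,.03)))
overlay('side',S,[('tray',.5661,.0221,.12,-.041),('base',.5666,-.0052,0,-.041)],(230,130,430,280),4,'pics/o15.png')
E
```

```text
0.11 (array([ 0.56954751,  0.00378344, -0.02775145]), np.float64(-12.122526687147335))
0.12 (array([ 0.5670387 ,  0.01574548, -0.03042322]), np.float64(-12.274035346140419))
0.13 (array([ 0.56526086,  0.02926965, -0.04176248]), np.float64(-12.40502871920884))
```

View pics/o15.png

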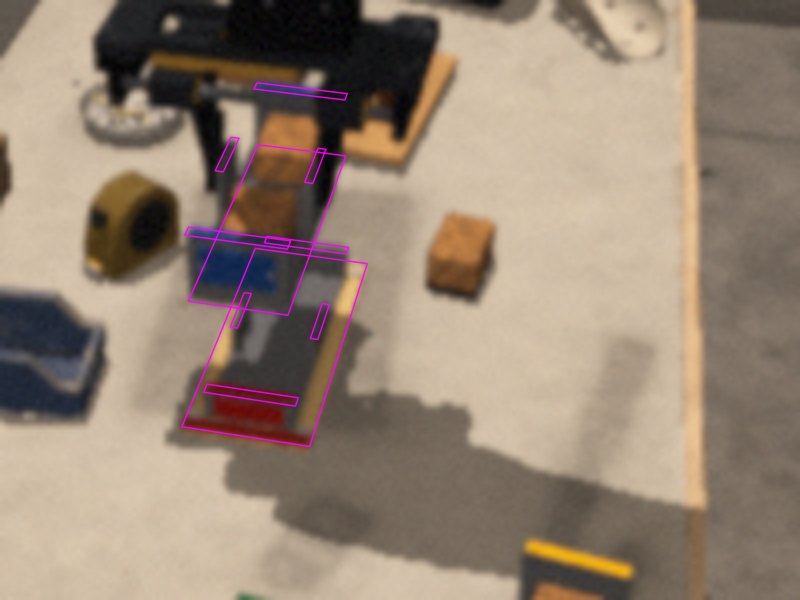

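```bash
python3 -m pendant '[{"translation":[0.15,0.05,-2],"angular":[0,0,0],"hand":-1},{"translation":[0,0,-2],"angular":[0,0,0],"hand":-1},{"translation":[0,0,-2],"angular":[0,0,0],"hand":-1},{"translation":[0,0,-1.5],"angular":[0,0,0],"hand":-1},{"translation":[0,0,-1],"angular":[0,0,0],"hand":-1},{"translation":[0,0,-0.5],"angular":[0,0,0],"hand":-1},{"translation":[0,0,0],"angular":[0,0,0],"hand":-1},{"translation":[0,0,0],"angular":[0,0,0],"hand":-1}]' 40; python3 d.py 0.5677 0.0228 0.054 -0.041; python3 look.py side 16 230 130 430 280
python3 - <<'E'
from fit import *
S=cv2.imread('pics/side16.png')
overlay('side',S,[('tray',.5677,.0228,.029,-.041),('base',.5666,-.0052,0,-.041)],(230,130,430,280),4,'pics/o16.png')
for z in (.024,.029,.034):print(fit('tray',.5677,.0228,z,-.041,{'side':S},(.005,.005,.03)))
E
```

```text
time: 24.1
ee_pos: [0.5683, 0.0232, 0.0606]
eef_rot: [0.51, 0.49, -0.51, 0.49]
ft_force: [0.8, 0.5, -2.9]
width: 0.0595
t 24.1 p [56.83  2.32  6.06] jaw -2.29 tiltxy [0.06 0.01] w 59.5 f [ 0.8  0.5 -2.9] j [-0.77  0.45  0.8   1.83 -0.38  1.02  0.14]
delta cm [-0.06 -0.04 -0.66] dyaw -0.06 (or 179.9 )
level rot deg [-0.01  0.06  0.  ]
4.0 0.05981983173780249
(array([ 0.57081358, -0.00078539,  0.27475954]), np.float64(-11.256216431504303))
(array([0.56961093, 0.00638542, 0.27259753]), np.float64(-11.231968305184452))
(array([0.56916895, 0.01373315, 0.2623008 ]), np.float64(-11.211166062018945))
```

View pics/o16.png

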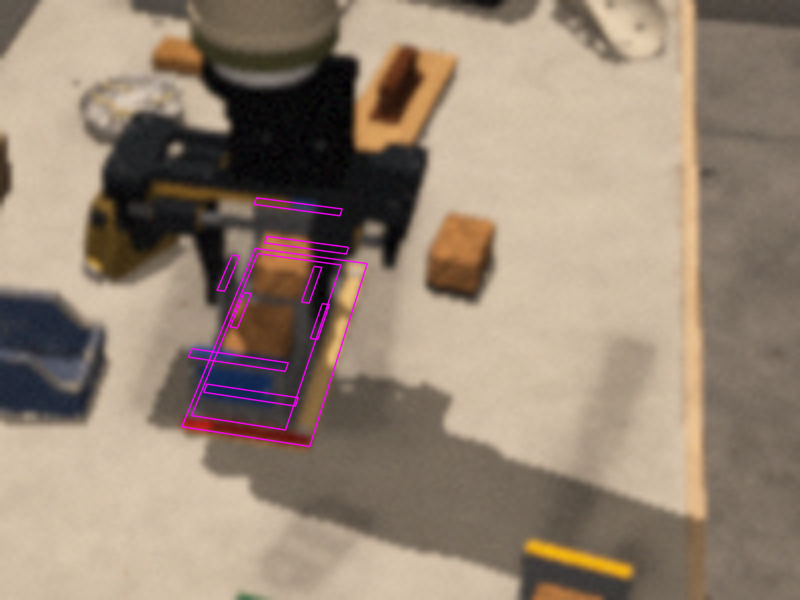

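```bash
python3 -m pendant '[{"translation":[-0.05,-0.05,-0.3],"angular":[0,0,0],"hand":-1},{"translation":[0,0,-0.2],"angular":[0,0,0],"hand":-1},{"translation":[0,0,0],"angular":[0,0,0],"hand":-1}]' 40; python3 -m pendant '[{"translation":[0,0,-0.15],"angular":[0,0,0],"hand":-1},{"translation":[0,0,0],"angular":[0,0,0],"hand":-1}]' ; python3 d.py 0.5677 0.0228 0.054 -0.041
```

```text
time: 24.45
ee_pos: [0.5672, 0.0228, 0.0548]
eef_rot: [-0.51, -0.49, 0.51, -0.49]
ft_force: [0.5, 1.6, -3.1]
width: 0.0595
time: 24.65
ee_pos: [0.5675, 0.0228, 0.0541]
eef_rot: [0.51, 0.49, -0.51, 0.49]
ft_force: [-3.5, 0.5, 6.3]
width: 0.0597
t 24.65 p [56.75  2.28  5.41] jaw -2.28 tiltxy [-0.    0.03] w 59.7 f [-3.5  0.5  6.3] j [-0.76  0.46  0.79  1.83 -0.38  1.01  0.15]
delta cm [ 0.02  0.   -0.01] dyaw -0.07 (or 179.9 )
level rot deg [-0.03 -0.   -0.  ]
```

```bash
python3 -m pendant '[{"translation":[0,0,0],"angular":[0,0,0],"hand":0.9},{"translation":[0,0,0],"angular":[0,0,0],"hand":1},{"translation":[0,0,0],"angular":[0,0,0],"hand":1},{"translation":[0,0,0],"angular":[0,0,0],"hand":1},{"translation":[0,0,0],"angular":[0,0,0],"hand":1},{"translation":[0,0,2],"angular":[0,0,0],"hand":1},{"translation":[0,0,3],"angular":[0,0,0],"hand":1},{"translation":[0,0,4],"angular":[0,0,0],"hand":1},{"translation":[0,0,2],"angular":[0,0,0],"hand":1},{"translation":[-0.5,2,0],"angular":[0,0,0],"hand":1},{"translation":[-1.5,3,0],"angular":[0,0,-1],"hand":1},{"translation":[-2,3,0],"angular":[0,0,-1],"hand":1},{"translation":[-3,3,0],"angular":[0,0,-1],"hand":1},{"translation":[-3,3,0],"angular":[0,0,-1],"hand":1},{"translation":[-3,3,0],"angular":[0,0,-1],"hand":1},{"translation":[-3,3,0],"angular":[0,0,-1],"hand":1},{"translation":[0,0,0],"angular":[0,0,0],"hand":1}]' 40; python3 d.py 0.3727 0.2844 0.11 -0.17; python3 look.py side 17 230 130 430 280;python3 look.py top 17 150 150 350 300
```

```text
time: 26.35
ee_pos: [0.4037, 0.227, 0.1634]
eef_rot: [0.533, 0.465, -0.533, 0.464]
ft_force: [0.0, -0.3, -0.1]
width: 0.0872
t 26.35 p [40.37 22.7  16.34] jaw -7.88 tiltxy [-0.07  0.1 ] w 87.2 f [ 0.  -0.3 -0.1] j [-1.35 -0.02  0.75  1.98  0.01  1.17 -0.74]
delta cm [-3.1   5.74 -5.34] dyaw -1.86 (or 178.1 )
level rot deg [-0.1  -0.07 -0.  ]
4.0 0.08731627946191091
4.0 0.08704787631014319
```

View pics/zside17.png

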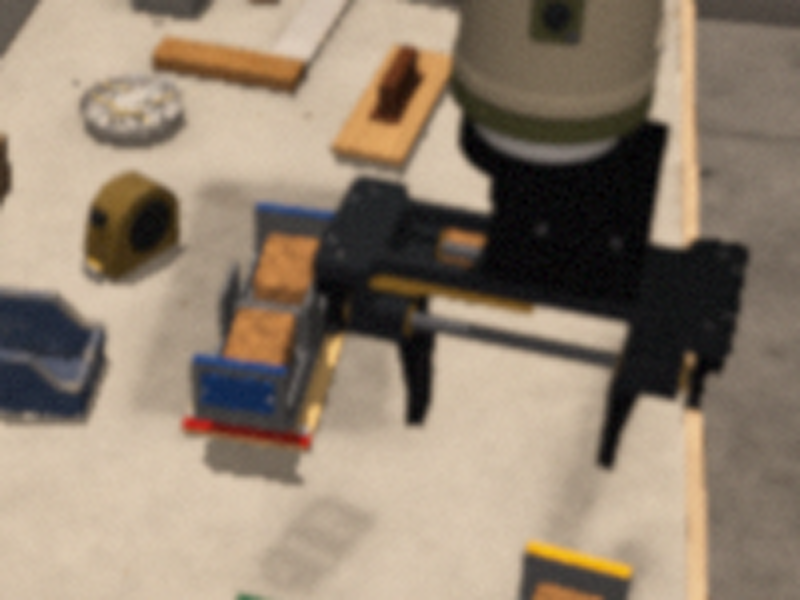

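View pics/top17.png

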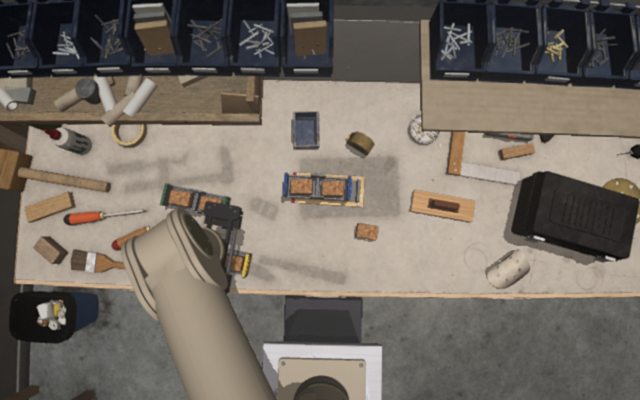

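```bash
python3 - <<'E'
from fit import *
S=cv2.imread('pics/side17.png');T=cv2.imread('pics/top17.png')
b=np.array([.5666,-.0052]);w=-.041
for ims in ({'side':S,'top':T},{'top':T},{'side':S}):
    p,f=fit('tray',.5677,.0228,.024,-.041,ims,(.005,.005,.03)); d=p[:2]-b
    print(p.round(4),f,'rel x',round(d[0]*np.cos(w)+d[1]*np.sin(w),4),'y',round(-d[0]*np.sin(w)+d[1]*np.cos(w),4))
E
```

```text
[ 0.5669  0.0218 -0.0281] -24.009611263149107 rel x -0.0008 y 0.027
[ 0.5642  0.0294 -0.1054] -12.359073729241995 rel x -0.0038 y 0.0345
[0.566  0.0192 0.0245] -12.07859033529979 rel x -0.0016 y 0.0243
```

```bash
python3 -m pendant '[{"translation":[-1,2,0],"angular":[0,0,-1],"hand":1},{"translation":[-1,2,0],"angular":[0,0,-0.9],"hand":1},{"translation":[-1.1,1.7,-2],"angular":[0,0,0],"hand":1},{"translation":[0,0,-3.3],"angular":[0,0,0],"hand":1},{"translation":[0,0,0],"angular":[0,0,0],"hand":1},{"translation":[0,0,0],"angular":[0,0,0],"hand":1}]' 40; python3 d.py 0.3727 0.2844 0.03 -0.17; python3 look.py side 18 280 200 480 350; python3 -c "
from fit import *
S=cv2.imread('pics/side18.png'); print(fit('tray',.3727,.2844,0,-.17,{'side':S},(.005,.005,.03)))"
```

```text
time: 27.05
ee_pos: [0.3774, 0.2784, 0.1109]
eef_rot: [-0.543, -0.452, 0.543, -0.453]
ft_force: [-0.3, -1.3, 0.2]
width: 0.0869
t 27.05 p [37.74 27.84 11.09] jaw -10.32 tiltxy [ 0.01 -0.1 ] w 86.9 f [-0.3 -1.3  0.2] j [-1.4   0.08  0.7   2.03 -0.06  1.05 -0.85]
delta cm [-0.47  0.6  -8.09] dyaw 0.58 (or -179.4 )
level rot deg [0.1  0.01 0.  ]
4.0 0.08710022651931264
(array([ 0.37482177,  0.28343235, -0.16565695]), np.float64(-13.65652229817428))
```

View pics/zside18.png

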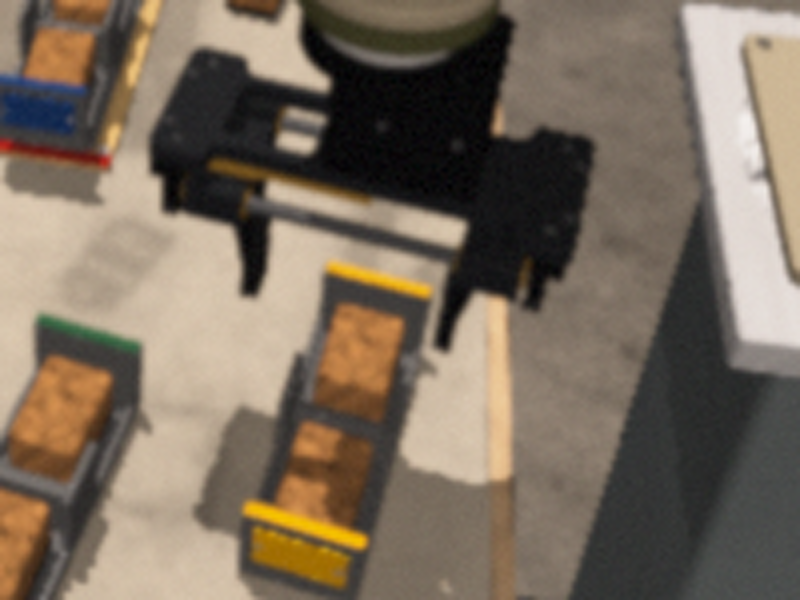

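```bash
python3 -m pendant '[{"translation":[-0.4,0.6,-2.5],"angular":[0,0,0.6],"hand":1},{"translation":[0,0,-2.5],"angular":[0,0,0],"hand":1},{"translation":[0,0,-2],"angular":[0,0,0],"hand":1},{"translation":[0,0,-1.1],"angular":[0,0,0],"hand":1},{"translation":[0,0,0],"angular":[0,0,0],"hand":1},{"translation":[0,0,0],"angular":[0,0,0],"hand":1}]' 40; python3 d.py 0.373 0.2842 0.03 -0.17; python3 look.py side 19 280 200 480 350
```

```text
time: 27.7
ee_pos: [0.3732, 0.2861, 0.0306]
eef_rot: [0.541, 0.456, -0.54, 0.456]
ft_force: [-0.5, -0.1, 0.8]
width: 0.0872
t 27.7 p [37.32 28.61  3.06] jaw -9.61 tiltxy [0.05 0.06] w 87.2 f [-0.5 -0.1  0.8] j [-1.36  0.24  0.67  2.09 -0.19  0.87 -0.75]
delta cm [-0.02 -0.19 -0.06] dyaw -0.13 (or 179.9 )
level rot deg [-0.06  0.05  0.  ]
4.0 0.08685957065477483
```

View pics/zside19.png

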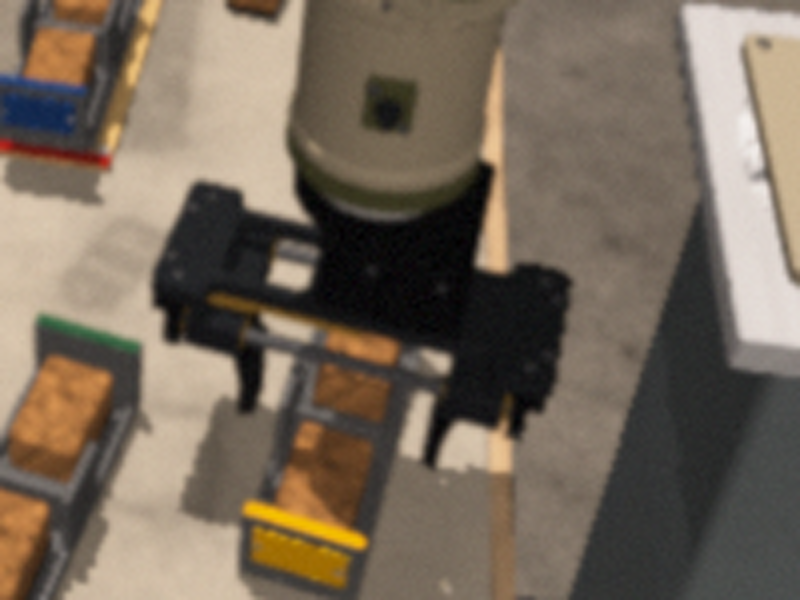

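```bash
python3 -m pendant '[{"translation":[0,-0.15,-0.05],"angular":[0,0,0],"hand":1},{"translation":[0,0,0],"angular":[0,0,0],"hand":-1},{"translation":[0,0,0],"angular":[0,0,0],"hand":-1},{"translation":[0,0,0],"angular":[0,0,0],"hand":-1},{"translation":[0,0,0],"angular":[0,0,0],"hand":-1},{"translation":[0,0,0],"angular":[0,0,0],"hand":-1},{"translation":[0,0,0],"angular":[0,0,0],"hand":-1},{"translation":[0,0,0],"angular":[0,0,0],"hand":-1},{"translation":[0,0,0],"angular":[0,0,0],"hand":-1}]' 40; python3 d.py; python3 -m pendant '[{"translation":[0,0,1],"angular":[0,0,0],"hand":-1},{"translation":[0,0,2],"angular":[0,0,0],"hand":-1},{"translation":[0,0,3],"angular":[0,0,0],"hand":-1},{"translation":[0,0,3],"angular":[0,0,0],"hand":-1},{"translation":[0,0,3],"angular":[0,0,0],"hand":-1},{"translation":[0,0,3],"angular":[0,0,0],"hand":-1},{"translation":[0,0,0],"angular":[0,0,0],"hand":-1}]' 40;python3 d.py 0.5666 -0.0052 0.18 -0.041
```

```text
time: 28.65
ee_pos: [0.3726, 0.2844, 0.0291]
eef_rot: [0.54, 0.456, -0.54, 0.457]
ft_force: [-0.0, 0.1, 2.0]
width: 0.0594
t 28.65 p [37.26 28.44  2.91] jaw -9.58 tiltxy [0.02 0.01] w 59.4 f [-0.   0.1  2. ] j [-1.36  0.24  0.67  2.09 -0.19  0.87 -0.74]
time: 29.35
ee_pos: [0.3737, 0.2853, 0.1827]
eef_rot: [0.542, 0.457, -0.538, 0.456]
ft_force: [0.8, 0.6, -2.8]
width: 0.0596
t 29.35 p [37.37 28.53 18.27] jaw -9.6 tiltxy [0.16 0.27] w 59.6 f [ 0.8  0.6 -2.8] j [-1.44 -0.02  0.7   1.94  0.01  1.21 -0.92]
delta cm [ 19.29 -29.05  -0.27] dyaw 7.25 (or -172.7 )
level rot deg [-0.27  0.16  0.  ]
```

```bash
python3 -m pendant '[{"translation":[1,-1.4,0],"angular":[0,0,0.5],"hand":-1},{"translation":[1.5,-2.3,0],"angular":[0,0,0.6],"hand":-1},{"translation":[1.5,-2.3,0],"angular":[0,0,0.6],"hand":-1},{"translation":[1.5,-2.3,0],"angular":[0,0,0.6],"hand":-1},{"translation":[1.5,-2.3,0],"angular":[0,0,0.6],"hand":-1},{"translation":[1.5,-2.3,0],"angular":[0,0,0.6],"hand":-1},{"translation":[1.5,-2.3,0],"angular":[0,0,0.6],"hand":-1},{"translation":[1.5,-2.3,0],"angular":[0,0,0.6],"hand":-1},{"translation":[1.5,-2.3,0],"angular":[0,0,0.6],"hand":-1},{"translation":[1.5,-2.3,0],"angular":[0,0,0.6],"hand":-1},{"translation":[1.5,-2.3,0],"angular":[0,0,0.6],"hand":-1},{"translation":[1.5,-2.3,0],"angular":[0,0,0.6],"hand":-1},{"translation":[1.5,-2.3,0],"angular":[0,0,0.15],"hand":-1},{"translation":[0.4,-0.5,0],"angular":[0,0,0],"hand":-1},{"translation":[0,0,0],"angular":[0,0,0],"hand":-1},{"translation":[0,0,0],"angular":[0,0,0],"hand":-1}]' 40; python3 d.py 0.5666 -0.0052 0.1017 -0.041; python3 look.py side 20 230 130 430 280;python3 -c "
from fit import *
S=cv2.imread('pics/side20.png')
overlay('side',S,[('tray',.5666,-.0052,.15,-.041),('tray',.5677,.0228,.024,-.041)],(230,130,430,280),4,'pics/o20.png')"
```

```text
time: 30.95
ee_pos: [0.5657, -0.0098, 0.1784]
eef_rot: [-0.51, -0.49, 0.51, -0.489]
ft_force: [0.2, -0.4, -2.9]
width: 0.0602
t 30.95 p [56.57 -0.98 17.84] jaw -2.3 tiltxy [-0.08  0.01] w 60.2 f [ 0.2 -0.4 -2.9] j [-0.86  0.33  0.97  1.72 -0.29  1.24  0.14]
delta cm [ 0.09  0.46 -7.67] dyaw -0.05 (or 179.9 )
level rot deg [-0.01 -0.08 -0.  ]
4.0 0.05982869324063035
```

View pics/o20.png

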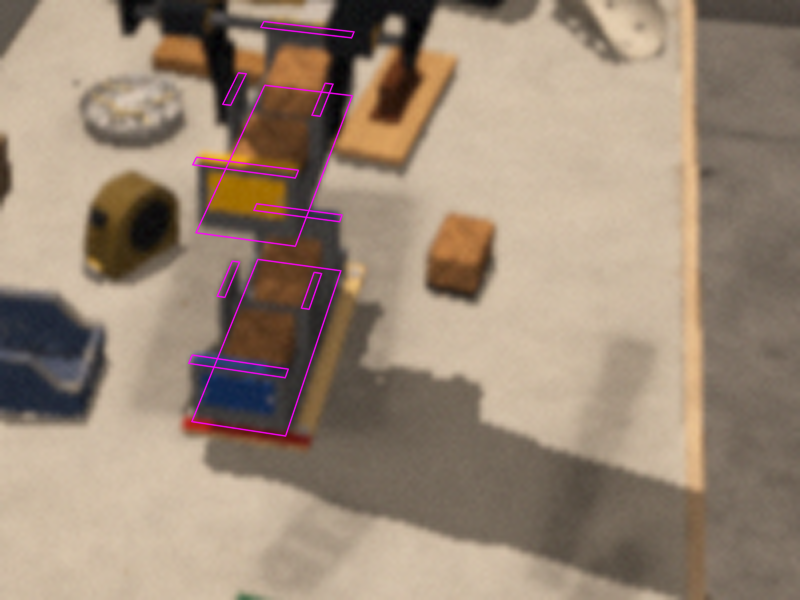

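```bash
python3 -m pendant '[{"translation":[0.1,0.4,-1.5],"angular":[0,0,0],"hand":-1},{"translation":[0,0,-2],"angular":[0,0,0],"hand":-1},{"translation":[0,0,-1.5],"angular":[0,0,0],"hand":-1},{"translation":[0,0,-1],"angular":[0,0,0],"hand":-1},{"translation":[0,0,-0.7],"angular":[0,0,0],"hand":-1},{"translation":[0,0,0],"angular":[0,0,0],"hand":-1},{"translation":[0,0,0],"angular":[0,0,0],"hand":-1}]' 40; python3 d.py 0.5666 -0.0052 0.1017 -0.041; python3 look.py side 21 230 130 430 280;python3 look.py top 21 230 130 430 280
```

```text
time: 31.7
ee_pos: [0.5677, -0.0069, 0.1124]
eef_rot: [0.51, 0.49, -0.51, 0.49]
ft_force: [-0.1, -0.4, -3.5]
width: 0.0598
t 31.7 p [56.77 -0.69 11.24] jaw -2.34 tiltxy [ 0.04 -0.  ] w 59.8 f [-0.1 -0.4 -3.5] j [-0.82  0.41  0.92  1.79 -0.36  1.12  0.19]
delta cm [-0.11  0.17 -1.07] dyaw -0.01 (or 180.0 )
level rot deg [0.   0.04 0.  ]
4.0 0.05952141232649651
4.0 0.059932121329846995
```

View pics/zside21.png

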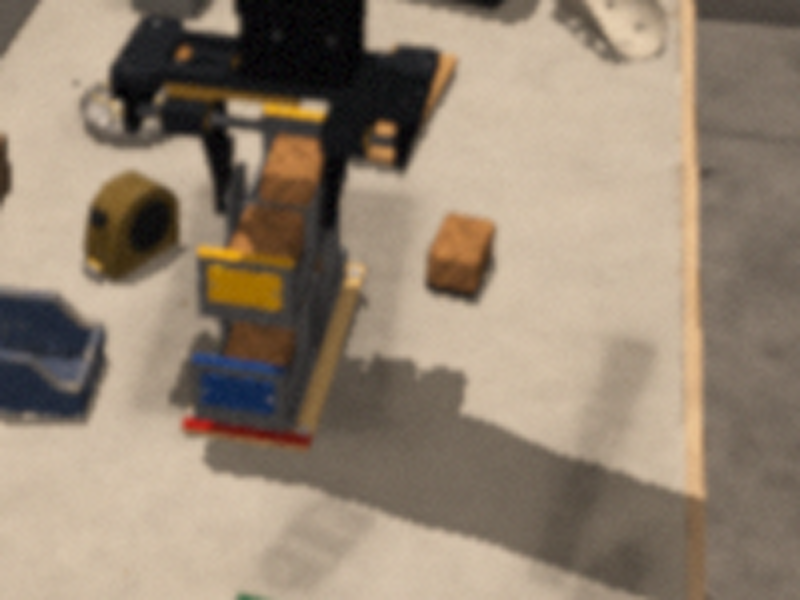

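View pics/ztop21.png

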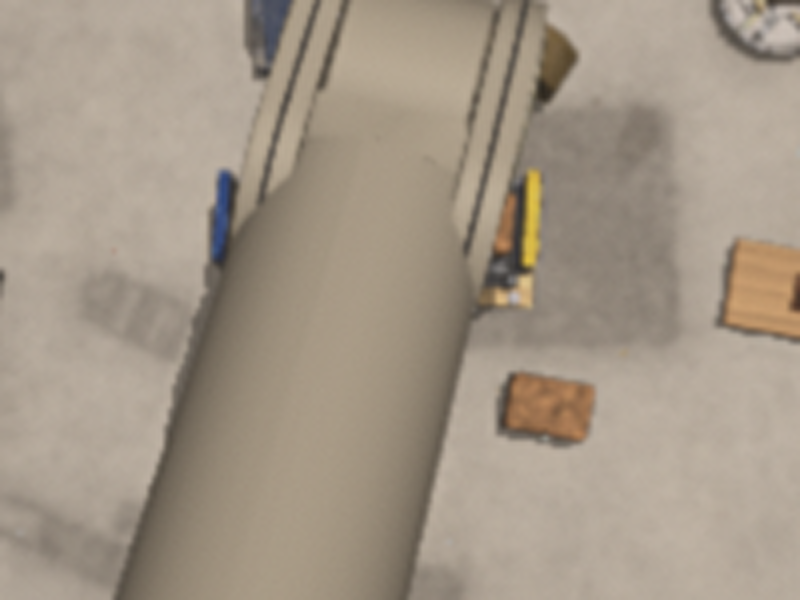

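```bash
python3 -m pendant '[{"translation":[-0.1,0.2,-0.3],"angular":[0,0,0],"hand":-1},{"translation":[0,0,-0.3],"angular":[0,0,0],"hand":-1},{"translation":[0,0,0],"angular":[0,0,0],"hand":-1},{"translation":[0,0,0],"angular":[0,0,0],"hand":-1}]' 40; python3 d.py 0.5666 -0.0048 0.1017 -0.041;  python3 -m pendant '[{"translation":[0,0,-0.25],"angular":[0,0,0],"hand":-1},{"translation":[0,0,0],"angular":[0,0,0],"hand":-1}]'; python3 -m pendant '[{"translation":[0,0,-0.15],"angular":[0,0,0],"hand":-1},{"translation":[0,0,0],"angular":[0,0,0],"hand":-1}]'; python3 d.py 0.5666 -0.0048 0.1017 -0.041
```

```text
time: 32.2
ee_pos: [0.5663, -0.0047, 0.1059]
eef_rot: [-0.51, -0.49, 0.51, -0.49]
ft_force: [-0.0, 0.1, -2.3]
width: 0.06
t 32.2 p [56.63 -0.47 10.59] jaw -2.32 tiltxy [-0. -0.] w 60.0 f [-0.   0.1 -2.3] j [-0.82  0.42  0.92  1.8  -0.37  1.11  0.19]
delta cm [ 0.03 -0.01 -0.42] dyaw -0.03 (or 180.0 )
level rot deg [ 0. -0.  0.]
time: 32.4
ee_pos: [0.5663, -0.0047, 0.1032]
eef_rot: [-0.51, -0.49, 0.51, -0.49]
ft_force: [0.1, -0.4, -3.7]
width: 0.0593
time: 32.6
ee_pos: [0.5663, -0.0047, 0.1018]
eef_rot: [-0.51, -0.49, 0.51, -0.49]
ft_force: [-0.7, -0.1, -3.5]
width: 0.06
t 32.6 p [56.63 -0.47 10.18] jaw -2.33 tiltxy [-0.01  0.  ] w 60.0 f [-0.7 -0.1 -3.5] j [-0.81  0.42  0.92  1.8  -0.37  1.1   0.19]
delta cm [ 0.03 -0.01 -0.01] dyaw -0.02 (or 180.0 )
level rot deg [-0.   -0.01 -0.  ]
```

```bash
python3 -m pendant '[{"translation":[0,0,-0.1],"angular":[0,0,0],"hand":-1},{"translation":[0,0,0],"angular":[0,0,0],"hand":-1}]' 40; python3 d.py
```

```text
time: 32.8
ee_pos: [0.5665, -0.0047, 0.1011]
eef_rot: [0.51, 0.49, -0.51, 0.49]
ft_force: [-1.3, -0.8, -0.5]
width: 0.0591
t 32.8 p [56.65 -0.47 10.11] jaw -2.33 tiltxy [0.01 0.01] w 59.1 f [-1.3 -0.8 -0.5] j [-0.81  0.42  0.92  1.8  -0.37  1.1   0.19]
```

Contact begins. Release and withdraw towards green.

```bash
python3 -m pendant '[{"translation":[0,0,-0.05],"angular":[0,0,0],"hand":-1},{"translation":[0,0,0],"angular":[0,0,0],"hand":0.9},{"translation":[0,0,0],"angular":[0,0,0],"hand":1},{"translation":[0,0,0],"angular":[0,0,0],"hand":1},{"translation":[0,0,0],"angular":[0,0,0],"hand":1},{"translation":[0,0,0],"angular":[0,0,0],"hand":1},{"translation":[0,0,2],"angular":[0,0,0],"hand":1},{"translation":[0,0,3],"angular":[0,0,0],"hand":1},{"translation":[0,0,2],"angular":[0,0,0],"hand":1},{"translation":[0,2,0],"angular":[0,0,0],"hand":1},{"translation":[-0.4,3,0],"angular":[0,0,-1],"hand":1},{"translation":[-0.4,3,0],"angular":[0,0,-1],"hand":1},{"translation":[-0.4,3,0],"angular":[0,0,-1],"hand":1},{"translation":[-0.4,3,0],"angular":[0,0,-1],"hand":1},{"translation":[-0.4,3,0],"angular":[0,0,-1],"hand":1},{"translation":[-0.4,3,0],"angular":[0,0,-1],"hand":1},{"translation":[-0.4,3,0],"angular":[0,0,-1],"hand":1},{"translation":[-0.4,3,0],"angular":[0,0,-1],"hand":1},{"translation":[0,0,0],"angular":[0,0,0],"hand":1}]' 40; python3 d.py 0.5242 0.349 0.11 -0.182; python3 look.py side 22 230 130 430 280;python3 look.py top 22 230 130 430 280
```

```text
time: 34.7
ee_pos: [0.5329, 0.2606, 0.1699]
eef_rot: [0.542, 0.455, -0.542, 0.454]
ft_force: [0.3, 0.3, -0.7]
width: 0.0866
t 34.7 p [53.29 26.06 16.99] jaw -9.97 tiltxy [-0.04  0.05] w 86.6 f [ 0.3  0.3 -0.7] j [-1.24  0.4   0.91  1.66 -0.33  1.25 -0.44]
delta cm [-0.87  8.84 -5.99] dyaw -0.46 (or 179.5 )
level rot deg [-0.05 -0.04 -0.  ]
4.0 0.0870550265912206
4.0 0.0870168354292468
```

View pics/zside22.png

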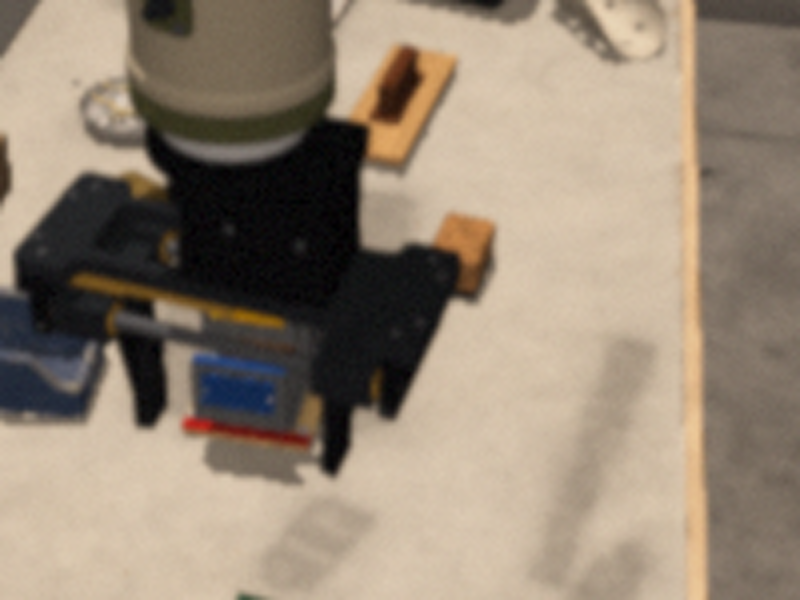

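View pics/ztop22.png

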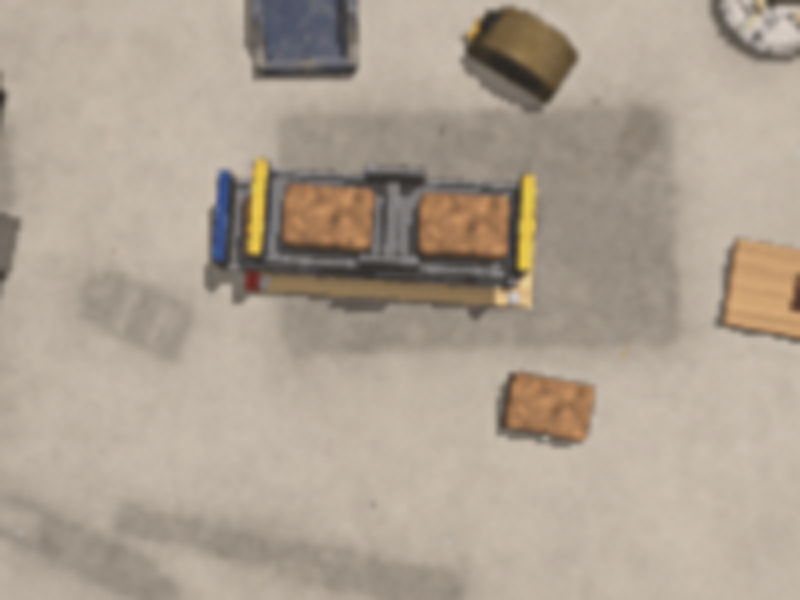

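```bash
python3 -m pendant '[{"translation":[-0.3,3,0],"angular":[0,0,-0.4],"hand":1},{"translation":[-0.3,3,0],"angular":[0,0,0],"hand":1},{"translation":[-0.3,2.6,-2],"angular":[0,0,0],"hand":1},{"translation":[0,0,-3],"angular":[0,0,0],"hand":1},{"translation":[0,0,0],"angular":[0,0,0],"hand":1},{"translation":[0,0,0],"angular":[0,0,0],"hand":1}]' 40; python3 d.py 0.5242 0.349 0.03 -0.182; python3 look.py side 23 200 150 440 350;python3 look.py top 23 230 130 430 280; python3 - <<'E'
from fit import *
S=cv2.imread('pics/side23.png');T=cv2.imread('pics/top23.png')
b=np.array([.5666,-.0052]);w=-.041
for ims in ({'side':S,'top':T},{'top':T},{'side':S}):
    p,f=fit('tray',.5666,-.005,.072,-.041,ims,(.005,.005,.03)); d=p[:2]-b
    print(p.round(4),f,'rel x',round(d[0]*np.cos(w)+d[1]*np.sin(w),4),'y',round(-d[0]*np.sin(w)+d[1]*np.cos(w),4))
print(fit('tray',.5242,.349,0,-.182,{'side':S},(.005,.005,.03)))
E
```

```text
time: 35.4
ee_pos: [0.5261, 0.3394, 0.1211]
eef_rot: [-0.545, -0.45, 0.545, -0.451]
ft_force: [1.1, -0.1, 0.3]
width: 0.087
t 35.4 p [52.61 33.94 12.11] jaw -10.86 tiltxy [ 0.01 -0.06] w 87.0 f [ 1.1 -0.1  0.3] j [-1.27  0.52  0.84  1.62 -0.41  1.19 -0.53]
delta cm [-0.19  0.96 -9.11] dyaw 0.43 (or -179.6 )
level rot deg [0.06 0.01 0.  ]
3.0 0.0871328488220086
4.0 0.08697817804455608
[ 0.5535 -0.0034  0.0746] -19.799529143104465 rel x -0.0132 y 0.0013
[ 0.5597 -0.0037 -0.047 ] -13.208566834748051 rel x -0.007 y 0.0012
[ 0.5503 -0.002   0.205 ] -7.946446375962396 rel x -0.0164 y 0.0026
(array([ 0.52471172,  0.34838914, -0.19642716]), np.float64(-11.627912801792965))
```

View pics/zside23.png

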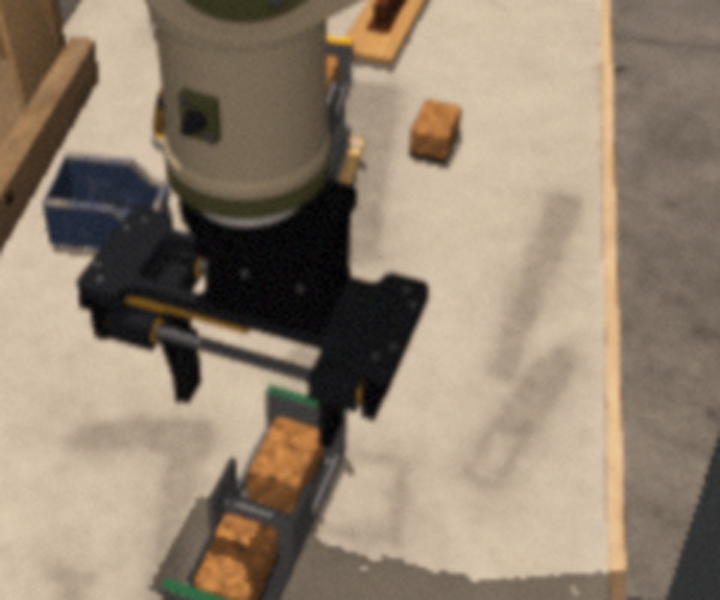

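```bash
python3 - <<'E'
from fit import *
T=cv2.imread('pics/top23.png')
overlay('top',T,[('tray',.5666,-.0048,.072,-.041)],(270,150,390,230),6.5,'pics/o23.png')
p=proj('top',[[.5666,-.0048,.072],[.5666,-.0048,.064]]);print(p)
E
```

```text
[[327.6814713  186.00326422]
 [327.65883245 186.4021245 ]]
```

View pics/o23.png

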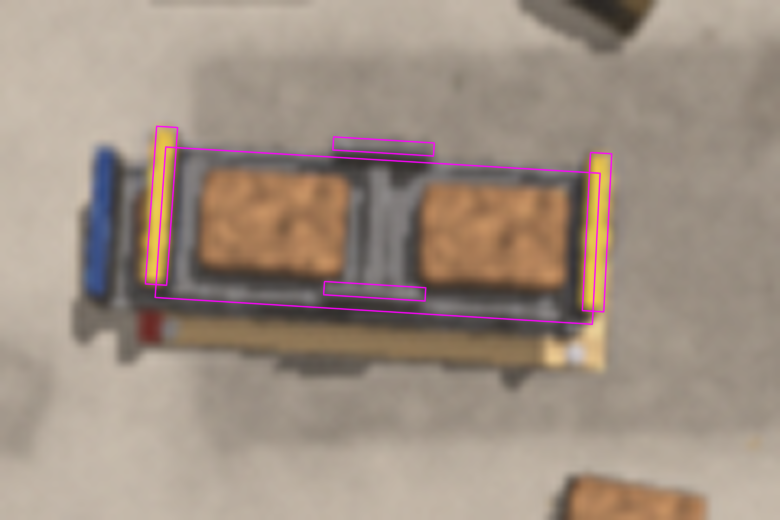

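```bash
python3 -m pendant '[{"translation":[-0.15,0.9,-1],"angular":[0,0,0.3],"hand":1},{"translation":[0,0,-3],"angular":[0,0,0],"hand":1},{"translation":[0,0,-3],"angular":[0,0,0],"hand":1},{"translation":[0,0,-1.1],"angular":[0,0,0],"hand":1},{"translation":[0,0,-1],"angular":[0,0,0],"hand":1},{"translation":[0,0,0],"angular":[0,0,0],"hand":1},{"translation":[0,0,0],"angular":[0,0,0],"hand":1}]' 40; python3 d.py 0.5244 0.3488 0.03 -0.182; python3 look.py side 24 200 200 440 400
```

```text
time: 36.2
ee_pos: [0.5246, 0.3506, 0.0305]
eef_rot: [0.544, 0.452, -0.543, 0.453]
ft_force: [0.2, -0.2, -0.5]
width: 0.0871
t 36.2 p [52.46 35.06  3.05] jaw -10.43 tiltxy [0.07 0.05] w 87.1 f [ 0.2 -0.2 -0.5] j [-1.23  0.63  0.77  1.67 -0.5   1.04 -0.48]
delta cm [-0.02 -0.18 -0.05] dyaw 0.01 (or -180.0 )
level rot deg [-0.05  0.07  0.  ]
3.0 0.08696001213720607
```

View pics/zside24.png

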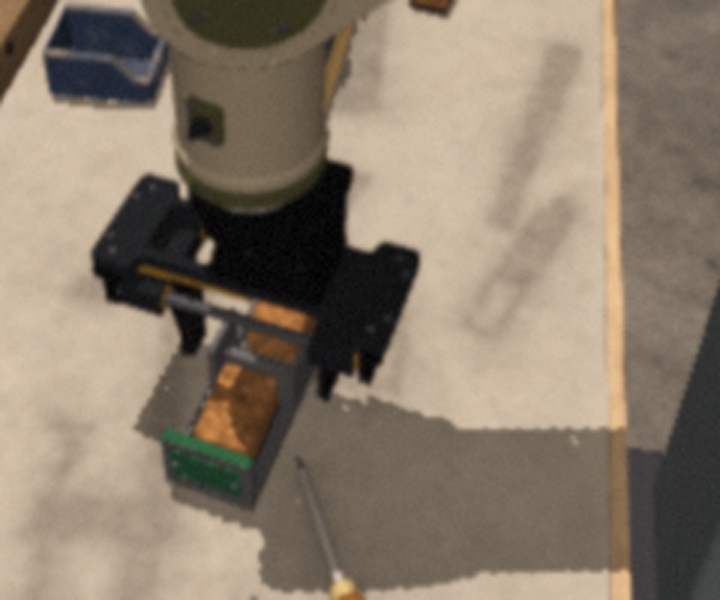

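```bash
python3 -m pendant '[{"translation":[0,-0.15,-0.05],"angular":[0,0,0],"hand":1},{"translation":[0,0,0],"angular":[0,0,0],"hand":-1},{"translation":[0,0,0],"angular":[0,0,0],"hand":-1},{"translation":[0,0,0],"angular":[0,0,0],"hand":-1},{"translation":[0,0,0],"angular":[0,0,0],"hand":-1},{"translation":[0,0,0],"angular":[0,0,0],"hand":-1},{"translation":[0,0,0],"angular":[0,0,0],"hand":-1},{"translation":[0,0,0],"angular":[0,0,0],"hand":-1},{"translation":[0,0,0],"angular":[0,0,0],"hand":-1}]' 40; python3 d.py; python3 -m pendant '[{"translation":[0,0,1],"angular":[0,0,0],"hand":-1},{"translation":[0,0,2],"angular":[0,0,0],"hand":-1},{"translation":[0,0,3],"angular":[0,0,0],"hand":-1},{"translation":[0,0,3],"angular":[0,0,0],"hand":-1},{"translation":[0,0,3],"angular":[0,0,0],"hand":-1},{"translation":[0,0,3],"angular":[0,0,0],"hand":-1},{"translation":[0,0,3],"angular":[0,0,0],"hand":-1},{"translation":[0,0,2],"angular":[0,0,0],"hand":-1},{"translation":[0,0,0],"angular":[0,0,0],"hand":-1}]' 40;python3 d.py 0.5677 0.0228 0.23 -0.041
```

```text
time: 37.15
ee_pos: [0.524, 0.3489, 0.0291]
eef_rot: [0.543, 0.452, -0.543, 0.453]
ft_force: [1.0, 0.9, 1.0]
width: 0.0597
t 37.15 p [52.4  34.89  2.91] jaw -10.42 tiltxy [0.02 0.01] w 59.7 f [1.  0.9 1. ] j [-1.23  0.63  0.77  1.68 -0.5   1.04 -0.48]
time: 38.05
ee_pos: [0.5249, 0.349, 0.232]
eef_rot: [0.545, 0.452, -0.542, 0.452]
ft_force: [0.4, -0.6, -3.5]
width: 0.0597
t 38.05 p [52.49 34.9  23.2 ] jaw -10.44 tiltxy [0.18 0.16] w 59.7 f [ 0.4 -0.6 -3.5] j [-1.31  0.44  0.89  1.47 -0.35  1.39 -0.58]
delta cm [  4.28 -32.62  -0.2 ] dyaw 8.09 (or -171.9 )
level rot deg [-0.16  0.18  0.  ]
```

```bash
python3 -m pendant '[{"translation":[0.2,-1.4,0],"angular":[0,0,0.4],"hand":-1},{"translation":[0.3,-2.3,0],"angular":[0,0,0.6],"hand":-1},{"translation":[0.3,-2.3,0],"angular":[0,0,0.6],"hand":-1},{"translation":[0.3,-2.3,0],"angular":[0,0,0.6],"hand":-1},{"translation":[0.3,-2.3,0],"angular":[0,0,0.6],"hand":-1},{"translation":[0.3,-2.3,0],"angular":[0,0,0.6],"hand":-1},{"translation":[0.3,-2.3,0],"angular":[0,0,0.6],"hand":-1},{"translation":[0.3,-2.3,0],"angular":[0,0,0.6],"hand":-1},{"translation":[0.3,-2.3,0],"angular":[0,0,0.6],"hand":-1},{"translation":[0.3,-2.3,0],"angular":[0,0,0.6],"hand":-1},{"translation":[0.3,-2.3,0],"angular":[0,0,0.6],"hand":-1},{"translation":[0.3,-2.3,0],"angular":[0,0,0.6],"hand":-1},{"translation":[0.3,-2.3,0],"angular":[0,0,0.6],"hand":-1},{"translation":[0.3,-2.3,0],"angular":[0,0,0.5],"hand":-1},{"translation":[0.2,-1.2,0],"angular":[0,0,0],"hand":-1},{"translation":[0,0,0],"angular":[0,0,0],"hand":-1},{"translation":[0,0,0],"angular":[0,0,0],"hand":-1}]' 40; python3 d.py 0.5677 0.0228 0.1491 -0.041; python3 look.py side 25 200 110 440 310;python3 -c "
from fit import *
S=cv2.imread('pics/side25.png')
overlay('side',S,[('tray',.568,.020,.198,-.041),('tray',.5666,-.0048,.072,-.041),('tray',.5677,.0228,.024,-.041)],(200,110,440,310),3,'pics/o25.png')"
```

```text
time: 39.75
ee_pos: [0.5664, 0.0245, 0.2283]
eef_rot: [-0.51, -0.49, 0.51, -0.489]
ft_force: [-0.1, 1.2, -3.6]
width: 0.0597
t 39.75 p [56.64  2.45 22.83] jaw -2.31 tiltxy [-0.06  0.01] w 59.7 f [-0.1  1.2 -3.6] j [-0.95  0.29  1.    1.65 -0.25  1.34  0.05]
delta cm [ 0.13 -0.17 -7.92] dyaw -0.03 (or 180.0 )
level rot deg [-0.01 -0.06 -0.  ]
3.0 0.06002212207363036
```

View pics/o25.png

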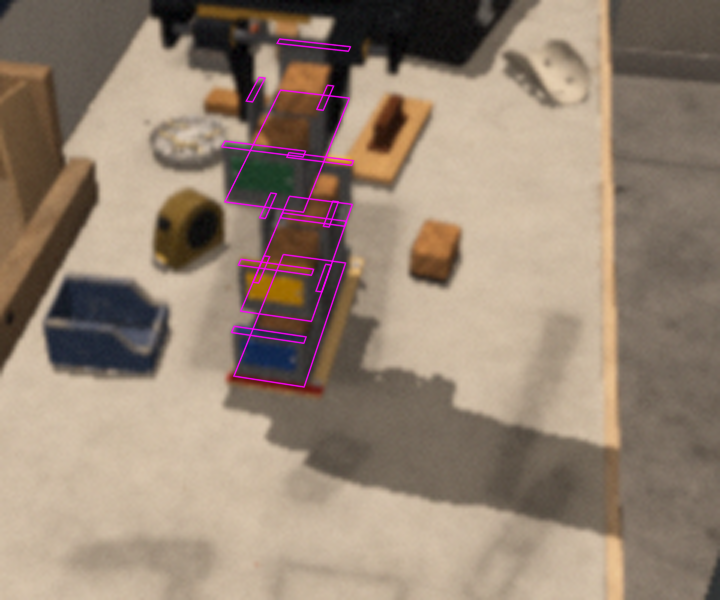

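```bash
python3 -m pendant '[{"translation":[0.1,-0.2,-1.5],"angular":[0,0,0],"hand":-1},{"translation":[0,0,-2],"angular":[0,0,0],"hand":-1},{"translation":[0,0,-1.5],"angular":[0,0,0],"hand":-1},{"translation":[0,0,-1],"angular":[0,0,0],"hand":-1},{"translation":[0,0,-0.8],"angular":[0,0,0],"hand":-1},{"translation":[0,0,-0.3],"angular":[0,0,0],"hand":-1},{"translation":[0,0,0],"angular":[0,0,0],"hand":-1},{"translation":[0,0,0],"angular":[0,0,0],"hand":-1}]' 40; python3 d.py 0.5677 0.0228 0.1491 -0.041; python3 look.py side 26 200 110 440 310
```

```text
time: 40.6
ee_pos: [0.5682, 0.0217, 0.1585]
eef_rot: [0.51, 0.49, -0.51, 0.49]
ft_force: [-0.2, -0.7, -4.2]
width: 0.0599
t 40.6 p [56.82  2.17 15.85] jaw -2.33 tiltxy [0.05 0.01] w 59.9 f [-0.2 -0.7 -4.2] j [-0.9   0.36  0.96  1.74 -0.32  1.21  0.1 ]
delta cm [-0.05  0.11 -0.94] dyaw -0.02 (or 180.0 )
level rot deg [-0.01  0.05  0.  ]
3.0 0.059834646956552016
```

View pics/zside26.png

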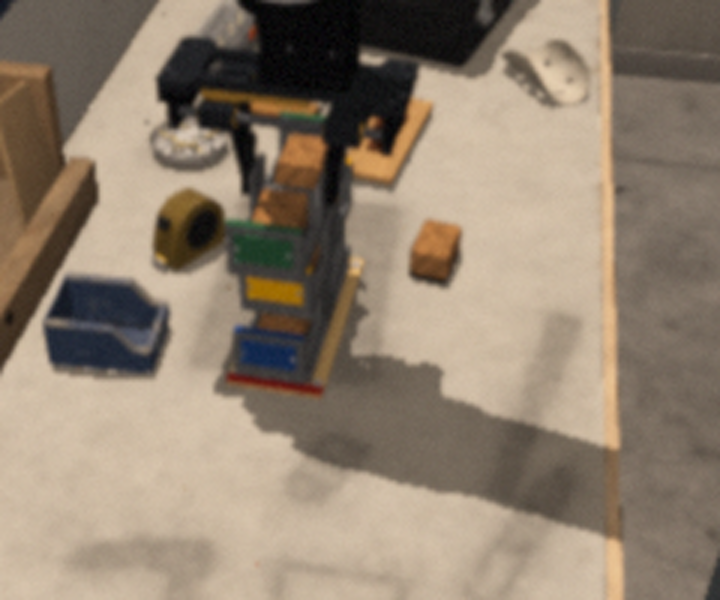

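```bash
python3 -m pendant '[{"translation":[-0.05,0.1,-0.3],"angular":[0,0,0],"hand":-1},{"translation":[0,0,-0.2],"angular":[0,0,0],"hand":-1},{"translation":[0,0,0],"angular":[0,0,0],"hand":-1},{"translation":[0,0,0],"angular":[0,0,0],"hand":-1}]' 40; python3 d.py 0.5677 0.0228 0.1491 -0.041;  python3 -m pendant '[{"translation":[0,0,-0.25],"angular":[0,0,0],"hand":-1},{"translation":[0,0,0],"angular":[0,0,0],"hand":-1}]'; python3 -m pendant '[{"translation":[0,0,-0.1],"angular":[0,0,0],"hand":-1},{"translation":[0,0,0],"angular":[0,0,0],"hand":-1}]';  python3 -m pendant '[{"translation":[0,0,-0.1],"angular":[0,0,0],"hand":-1},{"translation":[0,0,0],"angular":[0,0,0],"hand":-1}]'; python3 d.py 0.5677 0.0228 0.1491 -0.041
```

```text
time: 41.05
ee_pos: [0.5674, 0.0228, 0.153]
eef_rot: [0.51, 0.49, -0.51, 0.49]
ft_force: [-0.6, -0.0, -3.4]
width: 0.0599
t 41.05 p [56.74  2.28 15.3 ] jaw -2.32 tiltxy [0. 0.] w 59.9 f [-0.6 -0.  -3.4] j [-0.9   0.37  0.96  1.75 -0.32  1.2   0.11]
delta cm [ 0.03  0.   -0.39] dyaw -0.03 (or 180.0 )
level rot deg [-0.  0.  0.]
time: 41.25
ee_pos: [0.5672, 0.0228, 0.1502]
eef_rot: [-0.51, -0.49, 0.51, -0.49]
ft_force: [0.2, 0.5, -3.0]
width: 0.0596
time: 41.45
ee_pos: [0.5673, 0.0228, 0.1493]
eef_rot: [-0.51, -0.49, 0.51, -0.49]
ft_force: [0.3, 0.2, -3.6]
width: 0.0597
time: 41.65
ee_pos: [0.5675, 0.0228, 0.149]
eef_rot: [0.51, 0.49, -0.51, 0.49]
ft_force: [-2.5, 0.2, 3.6]
width: 0.0598
t 41.65 p [56.75  2.28 14.9 ] jaw -2.33 tiltxy [0.01 0.02] w 59.8 f [-2.5  0.2  3.6] j [-0.9   0.37  0.96  1.75 -0.33  1.19  0.11]
delta cm [0.02 0.   0.01] dyaw -0.02 (or 180.0 )
level rot deg [-0.02  0.01  0.  ]
```

```bash
python3 -m pendant '[{"translation":[0,0,0],"angular":[0,0,0],"hand":0.9},{"translation":[0,0,0],"angular":[0,0,0],"hand":1},{"translation":[0,0,0],"angular":[0,0,0],"hand":1},{"translation":[0,0,0],"angular":[0,0,0],"hand":1},{"translation":[0,0,0],"angular":[0,0,0],"hand":1},{"translation":[0,0,2],"angular":[0,0,0],"hand":1},{"translation":[0,0,3],"angular":[0,0,0],"hand":1},{"translation":[0,0,2],"angular":[0,0,0],"hand":1},{"translation":[0,-2,0],"angular":[0,0,0],"hand":1},{"translation":[0,-3,0],"angular":[0,0,-0.5],"hand":1},{"translation":[0,-3,0],"angular":[0,0,-0.5],"hand":1},{"translation":[0,-3,0],"angular":[0,0,-0.5],"hand":1},{"translation":[-0.5,-3,0],"angular":[0,0,-0.5],"hand":1},{"translation":[-0.5,-3,0],"angular":[0,0,-0.5],"hand":1},{"translation":[-0.5,-3,0],"angular":[0,0,-0.5],"hand":1},{"translation":[-0.5,-3,0],"angular":[0,0,-0.5],"hand":1},{"translation":[-0.5,-3,0],"angular":[0,0,-0.5],"hand":1},{"translation":[0,0,0],"angular":[0,0,0],"hand":1}]' 40; python3 d.py 0.528 -0.3205 0.12 -0.15; python3 look.py side 27 200 110 440 310;python3 look.py top 27 270 140 510 290
```

```text
time: 43.45
ee_pos: [0.5404, -0.2421, 0.2189]
eef_rot: [-0.528, -0.469, 0.529, -0.47]
ft_force: [-0.3, -0.3, -0.2]
width: 0.0876
t 43.45 p [ 54.04 -24.21  21.89] jaw -6.71 tiltxy [ 0.   -0.12] w 87.6 f [-0.3 -0.3 -0.2] j [-0.46  0.4   1.04  1.6  -0.35  1.35  0.51]
delta cm [-1.24 -7.84 -9.89] dyaw -1.88 (or 178.1 )
level rot deg [0.12 0.   0.  ]
3.0 0.08674265276176474
3.3333333333333335 0.08732016551725941
```

View pics/zside27.png

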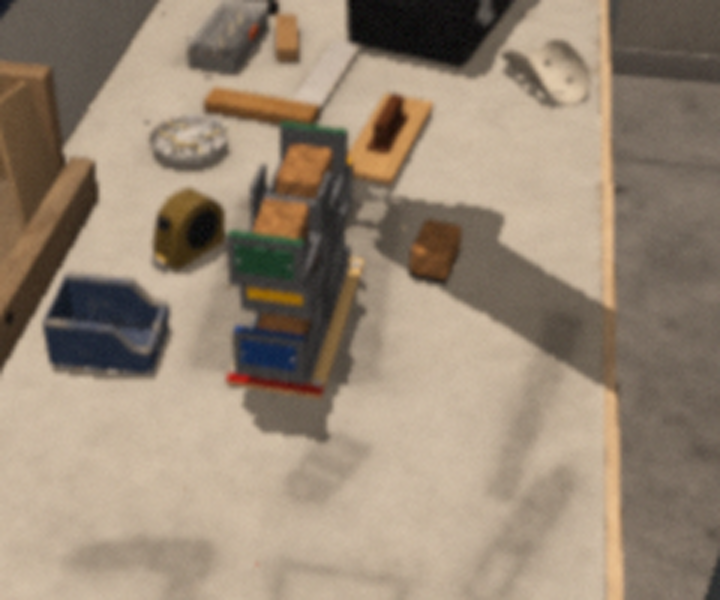

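View pics/ztop27.png

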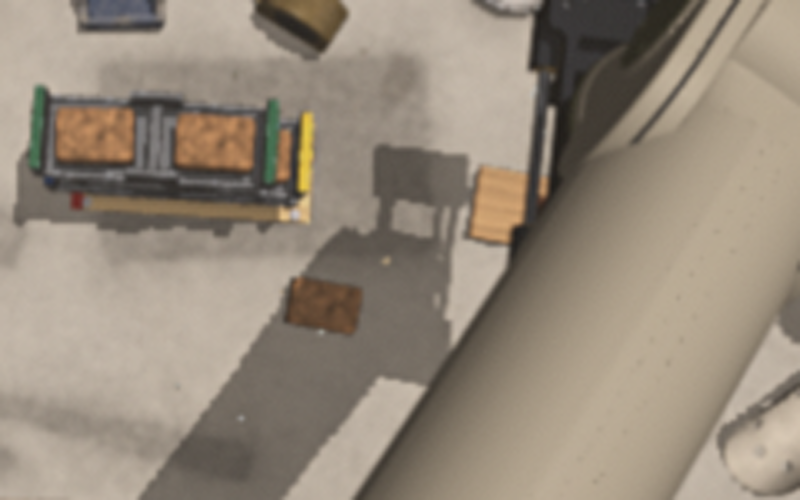

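```bash
python3 - <<'E'
import fit
from fit import *
o=fit.lines
def l2(k):
    if k=='cov2':
        a=o('cover'); return a[:8]
    if k=='covh':
        a=o('cover')
        b=a[8:].copy(); b[:,:,2]=.016; return np.concatenate([a,b])
    return o(k)
fit.lines=l2; import ov; ov.lines=l2
S=cv2.imread('pics/side27.png');T=cv2.imread('pics/top9.png')
for k in('cov2','covh'):
  for nm,ims in (('both',{'side':S,'top':T}),('top',{'top':T}),('side',{'side':S})):
    p,f=fit.fit(k,.528,-.322,0,-.15,ims,(.006,.006,.05)); print(k,nm,p.round(4),round(f,2))
p=np.array([.528,-.322,-.15])
p,f=fit.fit('cov2',*p[:2],0,p[2],{'side':S,'top':T},(.006,.006,.05))
overlay('top',T,[('covh',p[0],p[1],0,p[2])],(400,170,490,240),8,'pics/oc1.png')
overlay('side',S,[('covh',p[0],p[1],0,p[2])],(300,130,360,180),10,'pics/oc2.png')
E
```

```text
Traceback (most recent call last):
AttributeError: 'function' object has no attribute 'lines'
```

```bash
cat > cov.py <<'E'
import ov, fit as F
from ov import *
o=ov.lines
def l2(k):
    if k=='cov2': return o('cover')[:8]
    if k=='covh':
        a=o('cover'); b=a[8:].copy(); b[:,:,2]=.016; return np.concatenate([a,b])
    return o(k)
F.lines=l2; ov.lines=l2
E
cat > c1.py <<'E'
from cov import *
S=cv2.imread('pics/side27.png');T=cv2.imread('pics/top9.png')
for k in('cov2','covh'):
  for nm,ims in (('both',{'side':S,'top':T}),('top',{'top':T}),('side',{'side':S})):
    p,f=F.fit(k,.528,-.322,0,-.15,ims,(.006,.006,.05)); print(k,nm,p.round(4),round(f,2))
    if k=='cov2' and nm=='both': q=p
overlay('top',T,[('covh',q[0],q[1],0,q[2])],(400,170,490,240),8,'pics/oc1.png')
overlay('side',S,[('covh',q[0],q[1],0,q[2])],(300,130,360,180),10,'pics/oc2.png')
E
python3 c1.py
```

```text
cov2 both [ 0.5253 -0.321  -0.1599] -25.02
cov2 top [ 0.5257 -0.3207 -0.1622] -12.08
cov2 side [ 0.5221 -0.3257 -0.1414] -13.18
covh both [ 0.5268 -0.3205 -0.1849] -25.04
covh top [ 0.5292 -0.3206 -0.1571] -11.86
covh side [ 0.5242 -0.3237 -0.1622] -13.35
```

```bash
ls pics/oc*
```

```text
pics/oc1.png
pics/oc2.png
```

View pics/oc1.png

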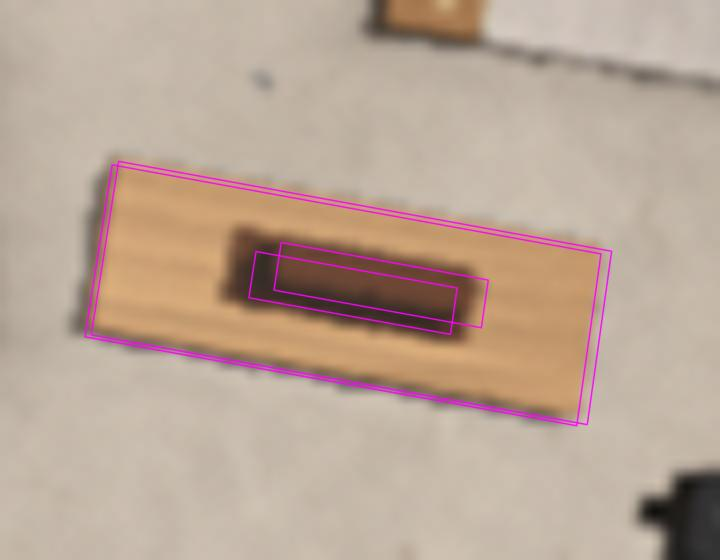

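View pics/oc2.png

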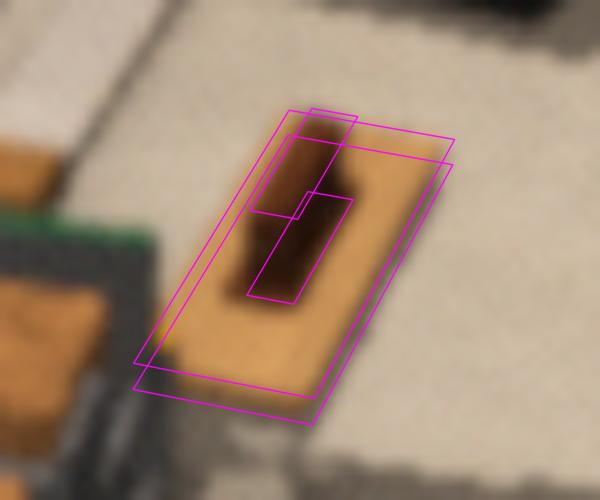

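```bash
python3 -m pendant '[{"translation":[-0.5,-2.5,-1],"angular":[0,0,-1],"hand":1},{"translation":[-0.5,-2.5,-2.5],"angular":[0,0,-1],"hand":1},{"translation":[-0.4,-2.3,-3],"angular":[0,0,-0.4],"hand":1},{"translation":[0,0,-3],"angular":[0,0,0],"hand":1},{"translation":[0,0,-2],"angular":[0,0,0],"hand":1},{"translation":[0,0,0],"angular":[0,0,0],"hand":1},{"translation":[0,0,0],"angular":[0,0,0],"hand":1}]' 40; python3 d.py 0.526 -0.3203 0.025 -0.16; python3 look.py side 28 260 60 460 210
```

```text
time: 44.25
ee_pos: [0.5291, -0.3093, 0.104]
eef_rot: [0.536, 0.461, -0.536, 0.461]
ft_force: [-0.6, 0.1, 0.3]
width: 0.087
t 44.25 p [ 52.91 -30.93  10.4 ] jaw -8.63 tiltxy [0.   0.01] w 87.0 f [-0.6  0.1  0.3] j [-0.26  0.56  0.95  1.67 -0.49  1.17  0.67]
delta cm [-0.31 -1.1  -7.9 ] dyaw -0.53 (or 179.5 )
level rot deg [-0.01  0.    0.  ]
4.0 0.0873825514099011
```

View pics/zside28.png

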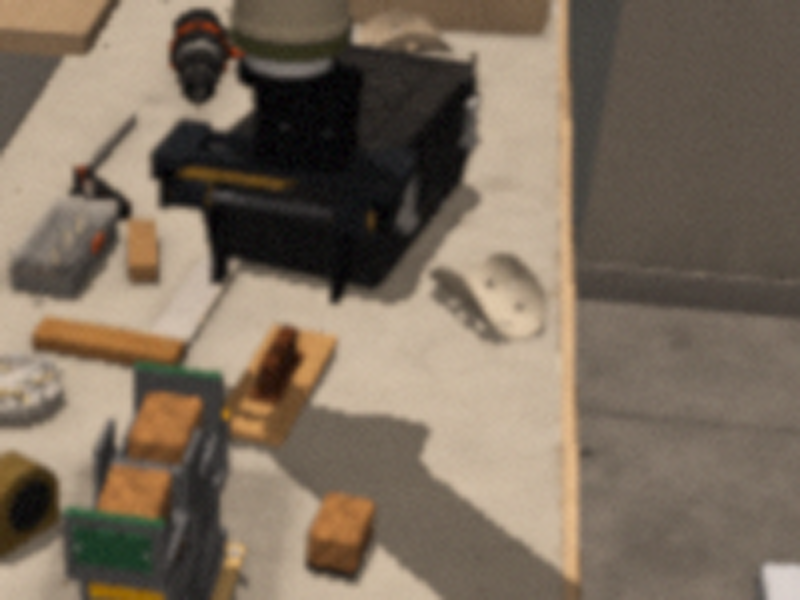

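```bash
python3 -m pendant '[{"translation":[-0.3,-1.1,-2],"angular":[0,0,-0.5],"hand":1},{"translation":[0,0,-2],"angular":[0,0,0],"hand":1},{"translation":[0,0,-2],"angular":[0,0,0],"hand":1},{"translation":[0,0,-1.2],"angular":[0,0,0],"hand":1},{"translation":[0,0,-0.6],"angular":[0,0,0],"hand":1},{"translation":[0,0,0],"angular":[0,0,0],"hand":1},{"translation":[0,0,0],"angular":[0,0,0],"hand":1}]' 40; python3 d.py 0.526 -0.3203 0.025 -0.16; python3 look.py side 29 280 80 440 200
```

```text
time: 45.0
ee_pos: [0.526, -0.3215, 0.0265]
eef_rot: [0.539, 0.458, -0.538, 0.459]
ft_force: [-0.5, -0.9, -0.2]
width: 0.087
t 45.0 p [ 52.6  -32.15   2.65] jaw -9.21 tiltxy [ 0.07 -0.03] w 87.0 f [-0.5 -0.9 -0.2] j [-0.18  0.66  0.88  1.72 -0.57  1.04  0.74]
delta cm [ 0.    0.12 -0.15] dyaw 0.05 (or -180.0 )
level rot deg [0.03 0.07 0.  ]
5.0 0.08698221533613665
```

View pics/zside29.png

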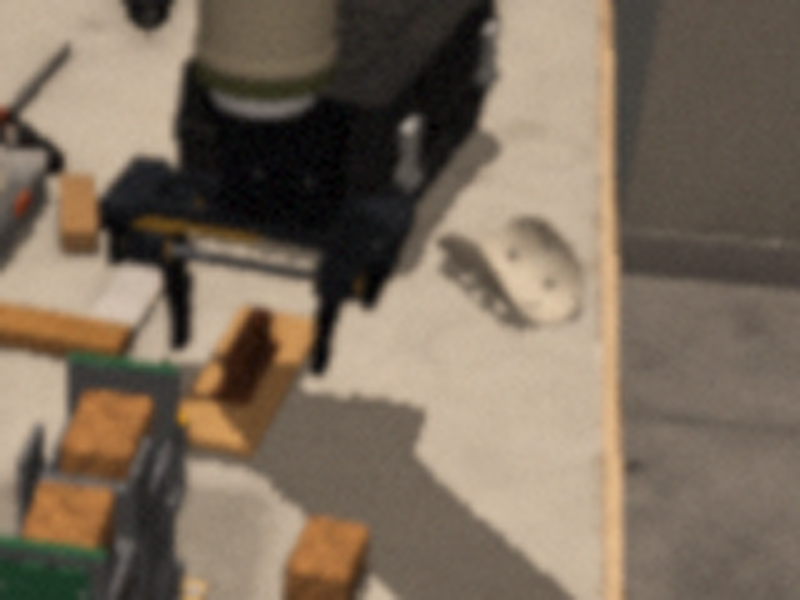

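```bash
python3 -m pendant '[{"translation":[0,0,-0.1],"angular":[0,0,0],"hand":-1},{"translation":[0,0,0],"angular":[0,0,0],"hand":-1},{"translation":[0,0,0],"angular":[0,0,0],"hand":-1},{"translation":[0,0,0],"angular":[0,0,0],"hand":-1},{"translation":[0,0,0],"angular":[0,0,0],"hand":-1},{"translation":[0,0,0],"angular":[0,0,0],"hand":-1},{"translation":[0,0,0],"angular":[0,0,0],"hand":-1},{"translation":[0,0,0],"angular":[0,0,0],"hand":-1},{"translation":[0,0,0],"angular":[0,0,0],"hand":-1},{"translation":[0,0,0],"angular":[0,0,0],"hand":-1},{"translation":[0,0,0],"angular":[0,0,0],"hand":-1},{"translation":[0,0,0],"angular":[0,0,0],"hand":-1},{"translation":[0,0,0],"angular":[0,0,0],"hand":-1},{"translation":[0,0,0],"angular":[0,0,0],"hand":-1}]' 40; python3 d.py;  python3 look.py side 30 280 80 440 200
```

```text
time: 46.45
ee_pos: [0.5255, -0.3212, 0.0245]
eef_rot: [0.539, 0.458, -0.539, 0.458]
ft_force: [1.2, -0.2, 0.2]
width: 0.016
t 46.45 p [ 52.55 -32.12   2.45] jaw -9.22 tiltxy [ 0.01 -0.  ] w 16.0 f [ 1.2 -0.2  0.2] j [-0.18  0.66  0.88  1.72 -0.58  1.04  0.74]
5.0 0.015806098966075342
```

View pics/zside30.png

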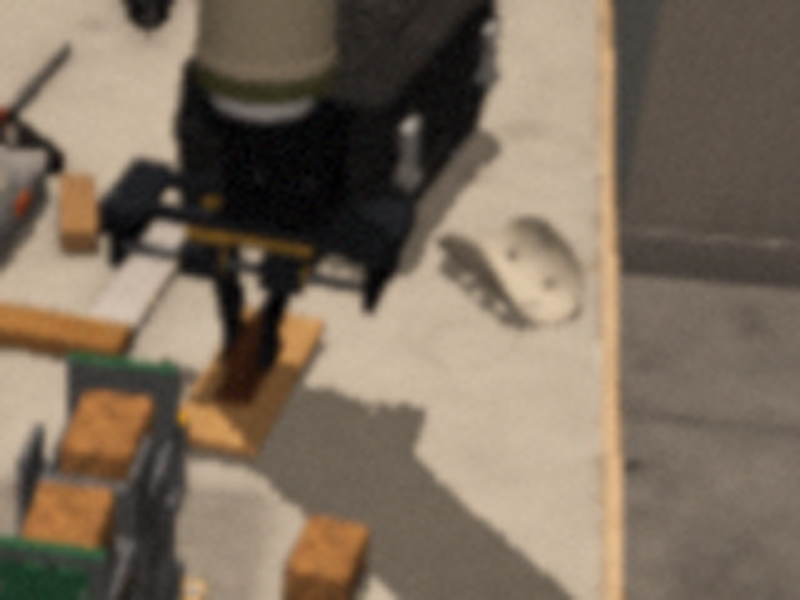

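```bash
python3 -m pendant '[{"translation":[0,0,1],"angular":[0,0,0],"hand":-1},{"translation":[0,0,2],"angular":[0,0,0],"hand":-1},{"translation":[0,0,3],"angular":[0,0,0],"hand":-1},{"translation":[0,0,3],"angular":[0,0,0],"hand":-1},{"translation":[0,0,3],"angular":[0,0,0],"hand":-1},{"translation":[0,0,3],"angular":[0,0,0],"hand":-1},{"translation":[0,0,3],"angular":[0,0,0],"hand":-1},{"translation":[0,0,3],"angular":[0,0,0],"hand":-1},{"translation":[0,0,2],"angular":[0,0,0],"hand":-1},{"translation":[0,0,0],"angular":[0,0,0],"hand":-1},{"translation":[0,0,0],"angular":[0,0,0],"hand":-1}]' 40;python3 d.py 0.5667 -0.0022 0.25 -0.041; python3 look.py top 31 370 120 570 270; python3 look.py side 31 260 20 460 170
python3 - <<'E'
from cov import *
S=cv2.imread('pics/side31.png');T=cv2.imread('pics/top31.png')
s=r.read_state(); p=s['ee_pos']; z=p[2]-.0245
overlay('top',T,[('cover',p[0],p[1],z,-.16)],(370,120,570,270),4,'pics/oc1.png')
overlay('side',S,[('cover',p[0],p[1],z,-.16)],(260,20,460,170),4,'pics/oc2.png')
E
```

```text
time: 47.6
ee_pos: [0.525, -0.3211, 0.2541]
eef_rot: [0.539, 0.458, -0.539, 0.458]
ft_force: [-0.8, 0.1, -2.5]
width: 0.0155
t 47.6 p [ 52.5  -32.11  25.41] jaw -9.24 tiltxy [-0.01  0.03] w 15.5 f [-0.8  0.1 -2.5] j [-0.29  0.44  1.05  1.48 -0.39  1.44  0.61]
delta cm [ 4.17 31.89 -0.41] dyaw 6.89 (or -173.1 )
level rot deg [-0.03 -0.01 -0.  ]
4.0 0.01579193406508175
4.0 0.015392749654395322
```

View pics/oc1.png

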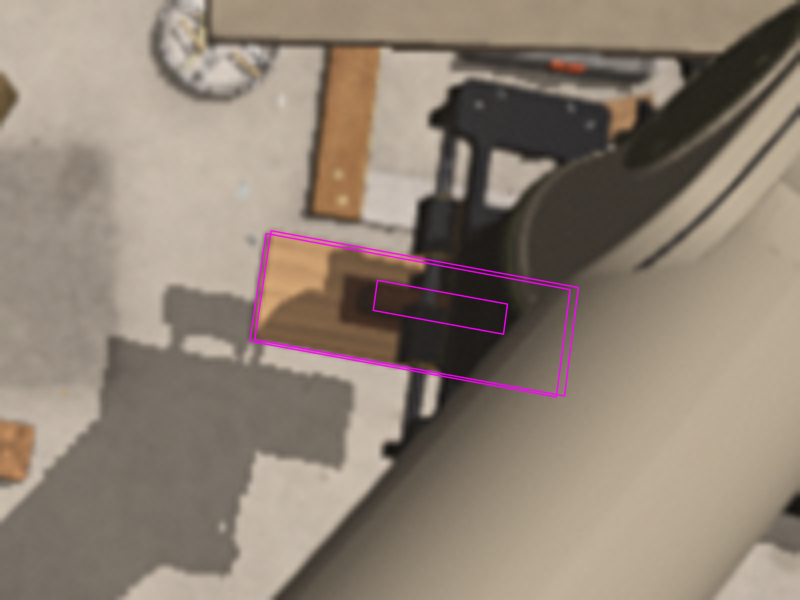

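View pics/oc2.png

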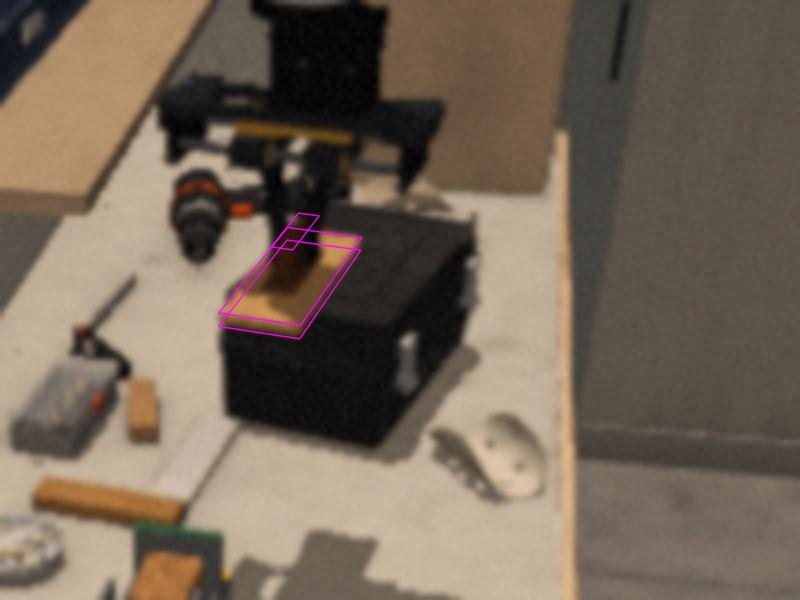

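```bash
python3 -m pendant '[{"translation":[0.2,1.4,0],"angular":[0,0,0.4],"hand":-1},{"translation":[0.3,2.3,0],"angular":[0,0,0.5],"hand":-1},{"translation":[0.3,2.3,0],"angular":[0,0,0.5],"hand":-1},{"translation":[0.3,2.3,0],"angular":[0,0,0.5],"hand":-1},{"translation":[0.3,2.3,0],"angular":[0,0,0.5],"hand":-1},{"translation":[0.3,2.3,0],"angular":[0,0,0.5],"hand":-1},{"translation":[0.3,2.3,0],"angular":[0,0,0.5],"hand":-1},{"translation":[0.3,2.3,0],"angular":[0,0,0.5],"hand":-1},{"translation":[0.3,2.3,0],"angular":[0,0,0.5],"hand":-1},{"translation":[0.3,2.3,0],"angular":[0,0,0.5],"hand":-1},{"translation":[0.3,2.3,0],"angular":[0,0,0.5],"hand":-1},{"translation":[0.3,2.3,0],"angular":[0,0,0.5],"hand":-1},{"translation":[0.3,2.3,0],"angular":[0,0,0.5],"hand":-1},{"translation":[0.3,2.3,0],"angular":[0,0,0.5],"hand":-1},{"translation":[0.1,0.6,0],"angular":[0,0,0],"hand":-1},{"translation":[0,0,0],"angular":[0,0,0],"hand":-1},{"translation":[0,0,0],"angular":[0,0,0],"hand":-1}]' 40; python3 d.py 0.5667 -0.0022 0.1925 -0.041; python3 look.py side 32 200 90 440 290; python3 look.py top 32 270 140 510 290
python3 - <<'E'
from cov import *
S=cv2.imread('pics/side32.png')
s=r.read_state(); p=s['ee_pos']; z=p[2]-.0245
overlay('side',S,[('cover',p[0],p[1],z,-.041),('tray',.5677,.0228,.12,-.041)],(200,90,440,290),3,'pics/oc2.png')
E
```

```text
time: 49.4
ee_pos: [0.567, -0.0037, 0.2541]
eef_rot: [-0.51, -0.489, 0.511, -0.489]
ft_force: [0.2, -0.0, -2.1]
width: 0.0156
t 49.4 p [56.7  -0.37 25.41] jaw -2.42 tiltxy [-0.04 -0.05] w 15.6 f [ 0.2 -0.  -2.1] j [-0.91  0.27  1.02  1.61 -0.24  1.39  0.09]
delta cm [-0.03  0.15 -6.16] dyaw 0.07 (or -179.9 )
level rot deg [ 0.05 -0.04  0.  ]
3.0 0.015568132113659632
3.3333333333333335 0.015707155236576707
```

View pics/oc2.png

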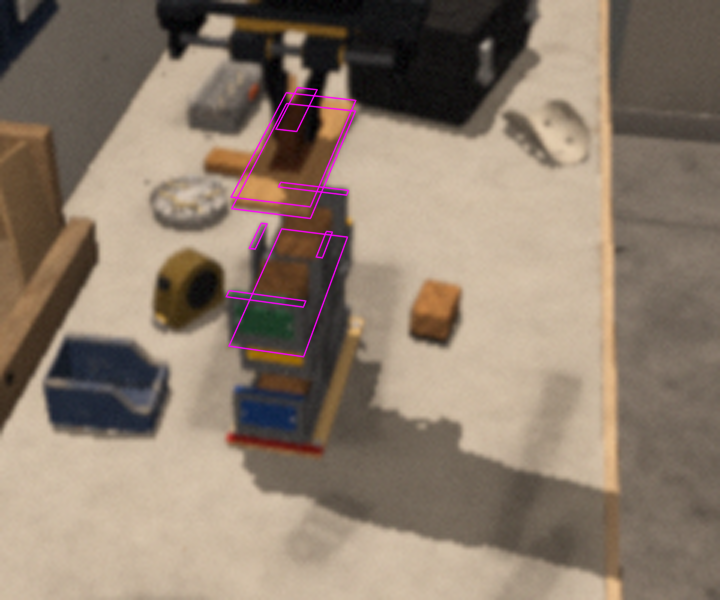

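```bash
python3 -m pendant '[{"translation":[0,0.1,-1.5],"angular":[0,0,0],"hand":-1},{"translation":[0,0,-1.5],"angular":[0,0,0],"hand":-1},{"translation":[0,0,-1],"angular":[0,0,0],"hand":-1},{"translation":[0,0,-0.8],"angular":[0,0,0],"hand":-1},{"translation":[0,0,-0.6],"angular":[0,0,0],"hand":-1},{"translation":[0,0,0],"angular":[0,0,0],"hand":-1},{"translation":[0,0,0],"angular":[0,0,0],"hand":-1}]' 40; python3 d.py 0.5667 -0.0022 0.1925 -0.041; python3 look.py side 33 230 90 390 210
```

```text
time: 50.2
ee_pos: [0.5675, -0.0013, 0.2007]
eef_rot: [0.51, 0.49, -0.51, 0.49]
ft_force: [-0.3, -0.4, -2.5]
width: 0.0156
t 50.2 p [56.75 -0.13 20.07] jaw -2.33 tiltxy [ 0.02 -0.01] w 15.6 f [-0.3 -0.4 -2.5] j [-0.89  0.32  1.    1.69 -0.28  1.29  0.12]
delta cm [-0.08 -0.09 -0.82] dyaw -0.02 (or 180.0 )
level rot deg [0.01 0.02 0.  ]
5.0 0.016096236059102105
```

View pics/zside33.png

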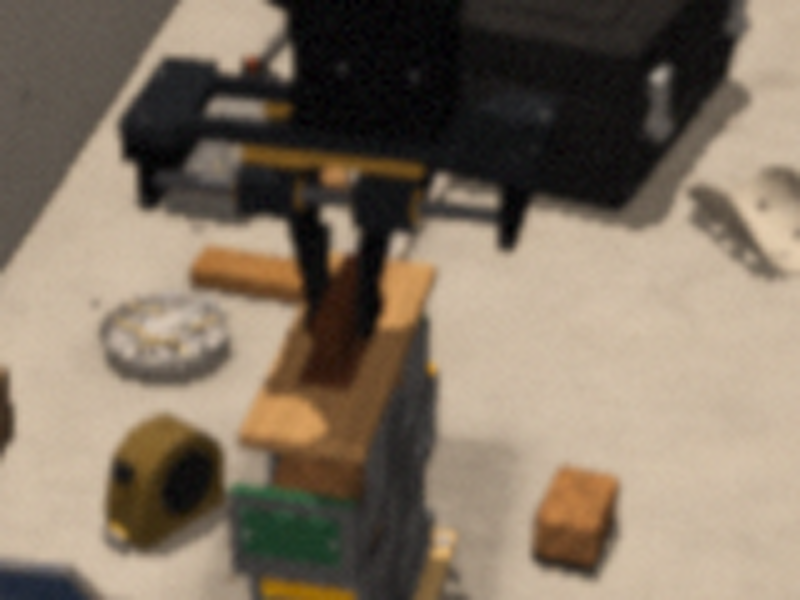

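```bash
python3 -m pendant '[{"translation":[-0.05,-0.05,-0.3],"angular":[0,0,0],"hand":-1},{"translation":[0,0,-0.2],"angular":[0,0,0],"hand":-1},{"translation":[0,0,0],"angular":[0,0,0],"hand":-1}]' 40; python3 -m pendant '[{"translation":[0,0,-0.15],"angular":[0,0,0],"hand":-1},{"translation":[0,0,0],"angular":[0,0,0],"hand":-1}]';  python3 -m pendant '[{"translation":[0,0,-0.1],"angular":[0,0,0],"hand":-1},{"translation":[0,0,0],"angular":[0,0,0],"hand":-1}]'; python3 d.py 0.5667 -0.0022 0.1925 -0.041
```

```text
time: 50.55
ee_pos: [0.5667, -0.0017, 0.1952]
eef_rot: [-0.51, -0.49, 0.51, -0.49]
ft_force: [0.1, 0.9, -1.7]
width: 0.0156
time: 50.75
ee_pos: [0.5668, -0.0017, 0.1938]
eef_rot: [-0.51, -0.49, 0.51, -0.49]
ft_force: [-0.4, -0.3, -2.6]
width: 0.0157
time: 50.95
ee_pos: [0.5669, -0.0017, 0.1929]
eef_rot: [0.51, 0.49, -0.51, 0.49]
ft_force: [-0.7, -0.0, -1.9]
width: 0.0153
t 50.95 p [56.69 -0.17 19.29] jaw -2.32 tiltxy [-0.  0.] w 15.3 f [-0.7 -0.  -1.9] j [-0.89  0.32  0.99  1.7  -0.28  1.27  0.12]
delta cm [-0.02 -0.05 -0.04] dyaw -0.03 (or 180.0 )
level rot deg [-0. -0. -0.]
```

```bash
python3 -m pendant '[{"translation":[0,0,-0.1],"angular":[0,0,0],"hand":-1},{"translation":[0,0,0],"angular":[0,0,0],"hand":-1}]' 40; python3 d.py; python3 look.py side 34 230 90 390 210
```

```text
time: 51.15
ee_pos: [0.5671, -0.0018, 0.1924]
eef_rot: [0.51, 0.49, -0.51, 0.49]
ft_force: [-1.0, -0.4, 4.0]
width: 0.0157
t 51.15 p [56.71 -0.18 19.24] jaw -2.33 tiltxy [0.03 0.02] w 15.7 f [-1.  -0.4  4. ] j [-0.89  0.32  0.99  1.7  -0.28  1.27  0.12]
5.0 0.015598980963750057
```

View pics/zside34.png

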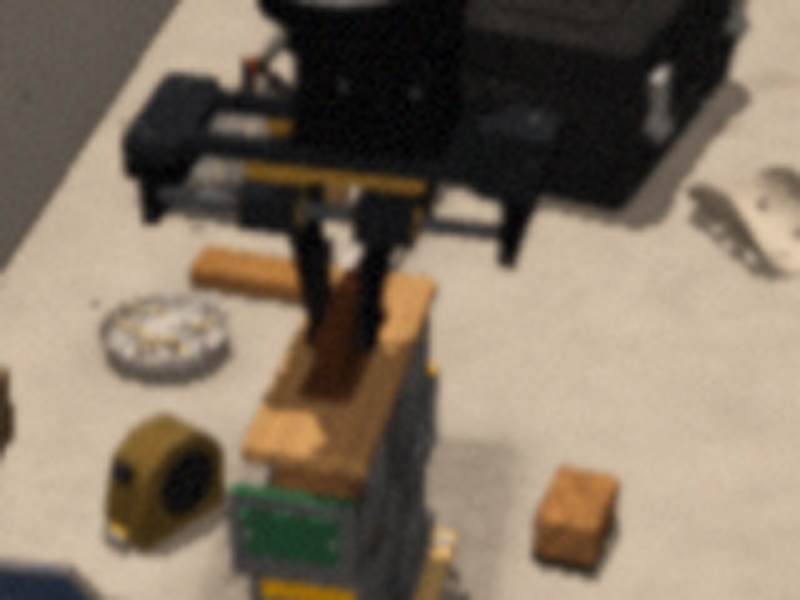

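```bash
python3 -m pendant '[{"translation":[0,0,0],"angular":[0,0,0],"hand":0},{"translation":[0,0,0],"angular":[0,0,0],"hand":0},{"translation":[0,0,0],"angular":[0,0,0],"hand":0},{"translation":[0,0,0],"angular":[0,0,0],"hand":0},{"translation":[0,0,1],"angular":[0,0,0],"hand":0},{"translation":[0,0,2],"angular":[0,0,0],"hand":0},{"translation":[0,0,3],"angular":[0,0,0],"hand":0},{"translation":[0,0,3],"angular":[0,0,0],"hand":0},{"translation":[-1,2,0],"angular":[0,0,0],"hand":0},{"translation":[-2,4,0],"angular":[0,0,0],"hand":0},{"translation":[-2,4,0],"angular":[0,0,0],"hand":0},{"translation":[-2,4,0],"angular":[0,0,0],"hand":0},{"translation":[-2,4,0],"angular":[0,0,0],"hand":0},{"translation":[-2,4,0],"angular":[0,0,0],"hand":0},{"translation":[-2,4,0],"angular":[0,0,0],"hand":0},{"translation":[-2,4,0],"angular":[0,0,0],"hand":0},{"translation":[0,0,0],"angular":[0,0,0],"hand":0},{"translation":[0,0,0],"angular":[0,0,0],"hand":0}]' 40; python3 d.py; python3 look.py side 35 200 100 440 300; python3 look.py top 35 250 110 450 260
python3 - <<'E'
from cov import *
S=cv2.imread('pics/side35.png');T=cv2.imread('pics/top35.png')
o=[('cover',.567,-.0017,.168,-.041),('tray',.5677,.0228,.12,-.041),('tray',.5666,-.0047,.072,-.041),('tray',.5677,.0228,.024,-.041)]
overlay('side',S,o,(230,90,390,250),3.75,'pics/oe1.png')
overlay('top',T,o[:1],(270,140,390,230),6,'pics/oe2.png')
for z,k,y in ((.168,'cover',-.0017),(.12,'tray',.0228)): print(k,F.fit(k,.567,y,z,-.041,{'top':T,'side':S},(.004,.004,.02)))
E
```

```text
time: 53.0
ee_pos: [0.4167, 0.2988, 0.2824]
eef_rot: [0.51, 0.49, -0.51, 0.49]
ft_force: [0.9, -0.9, 0.0]
width: 0.0438
t 53.0 p [41.67 29.88 28.24] jaw -2.22 tiltxy [ 0.03 -0.02] w 43.8 f [ 0.9 -0.9  0. ] j [-1.47  0.04  0.79  1.69 -0.03  1.42 -0.71]
3.0 0.043836640394852994
4.0 0.043565619888265
cover (array([ 5.67701385e-01,  2.39704371e-04, -4.85711630e-02]), np.float64(-23.018984992287375))
tray (array([ 0.55262848,  0.02147809, -0.46843467]), np.float64(-19.57470193833506))
```

View pics/oe1.png

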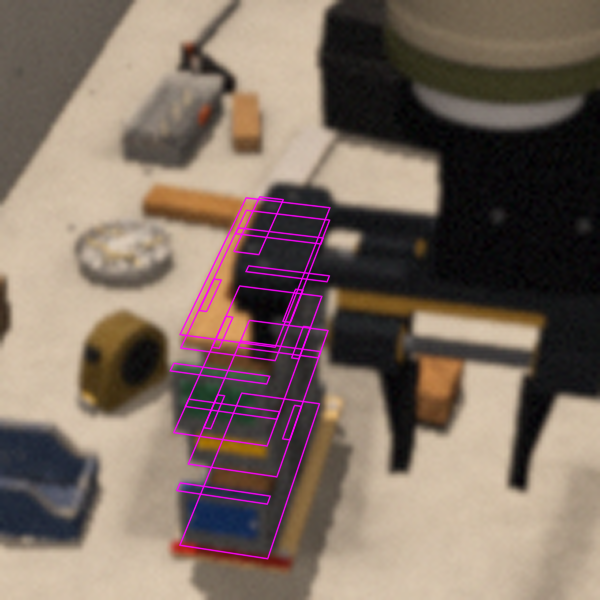

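View pics/oe2.png

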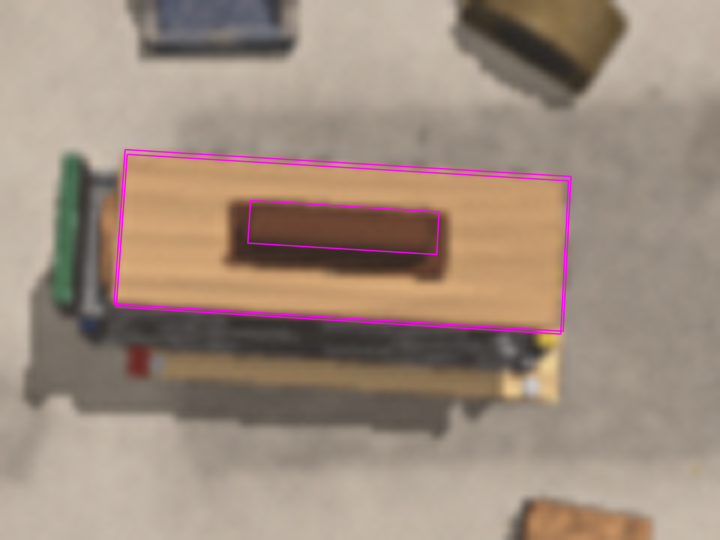

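View pics/zside35.png

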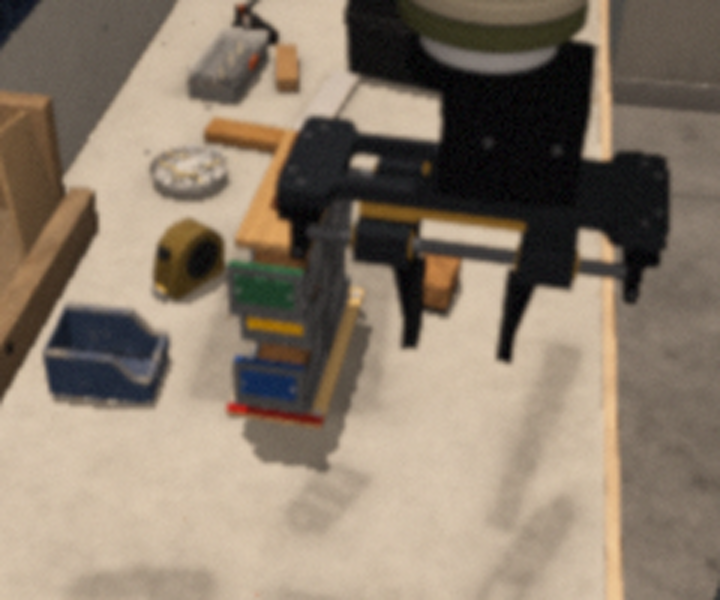

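```bash
python3 -c "
from bench import r
print(r.close_job())"
```

```text
the job is handed in; nothing more can be done
None
```

I finished the job in about 53 s of robot time and handed it in; no verdict came back. I filled the two empty pockets, one in green and one in blue, and left the four filled ones alone. The third spare stayed on the bench. I then stacked blue, yellow, green and the cover, alternating about 2.5 to 3 cm each way along the base.

**Final checks**
- **Cover:** the overlay on the last top picture matches well. It is straight, with its centre 3 to 5 mm towards the red end and about 23 to 24 mm back from green.
- **Trays:** blue and green are about 28 mm towards the red end and yellow is about centred. Yellow and green are taken from where the gripper let them go plus picture overlays. Blue was also fitted from two pictures at about 27 mm.
- **Heights:** each piece met resistance within 1 mm of its expected seating height.
- **Blocks:** they lay flat and inside their pockets before stacking.
- **Bystanders:** the tape measure and bin show no movement in the pictures.

**Checks that failed or disagreed**
- **Fingertip offset:** the tips were only about 5 mm ahead of the reported TCP, not 25 mm. My first block grasp therefore closed above the block without moving it, and I corrected the heights after that.
- **Unreliable fits:** some single-camera fits were clearly wrong where the arm or other pieces hid the tray, so I used the overlays and gripper positions instead. The last fit of the green tray, under the cover, failed in this way.
- **Yellow sideways:** the top-only fit put yellow 7 mm off sideways, but the overlay showed about 2 mm at most.

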